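# Turn the serving paddles and load the drying box

## Robot

A 6-joint arm with a two-finger parallel gripper is mounted at the origin on the work surface. World frame = base frame: x ahead of the robot, y to its left, z up, the work surface at z = 0. Lengths are in mm, angles in rad, forces in N, time in s.
With the tool pointing down it reaches from about 275 to 850 mm from the base axis. Payload 19 kg.
Tool frame: the origin (TCP) lies midway between the tips of the shut fingers; the grasp point (between the pads) lies 19 mm behind it; z points along the fingers, y is the direction in which the jaws open and shut (so a half turn about z gives the same grasp; the last joint's range is limited). The gripper opens to 85 mm and grips with 20 to 120 N. Pads are 22 mm wide; open, the fingers measure 114 mm over their backs; the gripper's body (76 mm by 85 mm) begins 54 mm behind the grasp point. The pads swing forward as they close: fully open they stand 13 mm farther back than shut.
Start: joints at [1.053, 0.15, 1.437, -0, 1.554, -0.134], TCP at [215.308, 533.135, 231.267] pointing down, gripper open.
Joint ranges: [-2.8, 2.8], [-0.68, 2.1], [0.12, 2.68], [-1.39, 4.53], [0.16, 2.79], [-2.81, 2.81]. Speed limits (rad/s): [1.89, 1.89, 2.22, 3.01, 3.01, 3.01].

## Interface

Orientations are given as a unit quaternion [w, x, y, z].
In Python, from rig import arm, eyes gives the robot as it stands.
- The arm moves only by the tool step_arm, never from a script. Its argument "rows" is a list of rows, each an object of numbers: "gripper": the finger opening in mm, from 0 to 85.4; "dx", "dy", "dz": the shift along the tool's x, y, z in mm; "ax", "ay", "az": the turn, a rotation vector about the tool's x, y, z in degrees. In form: [{"gripper": .., "dx": .., "dy": .., "dz": .., "ax": .., "ay": .., "az": ..}, ...]. A call has 1 to 20 rows; each row is the pose to reach, as a shift and turn from the pose commanded when the call began, along the tool's axes at that moment; what a row does not reach only later rows make up. A row lasts 1/10 s, in which the tool goes at most 50 mm and 8.59 degrees, less where a joint would pass 70% of its speed; a pose out of reach is approached as far as the arm can. A call with a gripper value outside its range is refused whole. The fingers move at their own pace and stop on an object; "force" is the grip in N (left out, the last holds). Time passes only in rows, so rows that repeat a pose let the fingers close. It gives the time, the measured TCP pose, the force and the opening at its end, in the units of the state.
- arm.state(): the state, without advancing time (a new reading comes with each control period).
- eyes.read_camera(name): name is "scene" or "top" or "wrist"; returns a dict with "frame" (480x640x3 uint8, red, green, blue), "fx", "fy", "cx", "cy" (pixels), "k1" (the pictures are not rectified: a ray, as slopes to the right and down, at radius r is drawn at 1 + k1 r^2 times it, then the intrinsics apply), "rvec" (rotation vector, rad) and "tvec" (3), from world to camera coordinates, as OpenCV has them. Camera axes: x right, y down, z forward; pixel columns grow to the right and rows downward; lengths in mm; the calibration is good to about 2 mm. A picture is of the moment at which its call begins. There is no depth.
- arm.job_done(): hands the job in, once; it reports no verdict.
The state is a dict: "time": time; "q": joint angles; "qvel": joint speeds; "joint_efforts": joint torques, N m; "tcp_pos": TCP position; "eef_rot": TCP orientation; "contact_force": force on the tool from outside, world axes, zero at the start; "moment": the same for the moment, N m; "gripper_width": opening from 0.0 (shut) to 1.0 (fully open).
Only numpy, scipy, OpenCV 4.12 (cv2) and the standard library are available. Lean on these libraries where they do the work, as an engineer would, in place of code of your own. Each camera call takes 0.05 s, during which the arm holds its last target.

## Task

The dark undersides of the wooden serving paddles on the rack are still damp. Pull the drop-front door of the drying box fully down, put every paddle into the box turned over so that its dark side faces up, each lying flat on the slats and not on another paddle, then push the door back up until it is fully shut. Leave the bowl, the cup and the mallet where they are.

Things in the scene. Friction and masses are not known exactly. Their poses are not given: they have to be found in the camera images.
- drying_box: Fixed pale wooden box, open on top, 195 (its x, depth) x 340 mm (its y); origin: centre of its underside on the table, x from the door sill towards the high back wall. Walls 10 mm; sill and sides 75 mm high (30 mm wide boards at the back corners rise to 192), back 212 high. Shut, the door covers the top; open, it lies level outside the sill, its upper side 75 mm above the table.
- slats (a point): Middle of the resting place in the box, axes as the box's: 40 mm above the table, level with the tops of two slats along y, 16 mm wide, at x = -5 and +62 mm from here; floor top is 28 mm lower. A paddle with its blade towards the back wall (+x) and its centre above x = 0 has its blade on both slats, its handle free. Three fit side by side, at y = -80, 0, +80 mm.
- door (a joint): Bottom-hinged door. 0 = shut, leaning inwards 36 degrees above level; grows as it swings up, over and down away from the back wall; 2.513 rad = fully open, level. It turns about a line along the box's y through door_hinge. Panel 243 mm from hinge to free edge, 340 wide, 12 thick, 0.5 kg. Little friction: left alone it falls shut below about 0.95 rad and open above it.
- door_handle (a point): Centre of the door's round steel bar, 14 mm thick, along the box's y, 116 mm free length between two arms, 40 mm clear of the panel's free edge, 290 mm from the hinge along the door and 6 mm outside the plane of its inner face. It can be pinched from above at any door angle and turns in the fingers. About 250 mm above the table when shut, 69 when open.
- door_hinge (a point): Middle of the door's hinge line, 75 mm above the table, at x = -97.5 mm of the box; axes as the box's.
- rack: Dark wooden rack, fixed: a plank 120 (its x) x 300 (its y) mm, 20 thick, its top 60 mm above the table, on two end boards. Origin: centre of its underside on the table. The paddles start on it side by side, blades on the plank, handles overhanging its -x edge by 48 to 60 mm, pale side up.
- rack_edge (a point): Middle of the plank's top edge that the handles overhang: at x = -60, z = 60 mm of the rack; axes as the rack's.
- paddle_a_mid (a point): Wooden serving paddle (2 or 3 are present; absent: None), 150 mm long, 14 thick, 45 to 85 g. Point: its centre. x from handle to blade; z out of the PALE face (wanted: z down, dark brown face up). Handle: eight-sided, 14 mm across flats, one pair parallel to the faces, x = -75 to -5 mm. Blade 60 mm wide, x = -5 to +75, far end round. Centre of mass about 20 mm on +x.
- paddle_b_mid (a point): Wooden serving paddle (2 or 3 are present; absent: None), 150 mm long, 14 thick, 45 to 85 g. Point: its centre. x from handle to blade; z out of the PALE face (wanted: z down, dark brown face up). Handle: eight-sided, 14 mm across flats, one pair parallel to the faces, x = -75 to -5 mm. Blade 60 mm wide, x = -5 to +75, far end round. Centre of mass about 20 mm on +x.
- paddle_c_mid (a point): Wooden serving paddle (2 or 3 are present; absent: None), 150 mm long, 14 thick, 45 to 85 g. Point: its centre. x from handle to blade; z out of the PALE face (wanted: z down, dark brown face up). Handle: eight-sided, 14 mm across flats, one pair parallel to the faces, x = -75 to -5 mm. Blade 60 mm wide, x = -5 to +75, far end round. Centre of mass about 20 mm on +x.
- bowl: Turned wooden bowl, 100 mm across, 50 high; a bystander not to be moved. Origin at the centre of its underside (mallet: of its head's).
- cup: Dark wooden cup, 72 mm across, 85 high; a bystander not to be moved. Origin at the centre of its underside (mallet: of its head's).
- mallet: Wooden mallet lying on the table, head 110 x 75 x 70 mm, handle 160 mm along its -x; a bystander not to be moved. Origin at the centre of its underside (mallet: of its head's).
There are look-alikes about, which are no part of the job. Leave any blue or pink look-alike of the part that bears paddle_a_mid alone.

How it is judged:
By the outcome, as a careful person would: the job done as asked, in the order asked, and still so for the second after the job is handed in, with the robot touching nothing.
Of paddle_a, paddle_b, paddle_c only 2 to 3 are there at a start; the rules pass over those that are not, and their reading is None.
At some moment in a run one of paddle_a, paddle_b, paddle_c may be knocked a few centimetres aside while the robot is not near it.
Once in a run the grip may slacken for a moment while it holds something.
It also fails if it takes over 210 s, if anything falls off the work surface, if the arm or the gripper's body presses on something with over 40 N, if the wrist force passes 120 N, or if a joint passes its speed limit or range.

## Working session

There is one attempt and no reset: what is moved stays moved. The work goes in short steps, Python scripts to look and compute and a tool call to move; the robot and the scene stay as the last step left them, time stands still between calls to the robot, and variables do not carry over. Pictures are saved under pics/ and viewed, and the job is handed in when it is done.

Besides the shell and the picture viewer there is one more tool, called as a command line: name --argument value ..., lists and objects as JSON in quotes. step_arm: Moves the arm, as the interface text tells. Its arguments: {"type":"object","properties":{"rows":{"type":"array"},"force":{"type":"number"}},"required":["rows"]}

```bash
ls; mkdir -p pics; python3 - <<'E'
from rig import arm, eyes
import cv2
print(arm.state())
for n in ("scene","top","wrist"):
    d=eyes.read_camera(n); cv2.imwrite(f"pics/{n}0.png",d["frame"][:,:,::-1])
    print(n,{k:v for k,v in d.items() if k!="frame"})
E
```

```text
pics
{'time': 0.0, 'q': array([ 1.05301143e+00,  1.50949350e-01,  1.43798304e+00, -9.82226309e-06,
        1.55381727e+00, -1.33985108e-01]), 'qvel': array([-0.00075693, -0.00158799,  0.00219471,  0.00062043, -0.00058339,
       -0.00020247]), 'joint_efforts': array([ 3.74127296e-03, -7.13067627e+01, -5.70864344e+01, -8.46218813e-05,
        9.02960077e-03,  3.52391942e-05]), 'tcp_pos': array([215.20158977, 532.95439969, 230.72023149]), 'eef_rot': array([-1.80555103e-04,  1.90724139e-01,  9.81643504e-01, -5.49629629e-04]), 'contact_force': array([-0.31832027, -0.69399637, -1.26187536]), 'moment': array([-0.02047238, -0.0319027 , -0.01421546]), 'gripper_width': 1.0052672027105363}
scene {'fx': 440.46385073061094, 'fy': 440.46385073061094, 'cx': 317.615640093811, 'cy': 237.4779975390695, 'k1': -0.09382522621848649, 'rvec': array([ 2.21915128,  1.4966406 , -0.41255196]), 'tvec': array([-219.07145504, -337.64643667, 1765.06948541])}
top {'fx': 489.0391960352586, 'fy': 489.0391960352586, 'cx': 318.0092832966967, 'cy': 243.25325449197823, 'k1': -0.11714176574015231, 'rvec': array([ 2.1667611 , -2.21259628,  0.09002032]), 'tvec': array([  20.55473007,  553.49534344, 1415.19666638])}
wrist {'fx': 356.3786616916766, 'fy': 356.3786616916766, 'cx': 313.83485649475585, 'cy': 233.152991811644, 'k1': -0.04802686157334543, 'rvec': array([-2.39478959, -1.61298186, -0.2361473 ]), 'tvec': array([-574.06872006,  -36.95443893,  380.21102901])}
```

View pics/scene0.png

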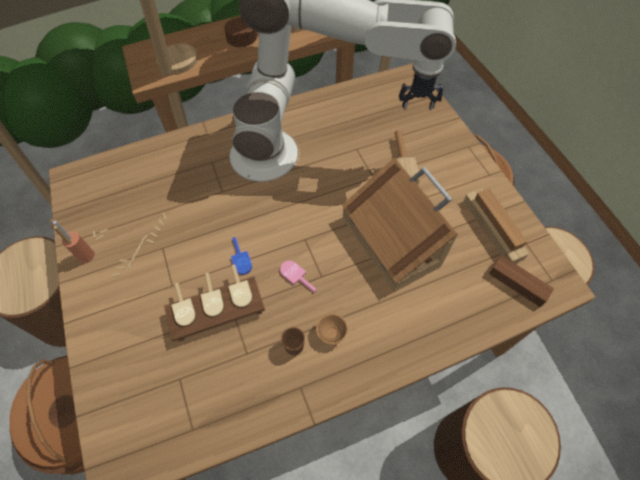

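View pics/top0.png

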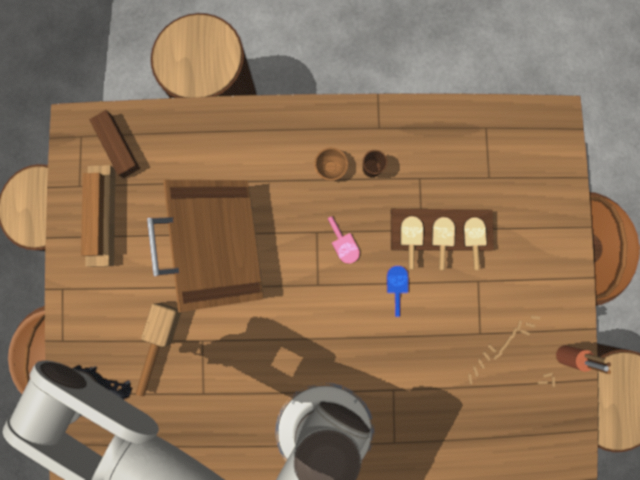

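View pics/wrist0.png

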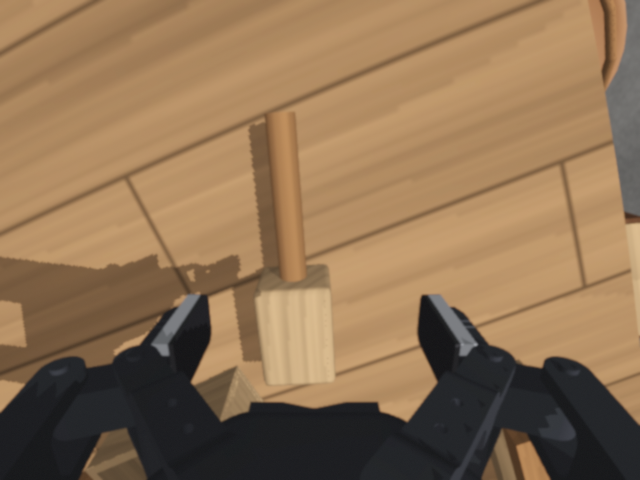

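```bash
cat > h.py <<'E'
from rig import arm, eyes
import cv2, numpy as np
from scipy.spatial.transform import Rotation as R
def cam(n,save=None):
    d=eyes.read_camera(n); d["K"]=np.array([[d["fx"],0,d["cx"]],[0,d["fy"],d["cy"]],[0,0,1.]]); d["D"]=np.array([d["k1"],0,0,0,0.])
    d["R"]=cv2.Rodrigues(d["rvec"])[0]; d["bgr"]=np.ascontiguousarray(d["frame"][:,:,::-1])
    if save: cv2.imwrite("pics/"+save,d["bgr"])
    return d
def ray(d,uv):
    uv=np.array(uv,float).reshape(-1,1,2); p=cv2.undistortPoints(uv,d["K"],d["D"]).reshape(-1,2)
    v=np.c_[p,np.ones(len(p))]@d["R"]; o=-d["R"].T@d["tvec"]; return o,v/np.linalg.norm(v,axis=1)[:,None]
def onz(d,uv,z):
    o,v=ray(d,uv); return o+v*((z-o[2])/v[:,2])[:,None]
def proj(d,P):
    return cv2.projectPoints(np.array(P,float).reshape(-1,1,3),d["rvec"],d["tvec"],d["K"],d["D"])[0].reshape(-1,2)
def tri(d1,u1,d2,u2):
    o1,v1=ray(d1,u1);o2,v2=ray(d2,u2);v1=v1[0];v2=v2[0]
    s=np.linalg.lstsq(np.c_[v1,-v2],o2-o1,rcond=None)[0]; a=o1+s[0]*v1;b=o2+s[1]*v2
    return (a+b)/2,np.linalg.norm(a-b)
def Rt():
    q=arm.state()["eef_rot"]; return R.from_quat([q[1],q[2],q[3],q[0]]).as_matrix()
def totool(P):  # world displacement from measured TCP in tool axes
    return Rt().T@(np.array(P)-arm.state()["tcp_pos"])
def crop(d,u0,v0,u1,v1,k,name):
    cv2.imwrite("pics/"+name,cv2.resize(d["bgr"][v0:v1,u0:u1],None,fx=k,fy=k,interpolation=cv2.INTER_CUBIC))
E
python3 - <<'E'
from h import *
d=cam("top"); s=cam("scene")
crop(d,140,170,300,320,5,"box.png"); crop(d,320,190,510,330,4,"rack.png"); crop(s,330,140,470,300,5,"boxs.png"); crop(s,150,220,330,350,4,"racks.png")
print(onz(d,[[412,232],[444,232],[475,232],[346,248],[398,282]],67).round())
E
```

```text
[[ 577. -260.   67.]
 [ 575. -353.   67.]
 [ 574. -444.   67.]
 [ 535.  -70.   67.]
 [ 436. -215.   67.]]
```

View pics/box.png

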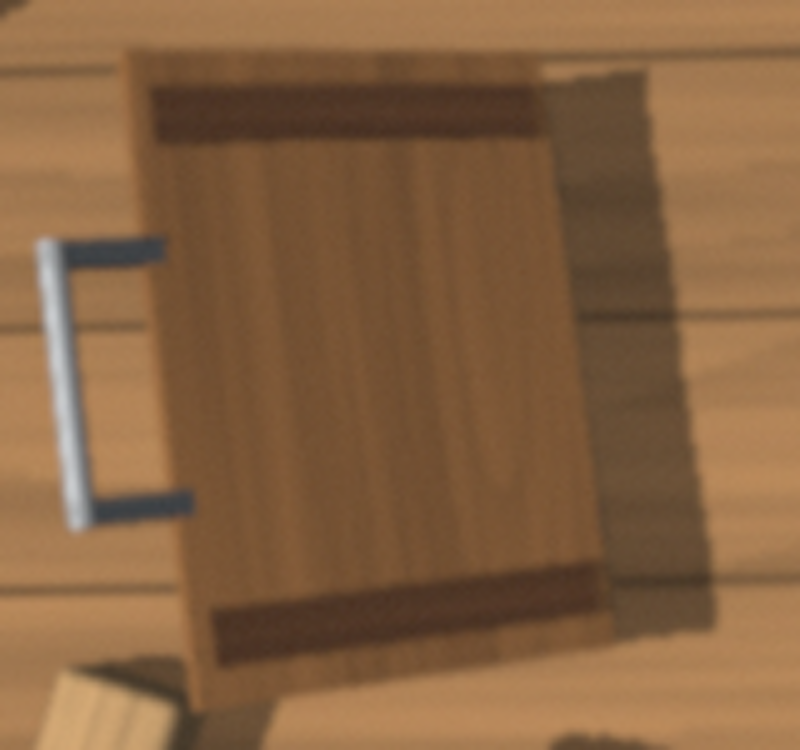

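View pics/rack.png

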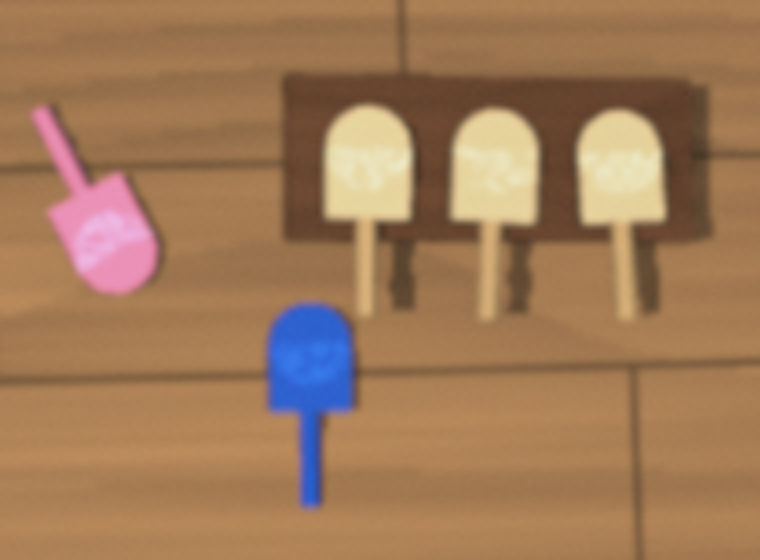

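View pics/boxs.png

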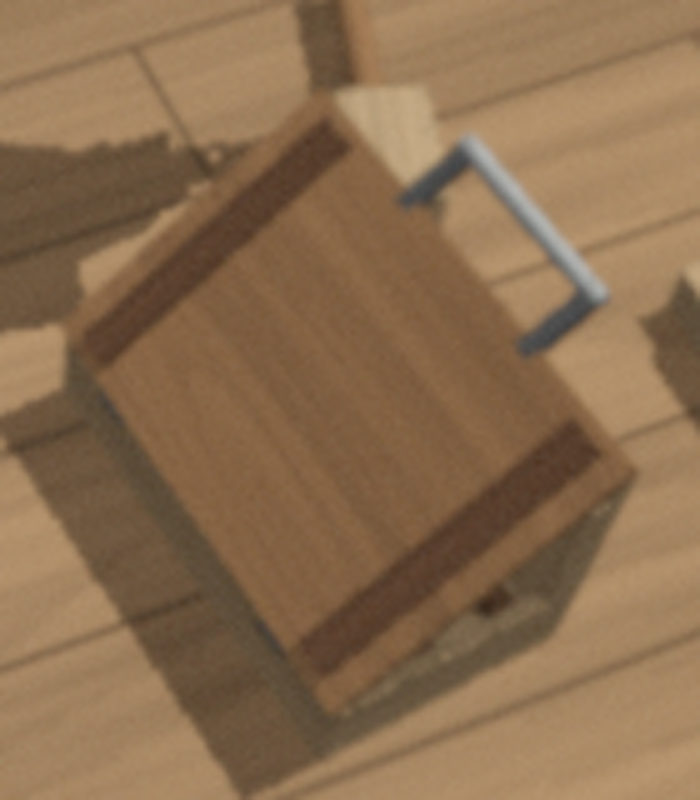

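View pics/racks.png

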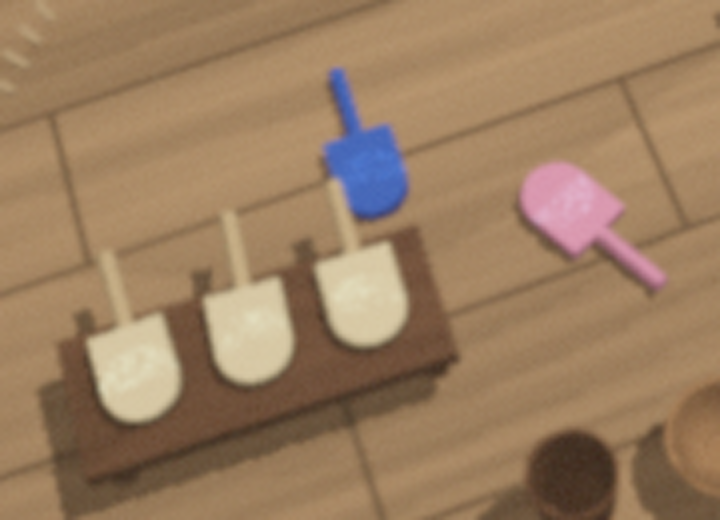

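The scene shows a shut box with its bar at top-view (150,219)–(156,275). Three pale paddles lie on the rack at top (412,232), (444,232) and (475,232). Look-alikes: pink at (346,248) and blue at (398,282), neither on the rack nor pale, so both stay untouched.

```bash
python3 - <<'E'
from h import *
d=cam("top"); s=cam("scene")
f,e1=tri(d,[149.6,218.6],s,[449.6,199.6]); n,e2=tri(d,[155.6,275],s,[424,168.6])
print(f,e1,n,e2)
# hinge edge (door lower edge) corners top: crop (545,85)->..., use z~75-87 plane
c=lambda u,v:(140+u/5,170+v/5)
hp=onz(d,[c(541,62),c(612,640)],83); fp=onz(d,[c(125,50),c(192,710)],75+243*np.sin(np.radians(36))+10)
print(hp,fp)
for a,b in((f,n),(hp[0],hp[1]),(fp[0],fp[1])):
    v=(a-b)[:2]; print("len",np.linalg.norm(v),"dir of bar",np.degrees(np.arctan2(v[1],v[0])))
m=(f+n)/2; print("mid",m, "totool",totool(m), "Rt",Rt().round(3))
# paddles: rack
g=cv2.cvtColor(d["bgr"],cv2.COLOR_BGR2HSV); print(g[225,412],g[260,411],g[210,430],g[270,411+12])
E
```

```text
[607.94393664 431.73844643 247.73007108] 0.3073431420236264 [467.28013285 419.15614566 242.40482403] 2.5379380389114874
[[726.47668269 204.0964413   83.        ]
 [399.48240786 167.91696927  83.        ]] [[709.19256082 399.36562512 227.83181631]
 [373.37467824 364.76752434 227.83181631]]
len 141.2254226008972 dir of bar 5.1114726451000285
len 328.98968063539604 dir of bar 6.313669758427732
len 337.5954366372996 dir of bar 5.882223176691543
mid [537.61203475 425.44729604 245.06744755] totool [-339.1813396    20.85702263  -13.96252164] Rt [[-0.927  0.374 -0.   ]
 [ 0.374  0.927 -0.   ]
 [ 0.    -0.    -1.   ]]
[ 23  80 230] [ 17 114 215] [ 12 140 104] [ 15 129 164]
```

step_arm --rows '[{"gripper":60,"dz":-50},{"gripper":60,"dz":-90,"dx":-30},{"gripper":60,"dz":-90,"dx":-75,"dy":5,"az":-7},{"gripper":60,"dz":-90,"dx":-120,"dy":8,"az":-14},{"gripper":60,"dz":-90,"dx":-165,"dy":12,"az":-21},{"gripper":60,"dz":-90,"dx":-210,"dy":15,"az":-28},{"gripper":60,"dz":-90,"dx":-255,"dy":18,"az":-28},{"gripper":60,"dz":-90,"dx":-300,"dy":20,"az":-28},{"gripper":60,"dz":-90,"dx":-339,"dy":21,"az":-28},{"gripper":60,"dz":-90,"dx":-339,"dy":21,"az":-28},{"gripper":60,"dz":-90,"dx":-339,"dy":21,"az":-28},{"gripper":60,"dz":-90,"dx":-339,"dy":21,"az":-28}]'

```text
$.rows[0]: bad value
```

```bash
python3 - <<'E'
from h import *
w=cam("wrist","w1.png"); print(arm.state()["q"],Rt().round(3),arm.state()["tcp_pos"])
print(proj(w,[[607.9,431.7,247.7],[467.3,419.2,247]]))
E
```

```text
[ 1.05303053e+00  1.50615443e-01  1.43746513e+00  9.39351228e-06
  1.55376435e+00 -1.33968004e-01] [[-0.927  0.374 -0.   ]
 [ 0.374  0.927 -0.   ]
 [ 0.    -0.    -1.   ]] [215.28598995 533.13707332 231.16833757]
[[378.68212251 736.58471318]
 [298.44384319 669.18824438]]
```

View pics/w1.png

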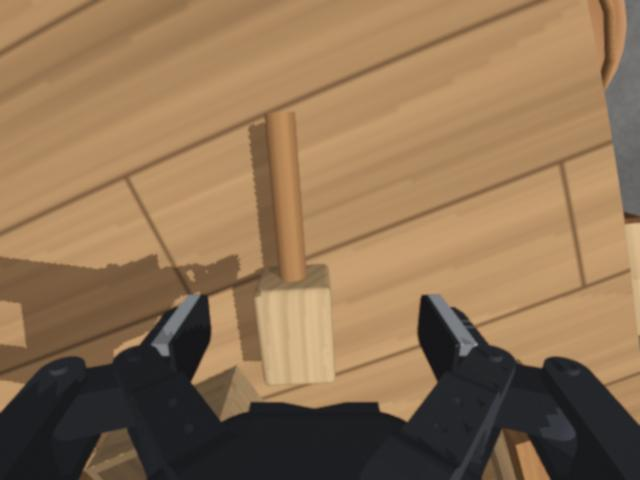

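step_arm --rows '[{"gripper":60,"dx":0,"dy":0,"dz":-50,"ax":0,"ay":0,"az":0},{"gripper":60,"dx":-30,"dy":0,"dz":-90,"ax":0,"ay":0,"az":-7},{"gripper":60,"dx":-75,"dy":5,"dz":-90,"ax":0,"ay":0,"az":-14},{"gripper":60,"dx":-120,"dy":8,"dz":-90,"ax":0,"ay":0,"az":-21},{"gripper":60,"dx":-165,"dy":12,"dz":-90,"ax":0,"ay":0,"az":-28},{"gripper":60,"dx":-210,"dy":15,"dz":-90,"ax":0,"ay":0,"az":-28},{"gripper":60,"dx":-255,"dy":18,"dz":-90,"ax":0,"ay":0,"az":-28},{"gripper":60,"dx":-300,"dy":20,"dz":-90,"ax":0,"ay":0,"az":-28},{"gripper":60,"dx":-339,"dy":21,"dz":-90,"ax":0,"ay":0,"az":-28},{"gripper":60,"dx":-339,"dy":21,"dz":-90,"ax":0,"ay":0,"az":-28},{"gripper":60,"dx":-339,"dy":21,"dz":-90,"ax":0,"ay":0,"az":-28},{"gripper":60,"dx":-339,"dy":21,"dz":-90,"ax":0,"ay":0,"az":-28}]'

```text
time: 1.6
tcp_pos: [536.9, 426.1, 321.4]
eef_rot: [-0.0, -0.053, 0.999, 0.0]
contact_force: [0.0, -0.0, -0.1]
gripper_width: 0.699
```

```bash
python3 - <<'E'
from h import *
w=cam("wrist","w1.png"); print(arm.state()["q"],Rt().round(3),arm.state()["tcp_pos"])
print(proj(w,[[607.9,431.7,247.7],[467.3,419.2,247]]))
E
```

```text
[ 5.58839058e-01  3.81727277e-01  9.68888981e-01  1.61914118e-04
  1.79071936e+00 -1.11779102e+00] [[-0.994 -0.106  0.   ]
 [-0.106  0.994  0.   ]
 [-0.     0.    -1.   ]] [536.65453389 426.22792372 321.61432752]
[[311.82476666 341.64135313]
 [315.02694155 132.6086815 ]]
```

View pics/w1.png

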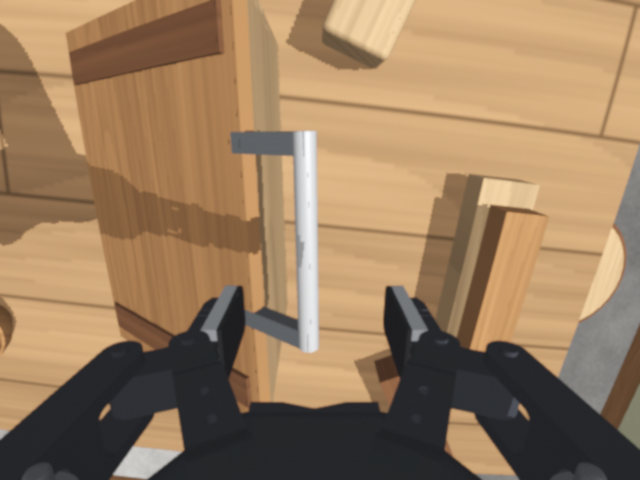

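```bash
python3 - <<'E'
from h import *
w=cam("wrist"); d=cam("top"); s=cam("scene")
print(onz(w,[[305,137],[309,345]],250), onz(d,[[149.6,218.6],[155.6,275]],250), onz(s,[[449.6,199.6],[424,168.6]],250))
E
```

```text
[[470.11664974 413.78388915 250.        ]
 [609.23237219 430.10228009 250.        ]] [[607.708465   431.1224879  250.        ]
 [466.72722005 415.43832425 250.        ]] [[609.09650164 430.21249057 250.        ]
 [472.37698905 416.04700993 250.        ]]
```

step_arm --rows '[{"gripper":60,"dx":-2,"dy":-4,"dz":40,"ax":0,"ay":0,"az":0},{"gripper":60,"dx":-2,"dy":-4,"dz":80,"ax":0,"ay":0,"az":0},{"gripper":60,"dx":-2,"dy":-4,"dz":90,"ax":0,"ay":0,"az":0},{"gripper":60,"dx":-2,"dy":-4,"dz":90,"ax":0,"ay":0,"az":0},{"gripper":0,"dx":-2,"dy":-4,"dz":90,"ax":0,"ay":0,"az":0},{"gripper":0,"dx":-2,"dy":-4,"dz":90,"ax":0,"ay":0,"az":0},{"gripper":0,"dx":-2,"dy":-4,"dz":90,"ax":0,"ay":0,"az":0},{"gripper":0,"dx":-2,"dy":-4,"dz":90,"ax":0,"ay":0,"az":0},{"gripper":0,"dx":-2,"dy":-4,"dz":90,"ax":0,"ay":0,"az":0},{"gripper":0,"dx":-2,"dy":-4,"dz":90,"ax":0,"ay":0,"az":0}]' --force 50

```text
time: 2.8
tcp_pos: [540.3, 421.7, 232.9]
eef_rot: [0.001, -0.052, 0.999, 0.0]
contact_force: [-1.6, -3.9, 7.2]
gripper_width: 0.146
```

```bash
python3 - <<'E'
from h import *
w=cam("wrist","w2.png"); S=arm.state(); print(S["q"],Rt().round(4),S["tcp_pos"],S["contact_force"],S["gripper_width"])
E
```

```text
[ 5.50738957e-01  3.82599870e-01  1.14378870e+00 -6.73958920e-04
  1.61347549e+00 -1.12478638e+00] [[-9.945e-01 -1.045e-01  1.800e-03]
 [-1.045e-01  9.945e-01  3.000e-04]
 [-1.800e-03  1.000e-04 -1.000e+00]] [540.30670533 421.68586103 232.8985362 ] [-0.44660268 -3.57992548  7.96446633] 0.13977313959069287
```

View pics/w2.png

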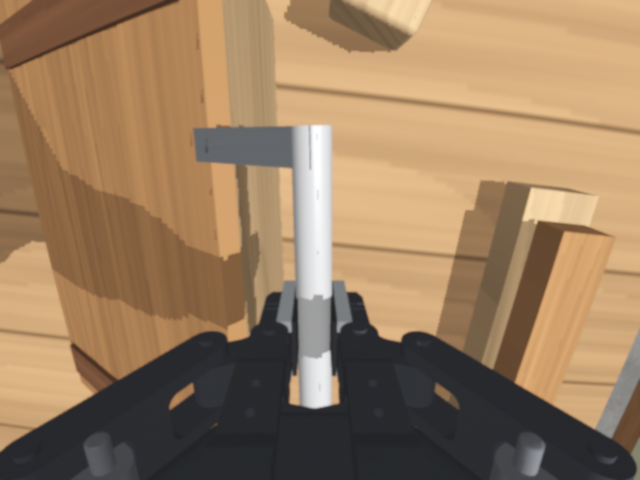

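step_arm --rows '[{"gripper":0,"dx":0,"dy":-12,"dz":-14,"ax":0,"ay":0,"az":0},{"gripper":0,"dx":0,"dy":-24,"dz":-27.5,"ax":0,"ay":0,"az":0},{"gripper":0,"dx":0,"dy":-37,"dz":-40,"ax":0,"ay":0,"az":0},{"gripper":0,"dx":0,"dy":-51,"dz":-52,"ax":0,"ay":0,"az":0},{"gripper":0,"dx":0,"dy":-81,"dz":-73,"ax":0,"ay":0,"az":0},{"gripper":0,"dx":0,"dy":-113,"dz":-90,"ax":0,"ay":0,"az":0},{"gripper":0,"dx":0,"dy":-147,"dz":-102,"ax":0,"ay":0,"az":0},{"gripper":0,"dx":0,"dy":-183,"dz":-111,"ax":0,"ay":0,"az":0},{"gripper":0,"dx":0,"dy":-183,"dz":-111,"ax":0,"ay":0,"az":0},{"gripper":0,"dx":0,"dy":-183,"dz":-111,"ax":0,"ay":0,"az":0}]'

```text
time: 3.85
tcp_pos: [560.1, 239.2, 345.1]
eef_rot: [0.003, -0.052, 0.999, 0.001]
contact_force: [5.6, 3.6, 14.3]
gripper_width: 0.143
```

```bash
python3 - <<'E'
from h import *
w=cam("wrist","w3.png"); S=arm.state(); print(S["q"],Rt().round(4),S["tcp_pos"],S["contact_force"],S["gripper_width"])
E
```

```text
[ 2.77758715e-01  2.09702947e-01  1.14198211e+00  3.25495195e-04
  1.78431452e+00 -1.39688427e+00] [[-0.9946 -0.1037  0.0053]
 [-0.1037  0.9946  0.0018]
 [-0.0055  0.0013 -1.    ]] [559.98986501 239.63705483 345.00537636] [ 6.03849922  3.58678054 13.40288095] 0.14307581532144165
```

View pics/w3.png

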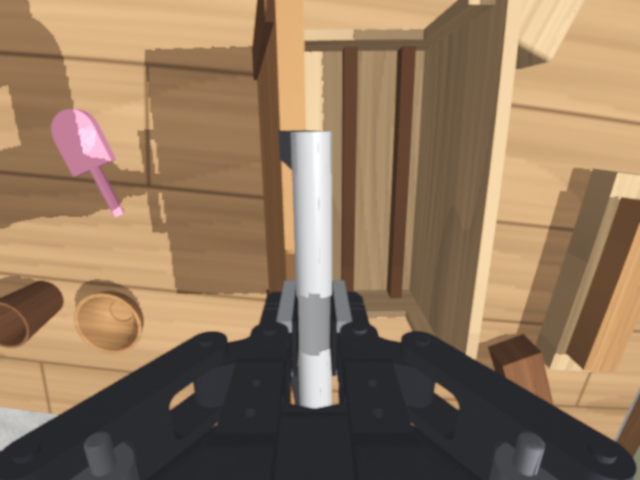

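step_arm --rows '[{"gripper":0,"dx":0,"dy":-36,"dz":-3,"ax":0,"ay":0,"az":0},{"gripper":0,"dx":0,"dy":-72,"dz":-3,"ax":0,"ay":0,"az":0},{"gripper":0,"dx":0,"dy":-108,"dz":3,"ax":0,"ay":0,"az":0},{"gripper":0,"dx":0,"dy":-143,"dz":12.5,"ax":0,"ay":0,"az":0},{"gripper":0,"dx":0,"dy":-177,"dz":27,"ax":0,"ay":0,"az":0},{"gripper":0,"dx":0,"dy":-208.5,"dz":45,"ax":0,"ay":0,"az":0},{"gripper":0,"dx":0,"dy":-237.5,"dz":67,"ax":0,"ay":0,"az":0},{"gripper":0,"dx":0,"dy":-263.6,"dz":92,"ax":0,"ay":0,"az":0},{"gripper":0,"dx":0,"dy":-286,"dz":121,"ax":0,"ay":0,"az":0},{"gripper":0,"dx":0,"dy":-305,"dz":152,"ax":0,"ay":0,"az":0},{"gripper":0,"dx":0,"dy":-320,"dz":185,"ax":0,"ay":0,"az":0},{"gripper":0,"dx":0,"dy":-330.4,"dz":220,"ax":0,"ay":0,"az":0},{"gripper":0,"dx":0,"dy":-336.5,"dz":256,"ax":0,"ay":0,"az":0},{"gripper":0,"dx":0,"dy":-338,"dz":280,"ax":0,"ay":0,"az":0},{"gripper":0,"dx":0,"dy":-338,"dz":292,"ax":0,"ay":0,"az":0},{"gripper":0,"dx":0,"dy":-338,"dz":293,"ax":0,"ay":0,"az":0},{"gripper":0,"dx":0,"dy":-338,"dz":293,"ax":0,"ay":0,"az":0}]'

```text
time: 5.6
tcp_pos: [596.1, -96.5, 50.2]
eef_rot: [0.002, -0.052, 0.999, -0.0]
contact_force: [9.7, -0.5, -1.9]
gripper_width: 0.144
```

```bash
python3 - <<'E'
from h import *
w=cam("top","t3.png"); S=arm.state(); print(S["q"],Rt().round(4),S["tcp_pos"],S["contact_force"],S["gripper_width"])
E
```

```text
[-2.88228392e-01  3.28450541e-01  1.59762349e+00  4.19063397e-04
  1.21178012e+00 -1.96404749e+00] [[-9.945e-01 -1.047e-01  3.700e-03]
 [-1.047e-01  9.945e-01 -7.000e-04]
 [-3.600e-03 -1.100e-03 -1.000e+00]] [596.13472439 -96.50830226  50.33693479] [ 9.86500618  0.26252919 -2.30316422] 0.14189512359139808
```

View pics/t3.png

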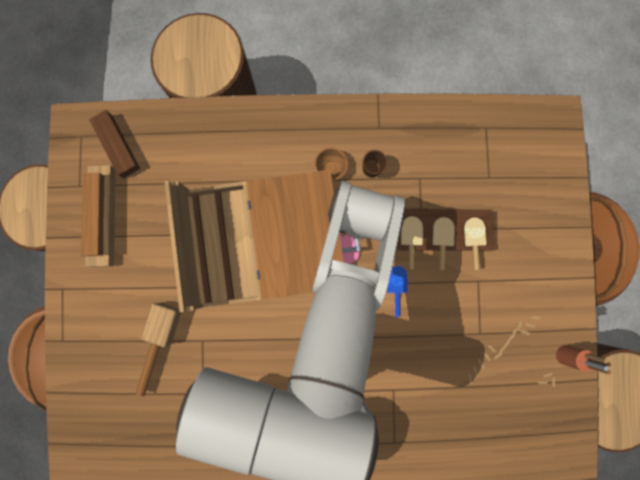

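step_arm --rows '[{"gripper":50,"dx":0,"dy":0,"dz":0,"ax":0,"ay":0,"az":0},{"gripper":50,"dx":0,"dy":0,"dz":0,"ax":0,"ay":0,"az":0},{"gripper":50,"dx":0,"dy":0,"dz":0,"ax":0,"ay":0,"az":0},{"gripper":50,"dx":0,"dy":0,"dz":-20,"ax":0,"ay":0,"az":0},{"gripper":50,"dx":0,"dy":0,"dz":-70,"ax":0,"ay":0,"az":0},{"gripper":50,"dx":0,"dy":0,"dz":-120,"ax":0,"ay":0,"az":0},{"gripper":50,"dx":0,"dy":0,"dz":-170,"ax":0,"ay":0,"az":0},{"gripper":50,"dx":0,"dy":0,"dz":-220,"ax":0,"ay":0,"az":0},{"gripper":50,"dx":0,"dy":0,"dz":-260,"ax":0,"ay":0,"az":0},{"gripper":50,"dx":0,"dy":0,"dz":-260,"ax":0,"ay":0,"az":0}]'

```text
time: 6.65
tcp_pos: [595.4, -96.5, 315.7]
eef_rot: [0.004, -0.052, 0.999, -0.002]
contact_force: [-0.0, -0.5, -0.2]
gripper_width: 0.587
```

```bash
cat > fk.py <<'E'
import numpy as np
from scipy.optimize import least_squares
from scipy.spatial.transform import Rotation as R
Rz=lambda a:R.from_euler('z',a).as_matrix(); Ry=lambda a:R.from_euler('y',a).as_matrix()
def fk(q,p,s4=1):
    a1,b,d1,L2,a3,L3,d6=p
    A=Rz(q[0]);B=A@Ry(q[1]);C=A@Ry(q[1]+q[2]);W=C@Rz(s4*q[3])@Ry(q[4])
    e=A@[a1,b,d1]+B@[0,0,L2]; w=e+C@[a3,0,L3]; t=w+W@[0,0,d6]
    return e,w,t,W@Rz(q[5])@Rz(-np.pi/2)
data=[([1.05301143,.15094935,1.43798304,0,1.55381727,-.1339851],[215.20,532.95,230.72]),
([.558839,.381727,.968889,0,1.790719,-1.117791],[536.655,426.228,321.614]),
([.550739,.3826,1.143789,-.00067,1.613475,-1.124786],[540.3067,421.686,232.8985]),
([.277759,.209703,1.141982,.0003,1.784315,-1.396884],[559.99,239.637,345.005]),
([-.288228,.328451,1.597623,.00042,1.21178,-1.964047],[596.135,-96.508,50.337])]
E
python3 - <<'E'
from fk import *
from h import *
S=arm.state(); data.append((S["q"],S["tcp_pos"])); print(repr(S["q"]),S["tcp_pos"])
# d6 and d1 degenerate for tool-down: fix d6
for d6 in(200,300):
    f=lambda p:np.concatenate([fk(q,list(p)+[d6])[2]-t for q,t in data])
    r=least_squares(f,[0,77,300,450,0,450]); print(d6,r.x.round(1),np.abs(r.fun).max())
print(fk(S["q"],[0]*7)[3].round(3)); print(Rt().round(3))
d=cam("top","t4.png"); s=cam("scene","s4.png"); cam("wrist","w4.png")
crop(d,150,170,350,320,4,"box4.png"); crop(d,380,190,510,290,6,"rack4.png")
E
```

```text
array([-2.88238944e-01,  1.91726713e-01,  1.22144076e+00, -1.52681452e-04,
        1.71982103e+00, -1.96401421e+00]) [595.39569707 -96.4785412  315.74601266]
200 [  0.7  76.8  39.5 476.8  71.1 499.5] 0.5592595585729896
300 [1.000e-01 7.680e+01 1.385e+02 4.776e+02 7.090e+01 4.995e+02] 0.10959298292311814
[[ 0.994  0.105  0.008]
 [ 0.105 -0.994 -0.003]
 [ 0.008  0.003 -1.   ]]
[[-0.994 -0.105  0.008]
 [-0.105  0.994 -0.003]
 [-0.008 -0.003 -1.   ]]
```

View pics/box4.png

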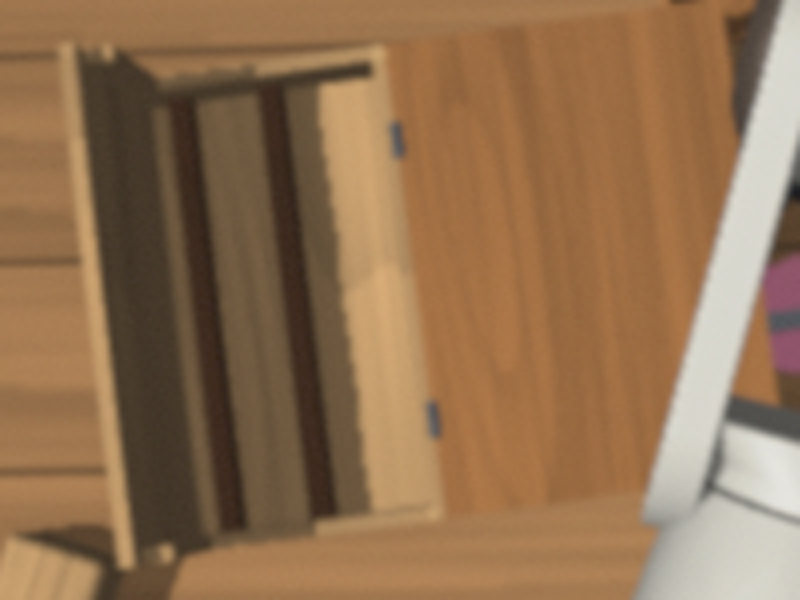

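View pics/s4.png

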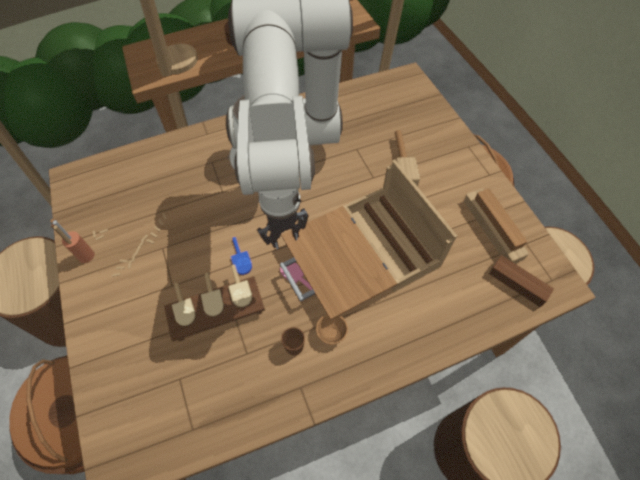

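step_arm --rows '[{"gripper":50,"dx":0,"dy":0,"dz":0,"ax":-8,"ay":0,"az":0},{"gripper":50,"dx":0,"dy":0,"dz":0,"ax":-16,"ay":0,"az":0},{"gripper":50,"dx":0,"dy":0,"dz":0,"ax":-24,"ay":0,"az":0},{"gripper":50,"dx":0,"dy":0,"dz":0,"ax":-24,"ay":0,"az":0},{"gripper":50,"dx":0,"dy":0,"dz":0,"ax":-24,"ay":0,"az":0}]'

```text
time: 7.3
tcp_pos: [594.3, -96.9, 307.7]
eef_rot: [-0.012, -0.05, 0.977, 0.207]
contact_force: [-0.7, 0.3, 0.2]
gripper_width: 0.586
```

```bash
sed -i 's/Rz(-np.pi\/2)/Rz(np.pi\/2)/' fk.py; python3 - <<'E'
from fk import *
from h import *
S=arm.state(); data+=[([-.288239,.191727,1.221441,0,1.719821,-1.964014],[595.396,-96.4785,315.746]),(S["q"],S["tcp_pos"])]; print(repr(S["q"]),S["tcp_pos"])
for s4 in(1,-1):
    f=lambda p:np.concatenate([fk(q,p,s4)[2]-t for q,t in data])
    r=least_squares(f,[0,77,300,450,0,450,290]); print(s4,r.x.round(2),np.abs(r.fun).max())
    print(fk(S["q"],r.x,s4)[3].round(3))
print(Rt().round(3))
E
```

```text
array([-0.47550085,  0.29885128,  1.16053217,  0.36572844,  1.90081918,
       -2.06780645]) [594.3416228  -96.92050828 307.72536729]
1 [ -0.    76.8  160.79 477.81  70.9  499.5  322.5 ] 0.047693684967995864
[[-0.995 -0.093 -0.044]
 [-0.103  0.909  0.403]
 [ 0.002  0.406 -0.914]]
-1 [-3.5000e-01  8.7190e+01 -2.4091e+02  4.2548e+02  4.3580e+01  5.0310e+02
 -1.0762e+02] 92.50826466280549
[[-0.935  0.019 -0.354]
 [ 0.095  0.975 -0.198]
 [ 0.341 -0.219 -0.914]]
[[-0.995 -0.093 -0.044]
 [-0.103  0.909  0.403]
 [ 0.002  0.406 -0.914]]
```

```bash
python3 - <<'E'
from h import *
d=cam("top")
c=lambda u,v:(150+u/4,170+v/4)
bx=np.array([-.1045,.9945]);by=np.array([-.9945,-.1045]);O=np.array([553.1,289.3])
def box(P): P=np.atleast_2d(P)[:,:2]-O; return np.c_[P@bx,P@by].round(1)
print("slats",box(onz(d,[c(185,105),c(232,525),c(272,90),c(322,515)],40)))
print("sill top outer/inner corners",box(onz(d,[c(384,48),c(440,516)],75)), "hinges",box(onz(d,[c(397,140),c(434,420)],75)))
print("back wall top outer", box(onz(d,[c(64,45),c(125,567)],212)))
I=cv2.imread("pics/top0.png"); g=cv2.cvtColor(I,cv2.COLOR_BGR2HSV)
m=cv2.inRange(g,(14,30,185),(32,130,255)); m[:200]=0;m[280:]=0;m[:,:395]=0;m[:,495:]=0
n,l,st,ce=cv2.connectedComponentsWithStats(m)
for i in range(1,n):
    if st[i,4]<100: continue
    v,u=np.nonzero(l==i); P=onz(d,np.c_[u,v],74)[:,:2]; mu=P.mean(0); w,V=np.linalg.eigh(np.cov(P.T)); a=V[:,1]; a=a*np.sign(a[0]); b=np.array([-a[1],a[0]])
    t=(P-mu)@a; s=(P-mu)@b
    # handle centreline
    hs=P[t<t.min()+60]; k=np.polyfit(hs[:,0],hs[:,1],1)
    mid=mu+a*(t.min()+t.max())/2
    bl=P[t>t.max()-70]
    print(st[i],"mid",mid.round(1),"len",np.ptp(t).round(1),"wid",np.ptp(s).round(1),"yaw",np.degrees(np.arctan2(a[1],a[0])).round(1),"handle yaw",np.degrees(np.arctan(k[0])).round(1),"handle y at end",np.polyval(k,hs[:,0].min()).round(1),"hx",hs[:,0].min().round(1),"bladey",bl[:,1].mean().round(1),bl[:,0].mean().round(1))
E
```

```text
slats [[  58.3 -151.6]
 [  57.4  156.7]
 [  -6.7 -154.3]
 [  -8.3  157.5]]
sill top outer/inner corners [[ -95.9 -167.2]
 [ -96.8  167.6]] hinges [[ -97.6 -100.1]
 [-100.6  100.3]]
back wall top outer [[  95.3 -166.9]
 [  90.9  171.6]]
[401 217  22  52 622] mid [ 547.  -255.9] len 145.9 wid 61.1 yaw -3.5 handle yaw -3.0 handle y at end -250.8 hx 474.2 bladey -258.2 582.8
[433 218  21  52 616] mid [ 542.5 -345.9] len 147.1 wid 59.9 yaw -5.9 handle yaw -3.5 handle y at end -339.2 hx 469.3 bladey -349.6 578.6
[465 218  21  52 595] mid [ 540.2 -440.5] len 146.8 wid 59.3 yaw -0.3 handle yaw 0.8 handle y at end -440.3 hx 466.8 bladey -440.9 576.1
```

View pics/rack4.png

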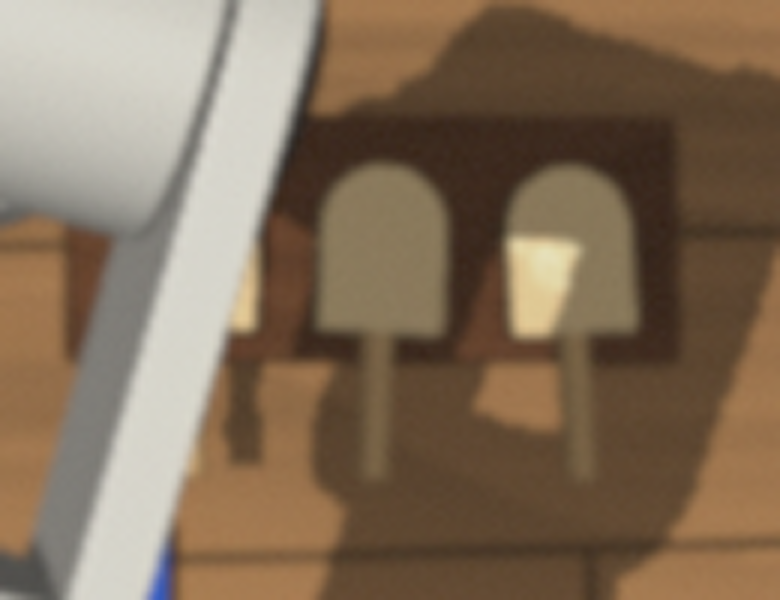

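```bash
cat >> fk.py <<'E'
P0=[0,76.8,160.79,477.81,70.9,499.5,322.5]
LO=np.array([-2.8,-.68,.12,-1.39,.16,-2.81]);HI=np.array([2.8,2.1,2.68,4.53,2.79,2.81])
def ik(t,Rm,seed=None,n=30):
    rng=np.random.default_rng(0); best=None; sols=[]
    seeds=[seed] if seed is not None else []
    seeds+= [LO+(HI-LO)*rng.random(6) for _ in range(n)] if seed is None else []
    for s in seeds:
        def f(q):
            _,_,p,Q=fk(q,P0); return np.r_[(p-t)/100,R.from_matrix(Q.T@Rm).as_rotvec()]
        r=least_squares(f,np.clip(s,LO+1e-3,HI-1e-3),bounds=(LO,HI))
        if r.cost<1e-8 and not any(np.abs(r.x-o).max()<.02 for o in sols): sols.append(r.x)
    return sols
def toolR(yaw,pitch,roll=0): # z forward along yaw, pitched down; roll=0: tool y = left horizontally ; roll about z (deg)
    y,p=np.radians(yaw),np.radians(pitch)
    z=np.array([np.cos(p)*np.cos(y),np.cos(p)*np.sin(y),-np.sin(p)]); j=np.array([-np.sin(y),np.cos(y),0])
    return np.c_[np.cross(j,z),j,z]@Rz(np.radians(roll))
E
python3 - <<'E'
from fk import *
from h import *
w=cam("wrist"); c=-w["R"].T@w["tvec"]; print("cam in tool",totool(c), "cam fwd in tool",Rt().T@w["R"][2])
O=np.array([553.1,289.3]);bx=np.array([-.1045,.9945]);by=np.array([-.9945,-.1045])
print("roll0 x axis:",toolR(0,12)[:,0])
th=12
for roll in(0,180):
  for nm,y,hx,yaw in(("A",-251,474,-3),("B",-339,469,-4),("C",-440,466.5,0)):
    g=np.array([hx+25,y,67]); Rm=toolR(yaw,th,roll); t=g+19*Rm[:,2]
    for s in ik(t,Rm): print(roll,nm,s.round(2),"wrist",fk(s,P0)[1].round(),"elbow",fk(s,P0)[0].round())
  for yb in(-80,0,80):
    ph=35; xy=O+bx*(72-125*np.cos(np.radians(ph)))+by*yb; g=np.r_[xy,40+125*np.sin(np.radians(ph))+6]
    Rm=toolR(96,ph-th,roll); t=g+19*Rm[:,2]
    for s in ik(t,Rm): print(roll,"place",yb,s.round(2),"wrist",fk(s,P0)[1].round(),"elbow",fk(s,P0)[0].round())
E
```

```text
cam in tool [  73.70563702   -0.59716757 -142.30638981] cam fwd in tool [-0.28946229 -0.00170351  0.9571879 ]
roll0 x axis: [-0.20791169  0.         -0.9781476 ]
0 A [-1.11  0.33  2.38  1.96  1.17  1.98] wrist [ 203. -235.  130.] elbow [ 137. -104.  613.]
0 B [-1.22  0.4   2.23  1.84  1.19  2.07] wrist [ 198. -318.  130.] elbow [ 136. -148.  601.]
0 C [-1.31  0.52  1.99  1.65  1.25  2.22] wrist [ 195. -440.  130.] elbow [ 135. -210.  575.]
0 place -80 [-0.13  0.6   1.51  1.11  1.55  2.55] wrist [665. -10. 236.] elbow [277.  41. 555.]
0 place 0 [-0.16  0.47  1.72  1.09  1.54  2.47] wrist [585. -19. 236.] elbow [227.  40. 586.]
0 place 80 [-0.21  0.35  1.92  1.07  1.54  2.39] wrist [506. -27. 236.] elbow [174.  42. 610.]
180 A [-1.11  0.33  2.38  1.96  1.17 -1.16] wrist [ 203. -235.  130.] elbow [ 137. -104.  613.]
180 B [-1.22  0.4   2.23  1.84  1.19 -1.07] wrist [ 198. -318.  130.] elbow [ 136. -148.  601.]
180 C [-1.31  0.52  1.99  1.65  1.25 -0.93] wrist [ 195. -440.  130.] elbow [ 135. -210.  575.]
180 place -80 [-0.13  0.6   1.51  1.11  1.55 -0.59] wrist [665. -10. 236.] elbow [277.  41. 555.]
180 place 0 [-0.16  0.47  1.72  1.09  1.54 -0.67] wrist [585. -19. 236.] elbow [227.  40. 586.]
180 place 80 [-0.21  0.35  1.92  1.07  1.54 -0.75] wrist [506. -27. 236.] elbow [174.  42. 610.]
```

```bash
cat > plan.py <<'E'
from fk import *
from h import arm, Rt
VL=np.array([1.89,1.89,2.22,3.01,3.01,3.01])
def go(t,Rm,start=None,N=None,quiet=False):
    """start: (q,t,R); returns end tuple; prints shift & rotvec in tool axes"""
    if start is None:
        S=arm.state(); start=(S["q"],S["tcp_pos"],Rt())
    q0,t0,R0=start; dt=R0.T@(np.array(t)-t0); rv=R.from_matrix(R0.T@Rm).as_rotvec()
    N=N or int(np.ceil(max(np.linalg.norm(dt)/45,np.degrees(np.linalg.norm(rv))/8.2,1)))
    q=q0; mx=0; wz=1e9; tz=1e9; qq=[q0]
    for i in range(1,N+1):
        f=i/N; s=ik(t0+R0@dt*f,R0@R.from_rotvec(rv*f).as_matrix(),seed=q)
        if not s: print("IK FAIL at",f,q.round(2)); return None
        mx=max(mx,(np.abs(s[0]-q)/(VL*.07)).max()); q=s[0]; qq.append(q); wz=min(wz,fk(q,P0)[1][2])
    qq=np.array(qq)
    print("N",N,"shift",dt.round(1),"rot",np.degrees(rv).round(1),"| step/lim %.2f"%mx,"q",q.round(2),"minmargin",np.minimum(qq-LO,HI-qq).min(0).round(2),"wristz %.0f"%wz)
    return q,np.array(t),Rm
E
python3 - <<'E'
from plan import *
Rm=toolR(-3,12,180); g=np.array([499,-252,67]); t=g+19*Rm[:,2]; pre=t-90*Rm[:,2]
print(t,pre)
h=go(pre+[0,0,200],Rm)
# alternative via intermediate
m=go([430,-150,330],toolR(45,30,180)); m and go(pre+[0,0,150],Rm,m)
E
```

```text
[ 517.55933459 -252.97265351   63.04967787] [ 429.64669708 -248.36534741   81.76173005]
N 21 shift [ 179.9 -134.1  -29.2] rot [-108.   -36.   128.9] | step/lim 0.73 q [-1.41 -0.41  2.36  1.45  1.3  -0.34] minmargin [1.39 0.27 0.32 1.76 0.88 0.74] wristz 336
N 17 shift [169.2 -25.2 -33.8] rot [-58.8  -0.8 121.9] | step/lim 0.54 q [-1.17 -0.15  1.87  0.98  1.82 -0.32] minmargin [1.63 0.53 0.81 1.76 0.82 0.74] wristz 491
N 7 shift [-120.    69.3  -11.3] rot [-45.   16.9  17.3] | step/lim 0.53 q [-1.41 -0.31  2.42  1.49  1.29 -0.51] minmargin [1.39 0.37 0.26 2.37 0.97 2.3 ] wristz 299
```

```bash
python3 - <<'E'
from plan import *
Rm=toolR(-3,12,180); g=np.array([499,-252,67]); t=g+19*Rm[:,2]; pre=t-90*Rm[:,2]
h=go([480,-250,280],Rm); p=go(pre,Rm,h); f=go(t,Rm,p)
for x in(h,p,f): print([a.round() for a in fk(x[0],P0)[:2]])
E
```

```text
N 21 shift [ 130.  -141.2  -30.4] rot [-108.   -36.   128.9] | step/lim 0.69 q [-1.23 -0.33  2.31  1.53  1.13 -0.36] minmargin [1.56 0.35 0.37 1.76 0.88 0.74] wristz 335
N 5 shift [-204.4    1.    -8.1] rot [0. 0. 0.] | step/lim 1.12 q [-1.41  0.2   2.49  1.67  1.29 -1.11] minmargin [1.39 0.35 0.19 2.86 0.97 1.7 ] wristz 149
N 2 shift [-0.  0. 90.] rot [0. 0. 0.] | step/lim 1.23 q [-1.11  0.33  2.38  1.96  1.17 -1.16] minmargin [1.39 0.88 0.19 2.57 1.01 1.65] wristz 130
[array([ 21., 170., 613.]), array([ 165., -233.,  347.])]
[array([ 91., -80., 629.]), array([ 115., -232.,  149.])]
[array([ 138., -105.,  613.]), array([ 203., -236.,  130.])]
```

step_arm --rows '[{"gripper":40,"dx":130,"dy":-141,"dz":-30,"ax":-108,"ay":-36,"az":128.9},{"gripper":40,"dx":130,"dy":-141,"dz":-30,"ax":-108,"ay":-36,"az":128.9},{"gripper":40,"dx":130,"dy":-141,"dz":-30,"ax":-108,"ay":-36,"az":128.9},{"gripper":40,"dx":130,"dy":-141,"dz":-30,"ax":-108,"ay":-36,"az":128.9},{"gripper":40,"dx":130,"dy":-141,"dz":-30,"ax":-108,"ay":-36,"az":128.9},{"gripper":40,"dx":130,"dy":-141,"dz":-30,"ax":-108,"ay":-36,"az":128.9},{"gripper":40,"dx":130,"dy":-141,"dz":-30,"ax":-108,"ay":-36,"az":128.9},{"gripper":40,"dx":130,"dy":-141,"dz":-30,"ax":-108,"ay":-36,"az":128.9},{"gripper":40,"dx":130,"dy":-141,"dz":-30,"ax":-108,"ay":-36,"az":128.9},{"gripper":40,"dx":130,"dy":-141,"dz":-30,"ax":-108,"ay":-36,"az":128.9},{"gripper":40,"dx":130,"dy":-141,"dz":-30,"ax":-108,"ay":-36,"az":128.9},{"gripper":40,"dx":130,"dy":-141,"dz":-30,"ax":-108,"ay":-36,"az":128.9}]'

```text
time: 8.6
tcp_pos: [480.3, -249.0, 279.2]
eef_rot: [0.006, 0.583, 0.536, 0.611]
contact_force: [0.5, -0.7, -0.2]
gripper_width: 0.47
```

```bash
python3 - <<'E'
from plan import *
S=arm.state(); print(S["q"],S["contact_force"],Rt().round(3))
Rm=toolR(-3,12,180); h=go([480,-250,280],Rm)
E
```

```text
[-1.22148802  0.18735979  1.80632253  1.17096234  1.80034968 -1.27227326] [ 0.49677891 -0.71581137 -0.18754344] [[-0.321  0.617  0.719]
 [ 0.631 -0.426  0.648]
 [ 0.706  0.662 -0.252]]
N 9 shift [-0.   0.8 -1.1] rot [-43.1 -14.3  51.3] | step/lim 0.68 q [-1.23 -0.33  2.31  1.53  1.13 -0.36] minmargin [1.5  0.35 0.37 2.56 0.97 1.54] wristz 330
```

step_arm --rows '[{"gripper":40,"dx":0,"dy":1,"dz":-1,"ax":-43.1,"ay":-14.3,"az":51.3},{"gripper":40,"dx":0,"dy":1,"dz":-1,"ax":-43.1,"ay":-14.3,"az":51.3},{"gripper":40,"dx":0,"dy":1,"dz":-1,"ax":-43.1,"ay":-14.3,"az":51.3},{"gripper":40,"dx":0,"dy":1,"dz":-1,"ax":-43.1,"ay":-14.3,"az":51.3},{"gripper":40,"dx":0,"dy":1,"dz":-1,"ax":-43.1,"ay":-14.3,"az":51.3},{"gripper":40,"dx":0,"dy":1,"dz":-1,"ax":-43.1,"ay":-14.3,"az":51.3},{"gripper":40,"dx":0,"dy":1,"dz":-1,"ax":-43.1,"ay":-14.3,"az":51.3},{"gripper":40,"dx":0,"dy":1,"dz":-1,"ax":-43.1,"ay":-14.3,"az":51.3},{"gripper":40,"dx":0,"dy":1,"dz":-1,"ax":-43.1,"ay":-14.3,"az":51.3},{"gripper":40,"dx":0,"dy":1,"dz":-1,"ax":-43.1,"ay":-14.3,"az":51.3}]'

```text
time: 9.6
tcp_pos: [480.3, -249.5, 281.1]
eef_rot: [0.017, 0.776, -0.014, 0.63]
contact_force: [0.7, -0.1, -0.1]
gripper_width: 0.471
```

```bash
cat > meas.py <<'E'
from h import *
def paddles(d,zt=74,win=(395,200,500,285)):
    g=cv2.cvtColor(d["bgr"],cv2.COLOR_BGR2HSV); m=cv2.inRange(g,(14,30,185),(32,130,255))
    mm=np.zeros_like(m); u0,v0,u1,v1=win; mm[v0:v1,u0:u1]=m[v0:v1,u0:u1]
    n,l,st,ce=cv2.connectedComponentsWithStats(mm)
    for i in range(1,n):
        if st[i,4]<150: continue
        v,u=np.nonzero(l==i); P=onz(d,np.c_[u,v],zt)[:,:2]; k0=P[:,0].min()
        hs=P[(P[:,0]<k0+58)&(P[:,0]>k0+3)]; k=np.polyfit(hs[:,0],hs[:,1],1); bl=P[P[:,0]>k0+75]
        print("area",st[i,4],"px",ce[i].round(),"handle end x %.1f y %.1f"%(k0,np.polyval(k,k0)),"far x %.1f"%P[:,0].max(),"blade mean",bl.mean(0).round(1),"yaw %.1f (handle fit %.1f)"%(np.degrees(np.arctan2(bl[:,1].mean()-hs[:,1].mean(),bl[:,0].mean()-hs[:,0].mean())),np.degrees(np.arctan(k[0]))))
E
python3 - <<'E'
from plan import *
from meas import *
d=cam("top","t5.png"); paddles(d); w=cam("wrist","w5.png")
print(arm.state()["tcp_pos"])
crop(d,320,180,520,330,4,"rack5.png")
E
```

```text
area 639 px [411. 235.] handle end x 474.3 y -250.4 far x 619.7 blade mean [ 582.3 -257.3] yaw -4.0 (handle fit -2.9)
area 600 px [443. 235.] handle end x 480.8 y -335.2 far x 615.2 blade mean [ 583.9 -349.4] yaw -4.5 (handle fit -14.5)
area 596 px [475. 236.] handle end x 466.8 y -441.3 far x 613.7 blade mean [ 575.7 -440.7] yaw -0.3 (handle fit 1.9)
[ 480.13446146 -250.92339717  280.35348616]
```

View pics/rack5.png

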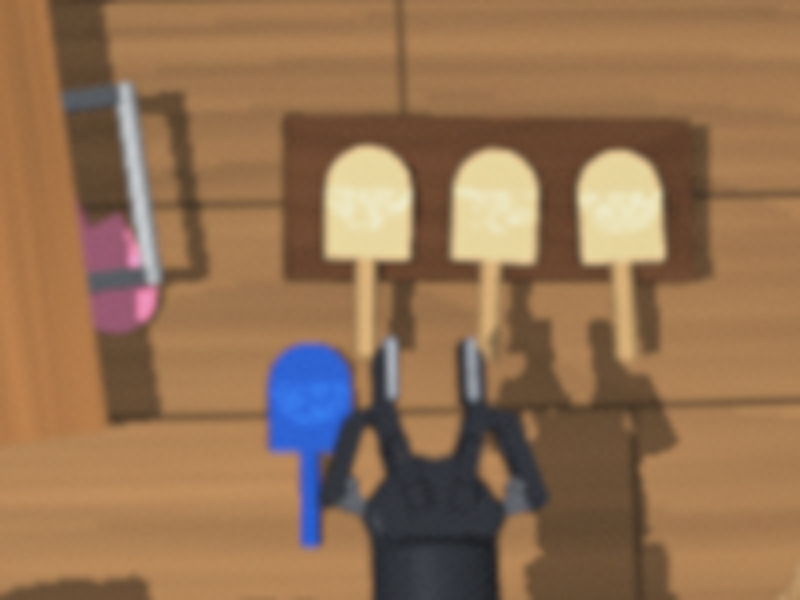

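View pics/w5.png

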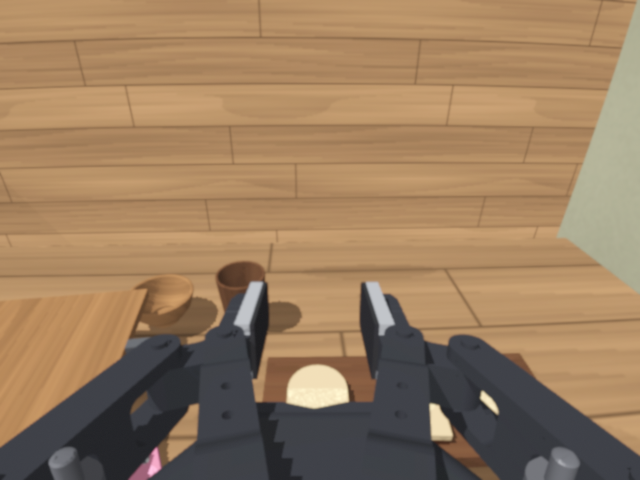

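```bash
python3 - <<'E'
from plan import *
Rm=toolR(-3,12,180); g=np.array([498,-251.5,67]); t=g+19*Rm[:,2]; pre=t-90*Rm[:,2]
print(t,pre); p=go(pre,Rm); go(t,Rm,p)
E
```

```text
[ 516.55933459 -252.47265351   63.04967787] [ 428.64669708 -247.86534741   81.76173005]
N 5 shift [-204.9   -1.7   -9.6] rot [-0.3 -0.1  0.4] | step/lim 1.11 q [-1.42  0.2   2.5   1.66  1.29 -1.11] minmargin [1.38 0.36 0.18 2.87 0.98 1.7 ] wristz 149
N 2 shift [-0.  0. 90.] rot [0. 0. 0.] | step/lim 1.23 q [-1.11  0.33  2.38  1.95  1.17 -1.16] minmargin [1.38 0.88 0.18 2.58 1.01 1.65] wristz 130
```

step_arm --rows '[{"gripper":40,"dx":-30,"dy":0,"dz":-10,"ax":0,"ay":0,"az":0},{"gripper":40,"dx":-70,"dy":0,"dz":-10,"ax":0,"ay":0,"az":0},{"gripper":40,"dx":-110,"dy":-1,"dz":-10,"ax":0,"ay":0,"az":0},{"gripper":40,"dx":-150,"dy":-1,"dz":-10,"ax":0,"ay":0,"az":0},{"gripper":40,"dx":-190,"dy":-2,"dz":-10,"ax":0,"ay":0,"az":0},{"gripper":40,"dx":-205,"dy":-2,"dz":-10,"ax":0,"ay":0,"az":0.4},{"gripper":40,"dx":-205,"dy":-2,"dz":-10,"ax":0,"ay":0,"az":0.4},{"gripper":40,"dx":-205,"dy":-2,"dz":-10,"ax":0,"ay":0,"az":0.4},{"gripper":40,"dx":-205,"dy":-2,"dz":-10,"ax":0,"ay":0,"az":0.4}]'

```text
time: 10.6
tcp_pos: [428.3, -247.5, 82.7]
eef_rot: [0.015, 0.776, -0.02, 0.63]
contact_force: [-0.3, 0.6, 0.4]
gripper_width: 0.47
```

```bash
python3 - <<'E'
from plan import *
from meas import *
Rm=toolR(-3,12,180); t=np.array([516.6,-252.5,63]); go(t,Rm)
d=cam("top","t6.png"); paddles(d); w=cam("wrist","w6.png"); s=cam("scene","s6.png"); crop(s,140,160,340,310,4,"s6c.png")
print(proj(w,[[474,-250.6,67],[498,-252,67],[540,-254,67]]).round())
E
```

```text
N 3 shift [-1.2  0.6 90.6] rot [-0.2 -0.2 -0.1] | step/lim 0.85 q [-1.11  0.33  2.38  1.95  1.17 -1.16] minmargin [1.38 0.88 0.18 2.58 1.01 1.65] wristz 130
area 632 px [412. 235.] handle end x 474.2 y -250.1 far x 619.7 blade mean [ 582.6 -257.9] yaw -4.4 (handle fit -3.3)
area 619 px [443. 236.] handle end x 469.3 y -339.4 far x 617.9 blade mean [ 578.  -349.2] yaw -5.9 (handle fit -3.2)
area 598 px [475. 236.] handle end x 466.8 y -439.3 far x 613.7 blade mean [ 575.8 -440.7] yaw -0.8 (handle fit -0.6)
[[315. 270.]
 [315. 249.]
 [315. 219.]]
```

View pics/w6.png

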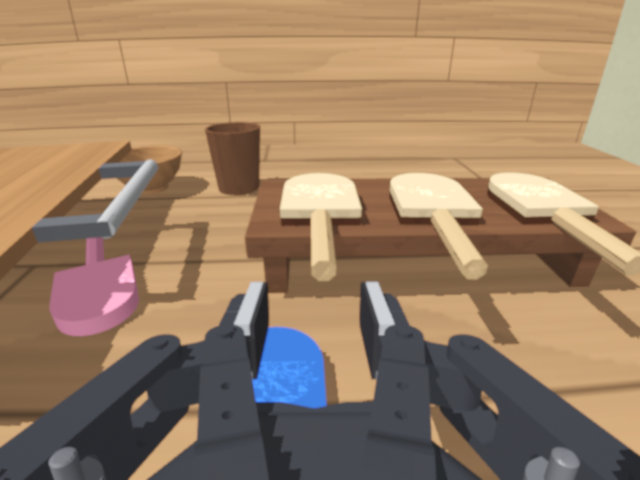

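View pics/s6c.png

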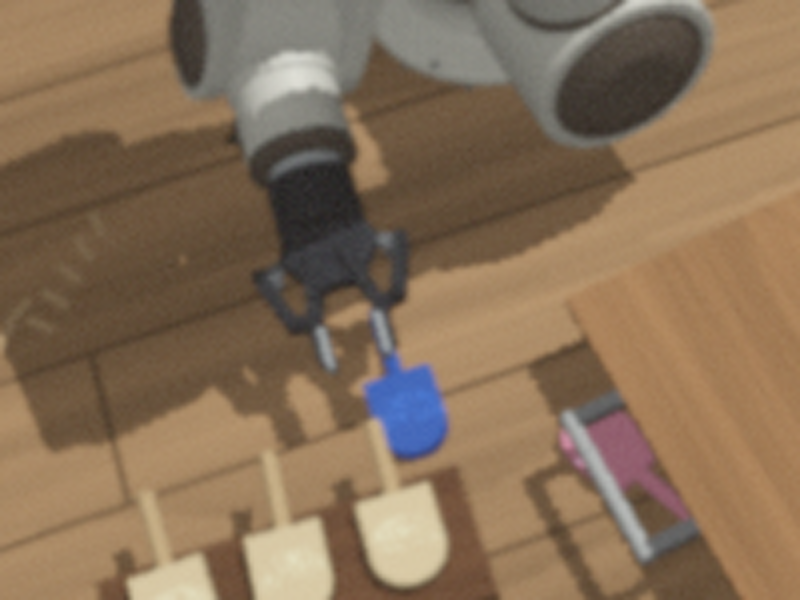

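step_arm --rows '[{"gripper":40,"dx":-1,"dy":2.5,"dz":30,"ax":0,"ay":0,"az":0},{"gripper":40,"dx":-1,"dy":2.5,"dz":60,"ax":0,"ay":0,"az":0},{"gripper":40,"dx":-1,"dy":2.5,"dz":80,"ax":0,"ay":0,"az":0},{"gripper":40,"dx":-1,"dy":2.5,"dz":90.5,"ax":0,"ay":0,"az":0},{"gripper":40,"dx":-1,"dy":2.5,"dz":90.5,"ax":0,"ay":0,"az":0},{"gripper":40,"dx":-1,"dy":2.5,"dz":90.5,"ax":0,"ay":0,"az":0}]'

```text
time: 11.35
tcp_pos: [516.1, -253.5, 62.7]
eef_rot: [0.014, 0.776, -0.02, 0.63]
contact_force: [-0.1, 0.0, -0.0]
gripper_width: 0.466
```

```bash
python3 - <<'E'
from plan import *
from meas import *
d=cam("top","t7.png"); paddles(d); w=cam("wrist","w7.png"); s=cam("scene"); crop(d,380,190,480,290,6,"t7c.png")
print(arm.state()["tcp_pos"],arm.state()["contact_force"])
E
```

```text
area 606 px [412. 234.] handle end x 474.3 y -252.2 far x 619.7 blade mean [ 582.7 -258.1] yaw -3.6 (handle fit -1.9)
area 615 px [443. 236.] handle end x 469.3 y -339.4 far x 615.2 blade mean [ 577.9 -349.2] yaw -5.9 (handle fit -3.2)
area 591 px [475. 236.] handle end x 466.8 y -440.6 far x 613.7 blade mean [ 575.8 -440.7] yaw -0.6 (handle fit 1.2)
[ 515.70412999 -254.19512912   62.54378715] [-0.55903397 -0.10481817 -0.98695757]
```

View pics/w7.png

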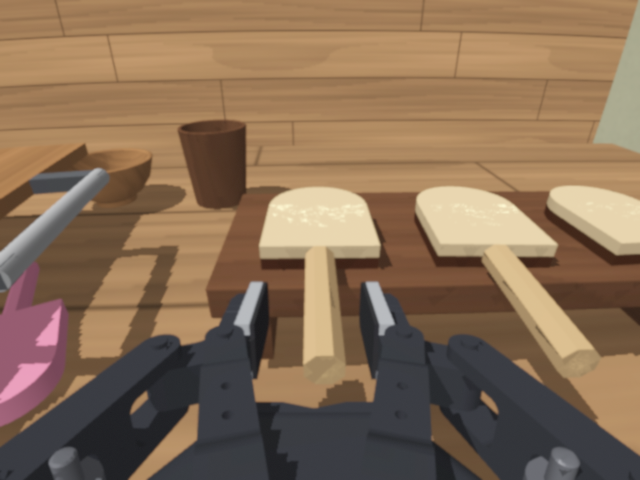

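View pics/t7c.png

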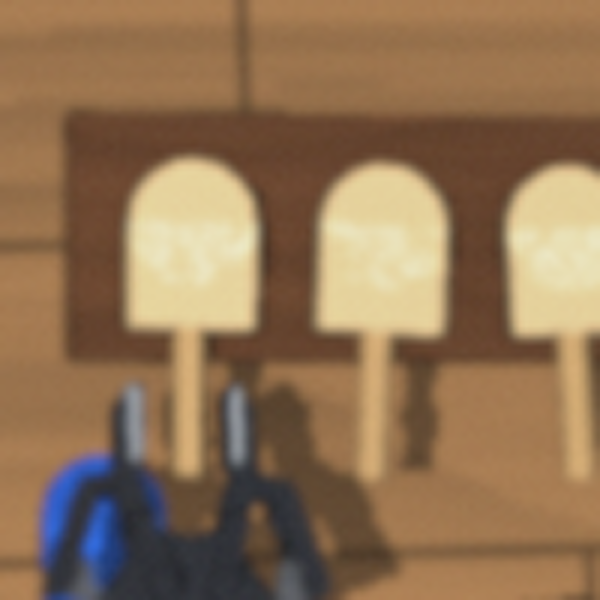

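step_arm --rows '[{"gripper":0,"dx":0,"dy":1,"dz":0,"ax":0,"ay":0,"az":0},{"gripper":0,"dx":0,"dy":1,"dz":0,"ax":0,"ay":0,"az":0},{"gripper":0,"dx":0,"dy":1,"dz":0,"ax":0,"ay":0,"az":0},{"gripper":0,"dx":0,"dy":1,"dz":0,"ax":0,"ay":0,"az":0},{"gripper":0,"dx":0,"dy":1,"dz":0,"ax":0,"ay":0,"az":0},{"gripper":0,"dx":10,"dy":1,"dz":0,"ax":0,"ay":0,"az":0},{"gripper":0,"dx":20,"dy":1,"dz":0,"ax":0,"ay":0,"az":0}]' --force 100

```text
time: 12.2
tcp_pos: [520.1, -255.0, 81.4]
eef_rot: [0.014, 0.776, -0.021, 0.63]
contact_force: [-1.0, -0.1, -0.1]
gripper_width: 0.146
```

```bash
python3 - <<'E'
from plan import *
from meas import *
d=cam("top"); paddles(d); w=cam("wrist","w8.png"); 
S=arm.state();print(S["tcp_pos"],S["contact_force"],S["gripper_width"]*85)
E
```

```text
area 618 px [412. 231.] handle end x 482.7 y -254.4 far x 628.1 blade mean [ 590.2 -260.1] yaw -3.7 (handle fit -1.6)
area 617 px [443. 236.] handle end x 469.3 y -339.4 far x 615.2 blade mean [ 578.  -349.2] yaw -5.9 (handle fit -3.2)
area 595 px [475. 236.] handle end x 466.8 y -439.8 far x 613.7 blade mean [ 575.9 -440.8] yaw -0.7 (handle fit 0.1)
[ 520.4359995  -255.18643005   82.46738507] [-0.05513724 -0.01674911 -0.53366098] 12.181097858059788
```

View pics/w8.png

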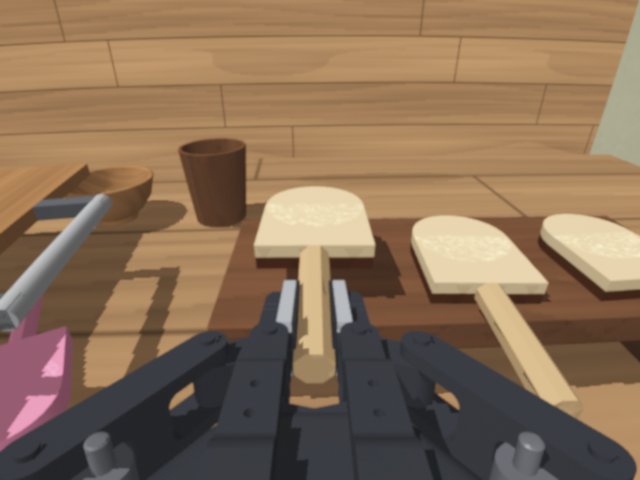

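```bash
cat > place.py <<'E'
import numpy as np
from fk import toolR
O=np.array([553.1,289.3]);bx=np.array([-.1045,.9945]);by=np.array([-.9945,-.1045])
def place(yb,ph=35,th=12,dz=0,cx=-1,lg=51,back=0):
    p=np.radians(ph); xy=O+bx*(cx+75-back-(75+lg)*np.cos(p))+by*yb
    g=np.r_[xy,40+(75+lg)*np.sin(p)+7*np.cos(p)+dz]; Rm=toolR(96,ph-th,0); return g+19*Rm[:,2],Rm
E
python3 - <<'E'
from plan import *
from place import *
S=arm.state(); st=(S["q"],S["tcp_pos"],Rt())
a=go(S["tcp_pos"]+[-40,10,240],toolR(-3,12,180+90),st,N=14)
b=go([500,-200,340],toolR(20,12,0),a,N=14)
t,Rm=place(-80,dz=110); c=go(t,Rm,b,N=16); t,Rm=place(-80,dz=3); print(t); e=go(t,Rm,c)
E
```

```text
N 14 shift [226.6  -8.8 -88.8] rot [-0.3  0.  89.8] | step/lim 0.85 q [-1.22 -0.4   2.26  1.47  1.13  1.35] minmargin [1.58 0.28 0.3  2.6  0.92 1.46] wristz 166
IK FAIL at 1.0 [-1.2  -0.21  2.08  1.36  1.46  2.75]
N 16 shift [ 151.  -546.7   56.4] rot [ -10.2 -114.3  102.1] | step/lim 2.53 q [-0.13  0.47  1.45  1.11  1.64  2.72] minmargin [1.69 0.51 0.29 1.91 0.42 0.09] wristz 196
[633.88461477 286.00129719 113.58080385]
N 3 shift [98.5  0.  41.8] rot [0. 0. 0.] | step/lim 0.34 q [-0.13  0.6   1.51  1.11  1.55  2.56] minmargin [2.67 1.15 1.17 2.5  1.15 0.09] wristz 240
```

```bash
python3 - <<'E'
from plan import *
from place import *
S=arm.state(); st=(S["q"],S["tcp_pos"],Rt())
a=go(S["tcp_pos"]+[-20,10,240],toolR(-3,12,180+90),st,N=14)
t,Rm=place(-80,dz=110); 
c=go(t+[0,-60,0],toolR(96,20,270),a,N=17); e=go(t+[0,-20,-20],toolR(96,21,358),c,N=14)
e=go(place(-80,dz=3)[0],Rm,e,N=4)
E
```

```text
N 14 shift [230.7  -9.8 -69.3] rot [-0.3  0.  89.8] | step/lim 0.84 q [-1.15 -0.37  2.24  1.5   1.06  1.34] minmargin [1.65 0.31 0.31 2.6  0.89 1.47] wristz 166
N 17 shift [-477.5   77.1  127.4] rot [ -5.9 -95.2 -27.3] | step/lim 0.59 q [-0.23  0.5   1.45  1.12  1.73  1.1 ] minmargin [1.65 0.31 0.44 2.51 0.9  1.47] wristz 331
N 14 shift [ 4.2  5.2 44.2] rot [-0.8  0.8 88. ] | step/lim 0.52 q [-0.17  0.5   1.47  1.13  1.66  2.63] minmargin [2.57 1.18 1.21 2.51 1.06 0.18] wristz 316
N 4 shift [74.1  0.5 49.7] rot [-0.  2.  2.] | step/lim 0.18 q [-0.13  0.6   1.51  1.11  1.55  2.56] minmargin [2.63 1.18 1.17 2.5  1.13 0.18] wristz 240
```

step_arm --rows '[{"gripper":0,"dx":40,"dy":0,"dz":-10,"ax":0,"ay":0,"az":0},{"gripper":0,"dx":80,"dy":-3,"dz":-20,"ax":0,"ay":0,"az":0},{"gripper":0,"dx":110,"dy":-5,"dz":-30,"ax":0,"ay":0,"az":8},{"gripper":0,"dx":140,"dy":-8,"dz":-40,"ax":0,"ay":0,"az":16},{"gripper":0,"dx":170,"dy":-10,"dz":-50,"ax":0,"ay":0,"az":24},{"gripper":0,"dx":200,"dy":-10,"dz":-60,"ax":0,"ay":0,"az":32},{"gripper":0,"dx":230,"dy":-10,"dz":-70,"ax":0,"ay":0,"az":40},{"gripper":0,"dx":230,"dy":-10,"dz":-70,"ax":0,"ay":0,"az":48},{"gripper":0,"dx":230,"dy":-10,"dz":-70,"ax":0,"ay":0,"az":56},{"gripper":0,"dx":230,"dy":-10,"dz":-70,"ax":0,"ay":0,"az":64},{"gripper":0,"dx":230,"dy":-10,"dz":-70,"ax":0,"ay":0,"az":72},{"gripper":0,"dx":230,"dy":-10,"dz":-70,"ax":0,"ay":0,"az":80},{"gripper":0,"dx":230,"dy":-10,"dz":-70,"ax":0,"ay":0,"az":90},{"gripper":0,"dx":230,"dy":-10,"dz":-70,"ax":0,"ay":0,"az":90},{"gripper":0,"dx":230,"dy":-10,"dz":-70,"ax":0,"ay":0,"az":90}]'

```text
time: 13.8
tcp_pos: [499.5, -245.2, 320.4]
eef_rot: [0.436, -0.533, 0.565, -0.454]
contact_force: [-0.7, 0.5, -1.3]
gripper_width: 0.143
```

```bash
python3 - <<'E'
from plan import *
from place import *
from meas import *
w=cam("wrist","w9.png"); S=arm.state(); print(S["tcp_pos"],S["gripper_width"]*85,S["contact_force"])
t,Rm=place(-80,dz=110); 
c=go(t+[0,-60,0],toolR(96,20,270),N=17)
E
```

```text
[ 499.47970458 -245.16932663  320.51204625] 11.979008465536367 [ 0.7044901  -0.09322132 -0.19563031]
N 17 shift [-477.    76.   129.4] rot [ -6.1 -95.1 -27.3] | step/lim 0.59 q [-0.23  0.5   1.45  1.12  1.73  1.1 ] minmargin [1.64 0.32 0.44 2.51 0.91 1.48] wristz 331
```

View pics/w9.png

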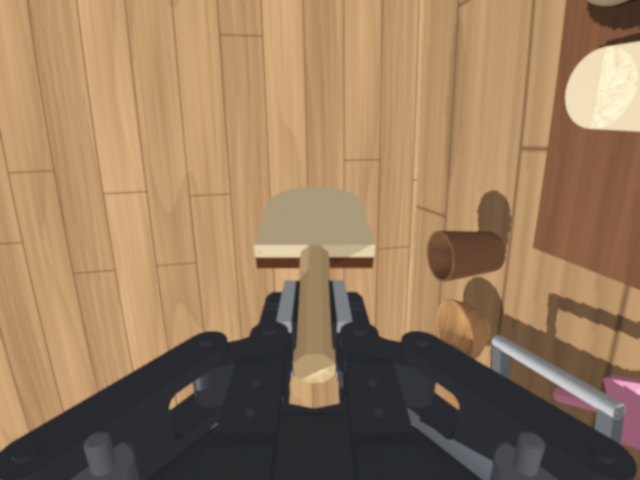

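step_arm --rows '[{"gripper":0,"dx":-40,"dy":6,"dz":11,"ax":-0.5,"ay":-8,"az":-2.3},{"gripper":0,"dx":-80,"dy":13,"dz":22,"ax":-1,"ay":-16,"az":-4.6},{"gripper":0,"dx":-120,"dy":19,"dz":32,"ax":-1.5,"ay":-24,"az":-6.9},{"gripper":0,"dx":-159,"dy":25,"dz":43,"ax":-2,"ay":-31.7,"az":-9.1},{"gripper":0,"dx":-199,"dy":32,"dz":54,"ax":-2.5,"ay":-39.6,"az":-11.4},{"gripper":0,"dx":-239,"dy":38,"dz":65,"ax":-3,"ay":-47.5,"az":-13.6},{"gripper":0,"dx":-278,"dy":44,"dz":75,"ax":-3.5,"ay":-55.5,"az":-16},{"gripper":0,"dx":-318,"dy":51,"dz":86,"ax":-4,"ay":-63.4,"az":-18.2},{"gripper":0,"dx":-358,"dy":57,"dz":97,"ax":-4.6,"ay":-71.3,"az":-20.5},{"gripper":0,"dx":-398,"dy":63,"dz":108,"ax":-5,"ay":-79,"az":-22.7},{"gripper":0,"dx":-437,"dy":70,"dz":119,"ax":-5.6,"ay":-87,"az":-25},{"gripper":0,"dx":-477,"dy":76,"dz":129,"ax":-6.1,"ay":-95.1,"az":-27.3},{"gripper":0,"dx":-477,"dy":76,"dz":129,"ax":-6.1,"ay":-95.1,"az":-27.3},{"gripper":0,"dx":-477,"dy":76,"dz":129,"ax":-6.1,"ay":-95.1,"az":-27.3},{"gripper":0,"dx":-477,"dy":76,"dz":129,"ax":-6.1,"ay":-95.1,"az":-27.3},{"gripper":0,"dx":-477,"dy":76,"dz":129,"ax":-6.1,"ay":-95.1,"az":-27.3}]'

```text
time: 15.45
tcp_pos: [633.9, 225.0, 223.1]
eef_rot: [-0.574, 0.817, 0.043, -0.028]
contact_force: [0.1, 0.2, -1.4]
gripper_width: 0.143
```

```bash
python3 - <<'E'
from plan import *
from place import *
from meas import *
w=cam("wrist","w10.png"); S=arm.state(); print(S["tcp_pos"],S["gripper_width"]*85,S["contact_force"],S["q"])
t,Rm=place(-80,dz=110); 
e=go(t+[0,-20,-20],toolR(96,21,358),N=14)
E
```

```text
[633.92146807 224.96198458 223.22448382] 12.126862489146 [ 0.19088031 -0.58939184 -0.65648714] [-0.22993424  0.4923856   1.4532794   1.12140521  1.73184698  1.09745258]
N 14 shift [ 4.1  7.4 46.1] rot [-1.   0.7 88.1] | step/lim 0.52 q [-0.17  0.5   1.47  1.13  1.66  2.63] minmargin [2.57 1.17 1.21 2.51 1.06 0.18] wristz 316
```

View pics/w10.png

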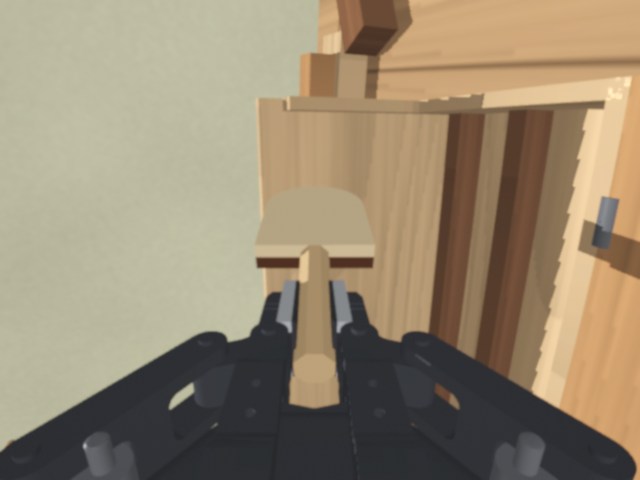

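step_arm --rows '[{"gripper":0,"dx":0,"dy":0,"dz":0,"ax":0,"ay":0,"az":8},{"gripper":0,"dx":0,"dy":0,"dz":0,"ax":0,"ay":0,"az":16},{"gripper":0,"dx":0,"dy":0,"dz":0,"ax":0,"ay":0,"az":24},{"gripper":0,"dx":0,"dy":0,"dz":0,"ax":0,"ay":0,"az":32},{"gripper":0,"dx":0,"dy":0,"dz":0,"ax":0,"ay":0,"az":40},{"gripper":0,"dx":0,"dy":0,"dz":0,"ax":0,"ay":0,"az":48},{"gripper":0,"dx":0,"dy":0,"dz":0,"ax":0,"ay":0,"az":56},{"gripper":0,"dx":0,"dy":0,"dz":0,"ax":0,"ay":0,"az":64},{"gripper":0,"dx":0,"dy":0,"dz":10,"ax":0,"ay":0,"az":72},{"gripper":0,"dx":2,"dy":4,"dz":25,"ax":-0.5,"ay":0.3,"az":80},{"gripper":0,"dx":4,"dy":7.5,"dz":46,"ax":-1,"ay":0.7,"az":88.1},{"gripper":0,"dx":4,"dy":7.5,"dz":46,"ax":-1,"ay":0.7,"az":88.1},{"gripper":0,"dx":4,"dy":7.5,"dz":46,"ax":-1,"ay":0.7,"az":88.1},{"gripper":0,"dx":4,"dy":7.5,"dz":46,"ax":-1,"ay":0.7,"az":88.1}]'

```text
time: 16.9
tcp_pos: [634.0, 266.0, 200.6]
eef_rot: [-0.387, 0.623, -0.54, -0.414]
contact_force: [-0.6, 0.2, -0.4]
gripper_width: 0.143
```

```bash
python3 - <<'E'
from plan import *
from place import *
from meas import *
w=cam("wrist","w11.png");d=cam("top");s=cam("scene"); crop(d,150,170,330,305,4,"t11.png");crop(s,270,140,470,300,4,"s11.png"); S=arm.state(); print(S["tcp_pos"],S["gripper_width"]*85,S["contact_force"],S["q"])
t,Rm=place(-80,dz=3); print(t)
e=go(t,Rm,N=4)
E
```

```text
[634.08352787 266.20600814 200.25550495] 12.13518645683195 [-0.38912412  0.06527836 -0.84242502] [-0.16528092  0.50644961  1.4715042   1.1268248   1.65895362  2.62911881]
[633.88461477 286.00129719 113.58080385]
N 4 shift [73.9  0.7 49.4] rot [0. 2. 2.] | step/lim 0.18 q [-0.13  0.6   1.51  1.11  1.55  2.56] minmargin [2.63 1.19 1.17 2.5  1.13 0.18] wristz 240
```

View pics/w11.png

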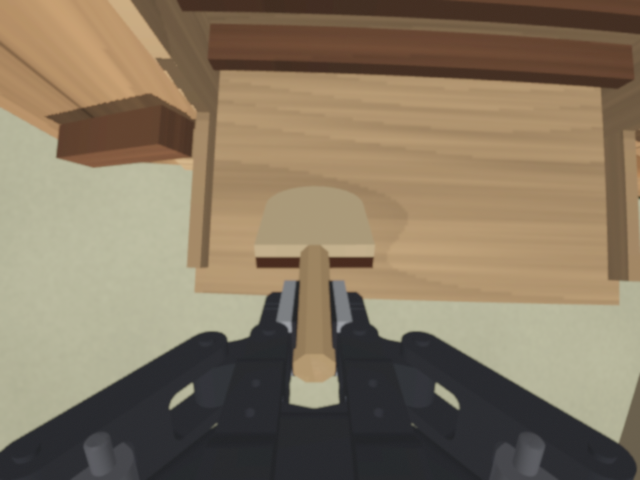

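View pics/t11.png

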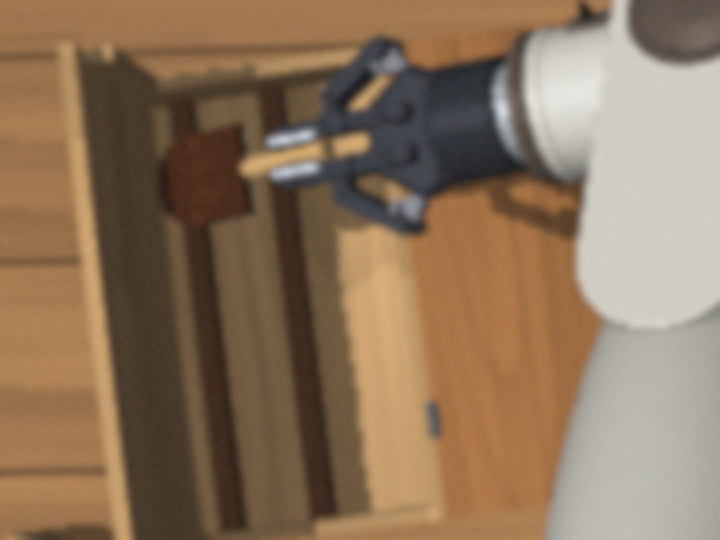

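View pics/s11.png

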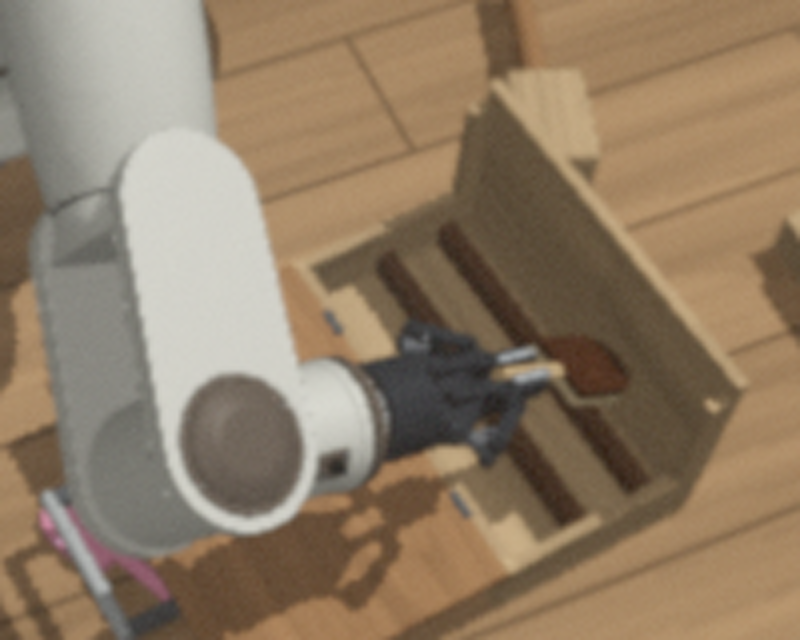

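```bash
python3 - <<'E'
from plan import *
from place import *
t,Rm=place(-80,ph=32,back=5,dz=-2); print(t); e=go(t,Rm,N=6)
E
```

```text
[634.7494814  277.77049005 104.20778124]
N 6 shift [85.6  1.1 45.1] rot [ 0.1 -1.   2. ] | step/lim 0.17 q [-0.15  0.63  1.52  1.14  1.58  2.52] minmargin [2.63 1.19 1.16 2.52 1.13 0.18] wristz 215
```

step_arm --rows '[{"gripper":0,"dx":15,"dy":0,"dz":8,"ax":0,"ay":0,"az":0.5},{"gripper":0,"dx":30,"dy":0,"dz":16,"ax":0,"ay":0,"az":1},{"gripper":0,"dx":45,"dy":1,"dz":24,"ax":0,"ay":-0.5,"az":1.5},{"gripper":0,"dx":60,"dy":1,"dz":32,"ax":0,"ay":-1,"az":2},{"gripper":0,"dx":72,"dy":1,"dz":38,"ax":0,"ay":-1,"az":2},{"gripper":0,"dx":79,"dy":1,"dz":42,"ax":0,"ay":-1,"az":2},{"gripper":0,"dx":82,"dy":1,"dz":43.5,"ax":0,"ay":-1,"az":2},{"gripper":0,"dx":85.5,"dy":1,"dz":45,"ax":0,"ay":-1,"az":2},{"gripper":0,"dx":85.5,"dy":1,"dz":45,"ax":0,"ay":-1,"az":2}]'

```text
time: 17.95
tcp_pos: [634.7, 278.5, 105.0]
eef_rot: [-0.384, 0.609, -0.547, -0.427]
contact_force: [-1.3, 0.4, 4.6]
gripper_width: 0.141
```

```bash
python3 - <<'E'
from plan import *
from place import *
from meas import *
w=cam("wrist","w12.png");d=cam("top");s=cam("scene"); crop(d,150,170,330,305,4,"t12.png"); S=arm.state(); print(S["tcp_pos"],S["gripper_width"]*85,S["contact_force"],S["q"])
E
```

```text
[634.6509439  278.57753167 105.10903856] 12.489796928187056 [-0.58619295  0.18353805  4.22598356] [-0.14957372  0.63244104  1.51334449  1.14178055  1.58579003  2.51819464]
```

View pics/w12.png

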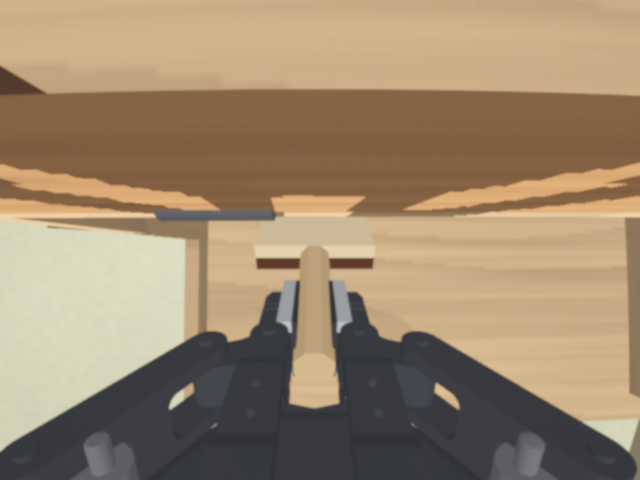

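View pics/t12.png

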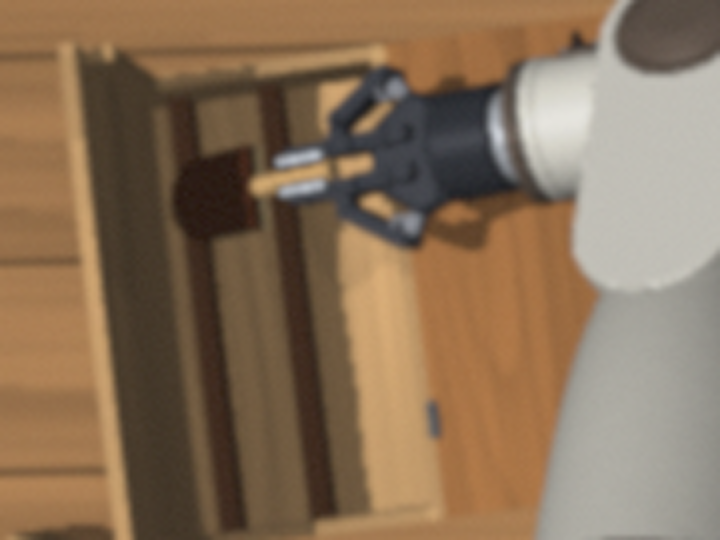

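step_arm --rows '[{"gripper":30,"dx":0,"dy":0,"dz":0,"ax":0,"ay":0,"az":0},{"gripper":30,"dx":0,"dy":0,"dz":0,"ax":0,"ay":0,"az":0},{"gripper":30,"dx":0,"dy":0,"dz":0,"ax":0,"ay":0,"az":0},{"gripper":30,"dx":0,"dy":0,"dz":0,"ax":0,"ay":0,"az":0},{"gripper":30,"dx":0,"dy":0,"dz":0,"ax":0,"ay":0,"az":0},{"gripper":30,"dx":-15,"dy":0,"dz":-30,"ax":0,"ay":0,"az":0},{"gripper":30,"dx":-50,"dy":0,"dz":-70,"ax":0,"ay":0,"az":0},{"gripper":30,"dx":-90,"dy":0,"dz":-110,"ax":0,"ay":0,"az":0},{"gripper":30,"dx":-130,"dy":0,"dz":-140,"ax":0,"ay":0,"az":0},{"gripper":30,"dx":-150,"dy":0,"dz":-150,"ax":0,"ay":0,"az":0},{"gripper":30,"dx":-150,"dy":0,"dz":-150,"ax":0,"ay":0,"az":0}]'

```text
time: 19.2
tcp_pos: [645.0, 188.3, 300.9]
eef_rot: [-0.385, 0.61, -0.547, -0.425]
contact_force: [-0.0, 0.4, -0.3]
gripper_width: 0.347
```

```bash
python3 - <<'E'
from plan import *
from place import *
from meas import *
w=cam("wrist","w13.png");d=cam("top","t13f.png");s=cam("scene"); crop(d,150,170,330,305,4,"t13.png"); crop(s,330,140,470,280,4,"s13.png"); S=arm.state(); print(S["tcp_pos"],S["contact_force"],S["q"])
paddles(d)
E
```

```text
[644.15339099 189.3881453  295.37614845] [ 0.56825651  0.22581954 -0.18761259] [-0.27612296  0.45912754  1.3430909   1.12797371  1.83832255  2.78401491]
area 577 px [475. 235.] handle end x 466.8 y -441.0 far x 613.6 blade mean [ 575.7 -440.9] yaw -0.7 (handle fit 1.8)
```

View pics/w13.png

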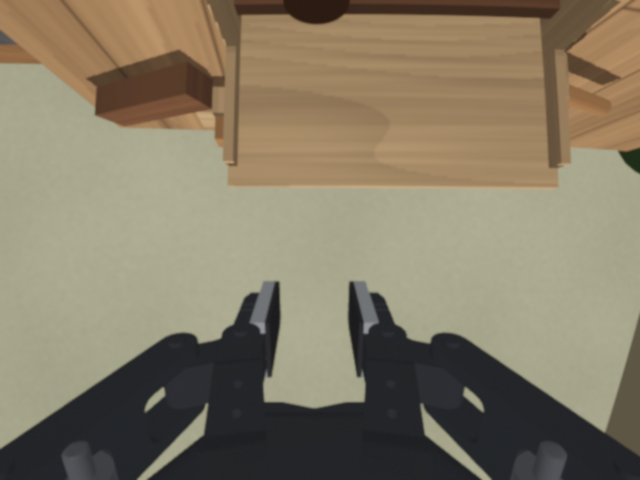

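View pics/t13.png

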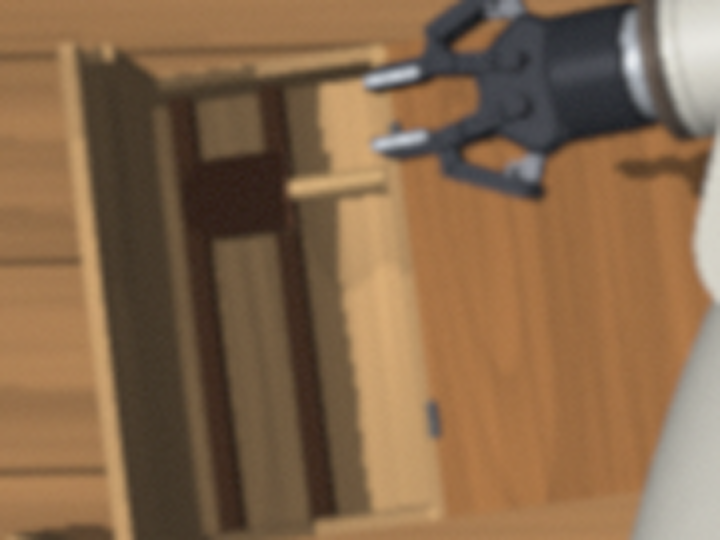

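View pics/s13.png

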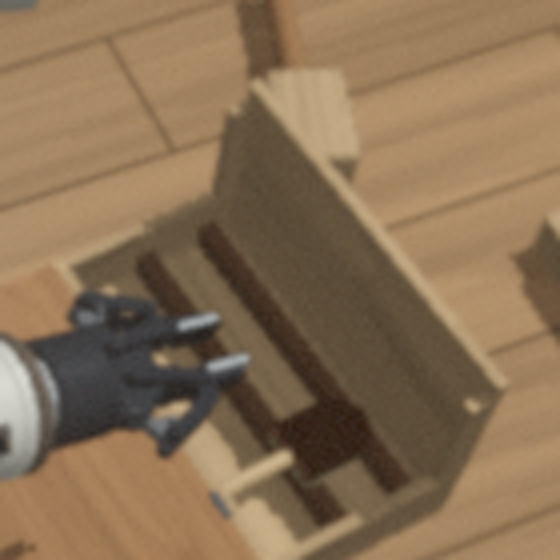

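```bash
cat > boxm.py <<'E'
from h import *
from place import O,bx,by
def b(P): P=np.atleast_2d(P)[:,:2]-O; return np.c_[P@bx,P@by].round(1)
E
python3 - <<'E'
from boxm import *
d=cam("top"); c=lambda u,v:(150+u/4,170+v/4)
for z in (54,75,90): print(z,"handle end",b(onz(d,[c(387,181)],z)),"handle root",b(onz(d,[c(290,190)],z)))
print("blade tip L, corners",b(onz(d,[c(182,190),c(283,152),c(293,230)],54)))
print("sill inner top", b(onz(d,[c(393,200)],75)))
E
```

```text
54 handle end [[-84.7 -74.9]] handle root [[-14.3 -77.3]]
75 handle end [[-87.3 -71.8]] handle root [[-17.9 -74.2]]
90 handle end [[-89.1 -69.6]] handle root [[-20.4 -72. ]]
blade tip L, corners [[  63.8  -87.3]
 [ -12.3 -105.4]
 [ -13.3  -48.2]]
sill inner top [[-90.  -57.8]]
```

```bash
python3 - <<'E'
from boxm import *
d=cam("top");s=cam("scene"); c=lambda u,v:(150+u/4,170+v/4)
crop(s,370,230,430,275,12,"s14.png"); crop(d,190,200,260,240,11,"t14.png")
P,e=tri(d,c(387,181),s,(330+228/4,140+492/4)); print(P,e,b(P))
E
```

```text
[641.68581662 221.91488107  34.0688753 ] 13.59574888271395 [[-76.3 -81.1]]
```

View pics/s14.png

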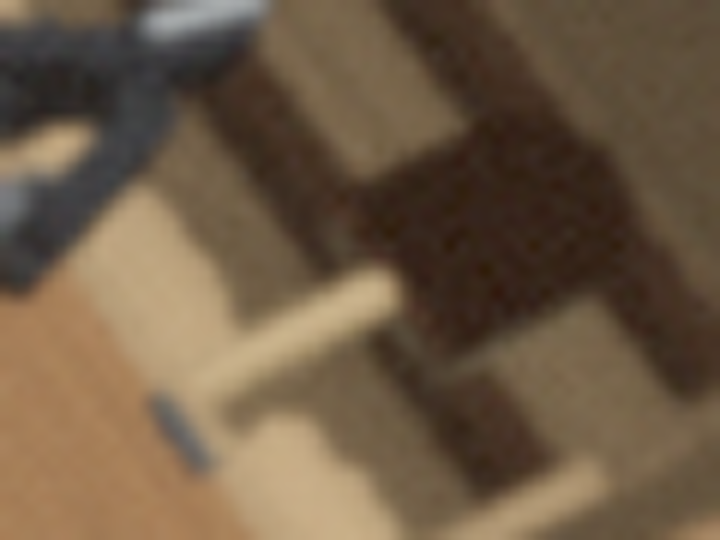

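View pics/t14.png

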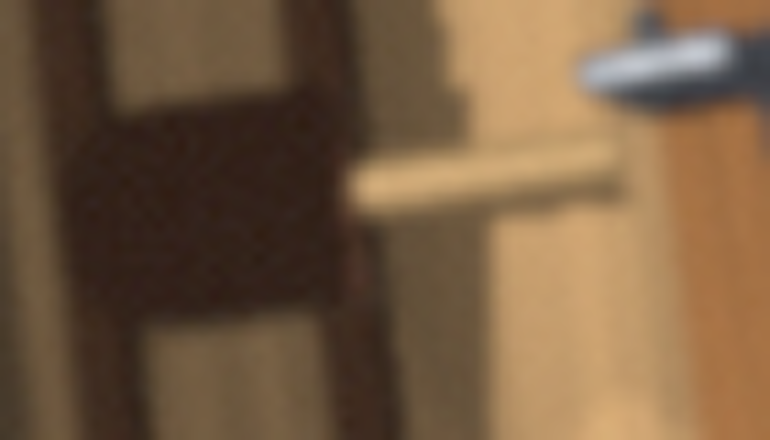

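```bash
python3 - <<'E'
from plan import *
a=go([620,150,330],toolR(80,20,270),N=12)
b=go([470,-335,280],toolR(-4,12,180),a,N=20)
E
```

```text
N 12 shift [-20.3  28.4 -46.5] rot [ 11.8  11.8 -84.1] | step/lim 0.62 q [-0.39  0.24  1.57  1.18  1.68  1.28] minmargin [2.41 0.92 1.11 2.5  0.95 0.03] wristz 413
N 20 shift [ -63.5  219.3 -456.2] rot [-54.3  63.9 -51.2] | step/lim 0.62 q [-1.33 -0.16  2.19  1.51  1.2  -0.42] minmargin [1.47 0.43 0.49 2.4  1.04 1.53] wristz 347
```

step_arm --rows '[{"gripper":40,"dx":-20,"dy":28,"dz":-46,"ax":12,"ay":12,"az":-84},{"gripper":40,"dx":-20,"dy":28,"dz":-46,"ax":12,"ay":12,"az":-84},{"gripper":40,"dx":-20,"dy":28,"dz":-46,"ax":12,"ay":12,"az":-84},{"gripper":40,"dx":-20,"dy":28,"dz":-46,"ax":12,"ay":12,"az":-84},{"gripper":40,"dx":-20,"dy":28,"dz":-46,"ax":12,"ay":12,"az":-84},{"gripper":40,"dx":-20,"dy":28,"dz":-46,"ax":12,"ay":12,"az":-84},{"gripper":40,"dx":-20,"dy":28,"dz":-46,"ax":12,"ay":12,"az":-84},{"gripper":40,"dx":-20,"dy":28,"dz":-46,"ax":12,"ay":12,"az":-84},{"gripper":40,"dx":-20,"dy":28,"dz":-46,"ax":12,"ay":12,"az":-84},{"gripper":40,"dx":-20,"dy":28,"dz":-46,"ax":12,"ay":12,"az":-84},{"gripper":40,"dx":-20,"dy":28,"dz":-46,"ax":12,"ay":12,"az":-84},{"gripper":40,"dx":-20,"dy":28,"dz":-46,"ax":12,"ay":12,"az":-84}]'

```text
time: 20.7
tcp_pos: [620.4, 150.2, 330.3]
eef_rot: [-0.571, 0.816, -0.075, 0.05]
contact_force: [-0.2, 0.2, -0.1]
gripper_width: 0.471
```

```bash
python3 - <<'E'
from plan import *
b=go([470,-335,280],toolR(-4,12,180),N=14)
E
```

```text
N 14 shift [ -60.7  219.9 -456.7] rot [-54.1  63.8 -51.5] | step/lim 0.89 q [-1.33 -0.16  2.19  1.51  1.2  -0.42] minmargin [1.47 0.43 0.49 2.4  1.04 1.53] wristz 347
```

step_arm --rows '[{"gripper":40,"dx":-61,"dy":220,"dz":-457,"ax":-54.1,"ay":63.8,"az":-51.5},{"gripper":40,"dx":-61,"dy":220,"dz":-457,"ax":-54.1,"ay":63.8,"az":-51.5},{"gripper":40,"dx":-61,"dy":220,"dz":-457,"ax":-54.1,"ay":63.8,"az":-51.5},{"gripper":40,"dx":-61,"dy":220,"dz":-457,"ax":-54.1,"ay":63.8,"az":-51.5},{"gripper":40,"dx":-61,"dy":220,"dz":-457,"ax":-54.1,"ay":63.8,"az":-51.5},{"gripper":40,"dx":-61,"dy":220,"dz":-457,"ax":-54.1,"ay":63.8,"az":-51.5},{"gripper":40,"dx":-61,"dy":220,"dz":-457,"ax":-54.1,"ay":63.8,"az":-51.5},{"gripper":40,"dx":-61,"dy":220,"dz":-457,"ax":-54.1,"ay":63.8,"az":-51.5},{"gripper":40,"dx":-61,"dy":220,"dz":-457,"ax":-54.1,"ay":63.8,"az":-51.5},{"gripper":40,"dx":-61,"dy":220,"dz":-457,"ax":-54.1,"ay":63.8,"az":-51.5},{"gripper":40,"dx":-61,"dy":220,"dz":-457,"ax":-54.1,"ay":63.8,"az":-51.5},{"gripper":40,"dx":-61,"dy":220,"dz":-457,"ax":-54.1,"ay":63.8,"az":-51.5},{"gripper":40,"dx":-61,"dy":220,"dz":-457,"ax":-54.1,"ay":63.8,"az":-51.5},{"gripper":40,"dx":-61,"dy":220,"dz":-457,"ax":-54.1,"ay":63.8,"az":-51.5},{"gripper":40,"dx":-61,"dy":220,"dz":-457,"ax":-54.1,"ay":63.8,"az":-51.5}]'

```text
time: 22.2
tcp_pos: [470.9, -335.6, 280.8]
eef_rot: [0.021, 0.775, -0.026, 0.631]
contact_force: [-0.2, 0.3, -0.2]
gripper_width: 0.472
```

```bash
python3 - <<'E'
from plan import *
from meas import *
from boxm import b
d=cam("top","t15.png"); paddles(d); S=arm.state(); print(S["tcp_pos"],S["q"])
crop(d,150,170,330,305,4,"t15c.png"); crop(d,320,180,520,330,4,"rack15.png")
E
```

```text
area 630 px [443. 236.] handle end x 469.3 y -339.3 far x 618.0 blade mean [ 578.2 -348.8] yaw -5.6 (handle fit -3.4)
area 581 px [475. 235.] handle end x 486.9 y -439.8 far x 613.7 blade mean [ 586.3 -440.7] yaw -1.0 (handle fit 0.2)
[ 470.83412764 -335.65403442  280.70895684] [-1.33120222 -0.1532951   2.18732341  1.51756521  1.20669122 -0.42175002]
```

View pics/rack15.png

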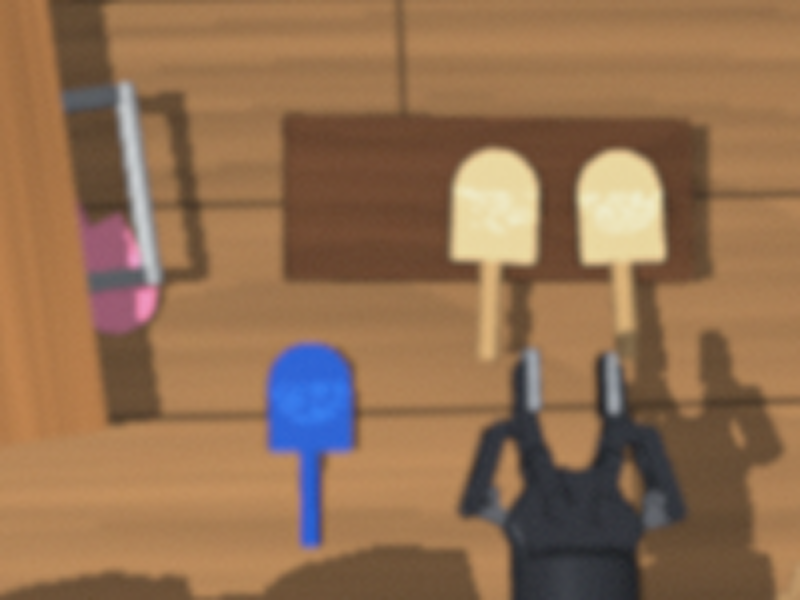

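View pics/t15c.png

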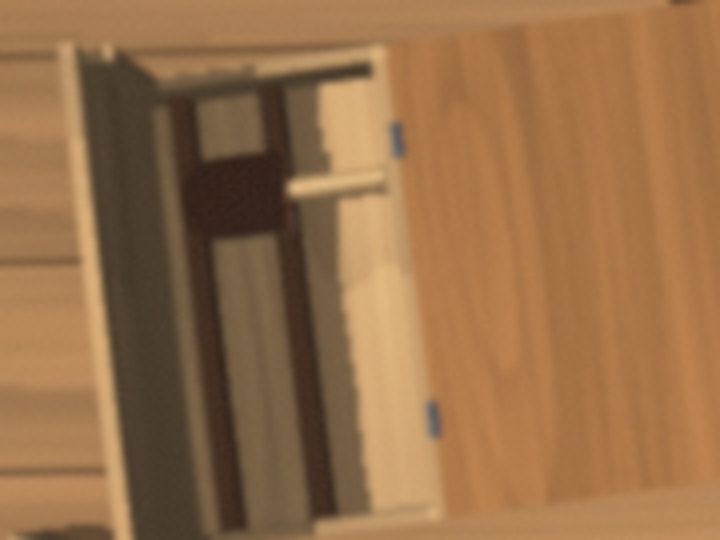

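```bash
python3 - <<'E'
from boxm import *
s=cam("scene"); d=cam("top")
u=s["bgr"][235:280,360:430]; u=cv2.normalize(u,None,0,255,cv2.NORM_MINMAX); cv2.imwrite("pics/s16.png",cv2.resize(u,None,fx=11,fy=11,interpolation=cv2.INTER_CUBIC))
def B(x,y,z): return np.r_[O+bx*x+by*y,z]
pts={"end54":B(-84.7,-75,54),"end82":B(-89,-71,82),"sill in":B(-87.5,-75,75),"root54":B(-14.3,-77,54)}
for k,p in pts.items(): q=proj(s,[p])[0]; print(k,q.round(1),"crop",((q-[360,235])*11).round(), "top",proj(d,[p])[0].round(1))
E
```

```text
end54 [382.6 260.1] crop [249. 276.] top [246.7 215.2]
end82 [381.9 255.7] crop [241. 228.] top [247.1 215.1]
sill in [382.7 257.5] crop [249. 247.] top [246.7 214.1]
root54 [400.7 251.7] crop [447. 184.] top [222.5 217.6]
```

View pics/s16.png

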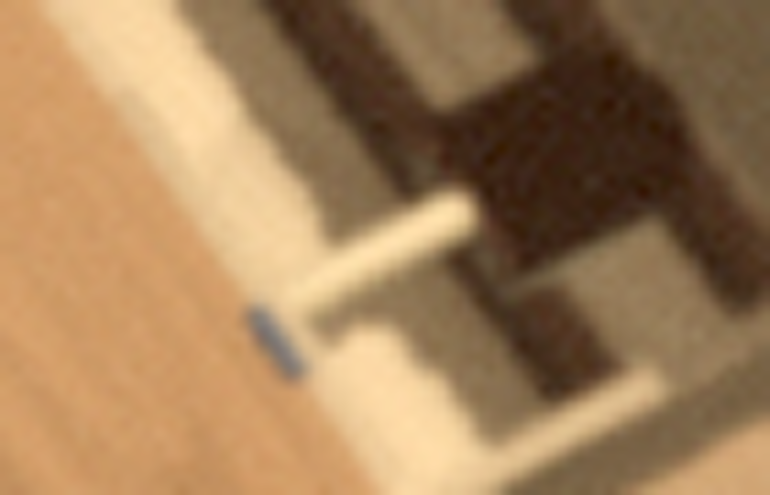

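```bash
python3 - <<'E'
from plan import *
Rm=toolR(-4.5,12,180); g=np.array([494,-343,67]); t=g+19*Rm[:,2]; pre=t-85*Rm[:,2]
print(t,pre); p=go(pre,Rm); go(t,Rm,p)
E
```

```text
[ 512.52751366 -344.45814695   63.04967787] [ 429.64126832 -337.93485797   80.72217159]
N 5 shift [-203.9    5.     0.6] rot [-0.6 -0.3  0.2] | step/lim 0.88 q [-1.45  0.3   2.33  1.64  1.29 -1.04] minmargin [1.35 0.53 0.35 2.89 1.05 1.77] wristz 148
N 2 shift [-0.  0. 85.] rot [0. 0. 0.] | step/lim 0.91 q [-1.22  0.4   2.23  1.85  1.18 -1.07] minmargin [1.35 0.98 0.35 2.68 1.02 1.74] wristz 130
```

step_arm --rows '[{"gripper":40,"dx":-40,"dy":1,"dz":-5,"ax":-0.2,"ay":-0.3,"az":0},{"gripper":40,"dx":-80,"dy":2,"dz":-5,"ax":-0.4,"ay":-0.3,"az":0},{"gripper":40,"dx":-120,"dy":3,"dz":-5,"ax":-0.6,"ay":-0.3,"az":0.2},{"gripper":40,"dx":-160,"dy":4,"dz":-5,"ax":-0.6,"ay":-0.3,"az":0.2},{"gripper":40,"dx":-190,"dy":5,"dz":0,"ax":-0.6,"ay":-0.3,"az":0.2},{"gripper":40,"dx":-204,"dy":5,"dz":0.5,"ax":-0.6,"ay":-0.3,"az":0.2},{"gripper":40,"dx":-204,"dy":5,"dz":0.5,"ax":-0.6,"ay":-0.3,"az":0.2},{"gripper":40,"dx":-204,"dy":5,"dz":0.5,"ax":-0.6,"ay":-0.3,"az":0.2},{"gripper":40,"dx":-204,"dy":5,"dz":0.5,"ax":-0.6,"ay":-0.3,"az":0.2}]'

```text
time: 23.25
tcp_pos: [429.5, -338.2, 81.2]
eef_rot: [0.025, 0.776, -0.031, 0.629]
contact_force: [0.1, -0.3, 0.2]
gripper_width: 0.467
```

```bash
python3 - <<'E'
from plan import *
from meas import *
Rm=toolR(-4.5,12,180); go([512.5,-344.5,63],Rm)
d=cam("top"); paddles(d); w=cam("wrist","w17.png")
print(proj(w,[[469.3,-341,67],[540,-346.5,67]]).round())
E
```

```text
N 2 shift [-0.5 -0.3 85.2] rot [ 0.1 -0.   0. ] | step/lim 0.91 q [-1.22  0.4   2.23  1.85  1.18 -1.07] minmargin [1.35 0.98 0.35 2.68 1.02 1.74] wristz 130
area 619 px [443. 236.] handle end x 469.3 y -339.4 far x 615.2 blade mean [ 578.  -349.2] yaw -5.9 (handle fit -3.2)
area 599 px [475. 236.] handle end x 466.8 y -439.6 far x 613.7 blade mean [ 575.8 -440.7] yaw -0.7 (handle fit -0.3)
[[313. 274.]
 [312. 217.]]
```

View pics/w17.png

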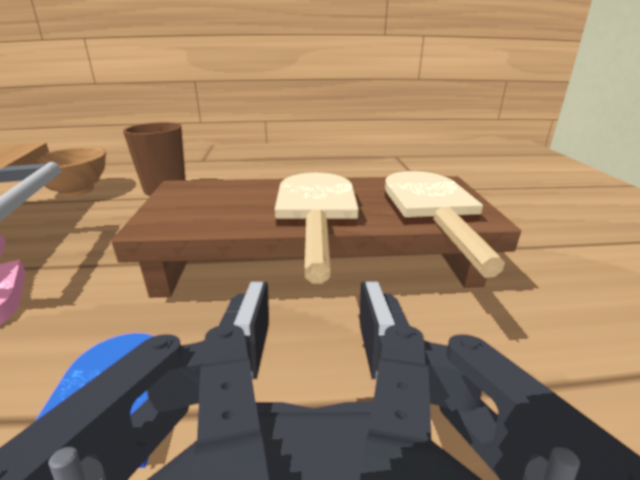

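step_arm --rows '[{"gripper":40,"dx":0,"dy":1,"dz":30,"ax":0,"ay":0,"az":0},{"gripper":40,"dx":0,"dy":1,"dz":60,"ax":0,"ay":0,"az":0},{"gripper":40,"dx":0,"dy":1,"dz":78,"ax":0,"ay":0,"az":0},{"gripper":40,"dx":-0.5,"dy":1,"dz":85,"ax":0,"ay":0,"az":0},{"gripper":40,"dx":-0.5,"dy":1,"dz":85,"ax":0,"ay":0,"az":0},{"gripper":0,"dx":-0.5,"dy":1,"dz":85,"ax":0,"ay":0,"az":0},{"gripper":0,"dx":-0.5,"dy":1,"dz":85,"ax":0,"ay":0,"az":0},{"gripper":0,"dx":-0.5,"dy":1,"dz":85,"ax":0,"ay":0,"az":0},{"gripper":0,"dx":-0.5,"dy":1,"dz":85,"ax":0,"ay":0,"az":0},{"gripper":0,"dx":-0.5,"dy":1,"dz":85,"ax":0,"ay":0,"az":0},{"gripper":0,"dx":10,"dy":1,"dz":85,"ax":0,"ay":0,"az":0},{"gripper":0,"dx":20,"dy":1,"dz":85,"ax":0,"ay":0,"az":0},{"gripper":0,"dx":20,"dy":1,"dz":85,"ax":0,"ay":0,"az":0}]' --force 100

```text
time: 24.65
tcp_pos: [516.6, -346.1, 83.7]
eef_rot: [0.026, 0.776, -0.03, 0.629]
contact_force: [-0.1, 0.3, -1.6]
gripper_width: 0.143
```

```bash
python3 - <<'E'
from plan import *
from meas import *
from place import *
d=cam("top"); paddles(d); w=cam("wrist","w18.png"); S=arm.state(); print(S["tcp_pos"],S["gripper_width"]*85,S["contact_force"])
st=(S["q"],S["tcp_pos"],Rt())
a=go(S["tcp_pos"]+[-20,10,240],toolR(-3,12,180+90),st,N=14)
t,Rm=place(0,ph=33,dz=110); 
c=go(t+[0,-60,0],toolR(96,20,270),a,N=17); e=go(t+[0,-20,-20],toolR(96,21,358),c,N=14)
t,Rm=place(0,ph=32,back=0,dz=-2); e=go(t,Rm,e,N=6)
E
```

```text
area 587 px [445. 231.] handle end x 477.7 y -347.7 far x 623.7 blade mean [ 586.4 -355. ] yaw -4.9 (handle fit -1.8)
area 592 px [475. 236.] handle end x 466.8 y -440.1 far x 613.7 blade mean [ 575.8 -440.8] yaw -0.7 (handle fit 0.6)
[ 516.32899603 -345.76677758   82.50911766] 11.958929734756452 [ 0.43654324 -0.27272565 -0.43894154]
N 14 shift [230.4  -8.2 -70.2] rot [ 1.2 -1.2 89.7] | step/lim 0.79 q [-1.27 -0.18  2.11  1.49  1.17  1.27] minmargin [1.53 0.5  0.45 2.7  0.97 1.54] wristz 167
N 17 shift [-553.5   96.4   50.5] rot [ -5.9 -95.2 -27.3] | step/lim 0.60 q [-0.28  0.36  1.66  1.09  1.74  1.01] minmargin [1.53 0.5  0.57 2.48 1.01 1.54] wristz 328
N 14 shift [ 4.2  5.2 44.2] rot [-0.8  0.8 88. ] | step/lim 0.52 q [-0.21  0.37  1.68  1.1   1.66  2.55] minmargin [2.52 1.04 1.   2.48 1.05 0.26] wristz 313
N 6 shift [80.5  0.7 51.1] rot [ 0. -1.  2.] | step/lim 0.19 q [-0.18  0.51  1.73  1.13  1.57  2.43] minmargin [2.59 1.05 0.95 2.49 1.13 0.26] wristz 215
```

View pics/w18.png

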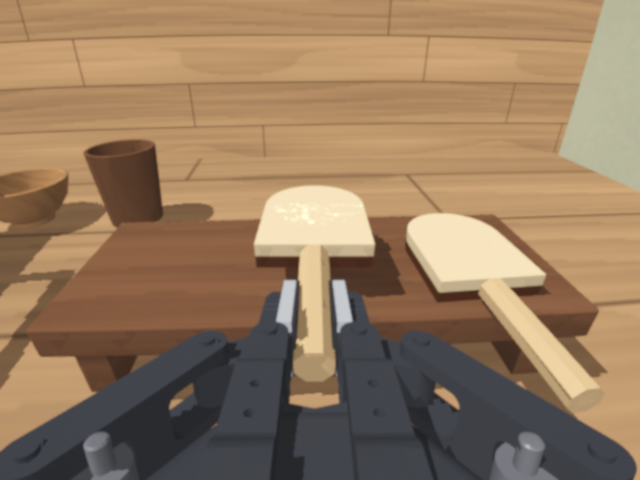

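Paddle B is held squarely (handle at 314,320). Lift and make the first quarter of the roll.

step_arm --rows '[{"gripper":0,"dx":40,"dy":0,"dz":-10,"ax":0,"ay":0,"az":0},{"gripper":0,"dx":80,"dy":-3,"dz":-20,"ax":0,"ay":0,"az":0},{"gripper":0,"dx":110,"dy":-5,"dz":-30,"ax":0,"ay":0,"az":8},{"gripper":0,"dx":140,"dy":-8,"dz":-40,"ax":0,"ay":0,"az":16},{"gripper":0,"dx":170,"dy":-8,"dz":-50,"ax":0,"ay":0,"az":24},{"gripper":0,"dx":200,"dy":-8,"dz":-60,"ax":0,"ay":0,"az":32},{"gripper":0,"dx":230,"dy":-8,"dz":-70,"ax":0,"ay":0,"az":40},{"gripper":0,"dx":230,"dy":-8,"dz":-70,"ax":0,"ay":0,"az":48},{"gripper":0,"dx":230,"dy":-8,"dz":-70,"ax":0,"ay":0,"az":56},{"gripper":0,"dx":230,"dy":-8,"dz":-70,"ax":0,"ay":0,"az":64},{"gripper":0,"dx":230,"dy":-8,"dz":-70,"ax":0,"ay":0,"az":72},{"gripper":0,"dx":230,"dy":-8,"dz":-70,"ax":0,"ay":0,"az":80},{"gripper":0,"dx":230,"dy":-8,"dz":-70,"ax":1,"ay":-1,"az":88},{"gripper":0,"dx":230,"dy":-8,"dz":-70,"ax":1.2,"ay":-1.2,"az":90},{"gripper":0,"dx":230,"dy":-8,"dz":-70,"ax":1.2,"ay":-1.2,"az":90}]'

```text
time: 26.25
tcp_pos: [496.3, -336.4, 321.0]
eef_rot: [0.435, -0.533, 0.566, -0.455]
contact_force: [-0.0, -0.6, 0.2]
gripper_width: 0.141
```

```bash
python3 - <<'E'
from plan import *
from place import *
from meas import *
w=cam("wrist","w19.png"); S=arm.state(); print(S["tcp_pos"],S["gripper_width"]*85,S["contact_force"])
t,Rm=place(0,ph=33,dz=110); 
c=go(t+[0,-60,0],toolR(96,20,270),N=17)
E
```

```text
[ 496.2708405  -336.38741903  321.04982639] 12.106717693822688 [-0.35393753  0.87837961 -0.71852856]
N 17 shift [-553.6   97.9   50. ] rot [ -6.1 -95.2 -27.6] | step/lim 0.60 q [-0.28  0.36  1.66  1.09  1.74  1.01] minmargin [1.53 0.51 0.57 2.48 1.01 1.54] wristz 328
```

View pics/w19.png

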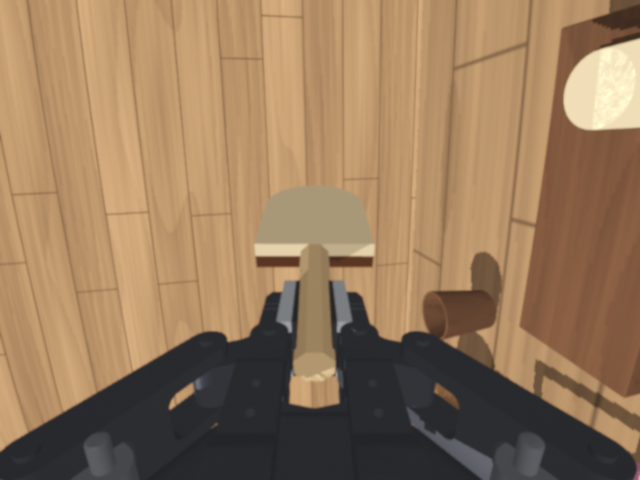

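step_arm --rows '[{"gripper":0,"dx":-43,"dy":8,"dz":4,"ax":-0.5,"ay":-7.3,"az":-2.1},{"gripper":0,"dx":-85,"dy":15,"dz":8,"ax":-1,"ay":-14.6,"az":-4.2},{"gripper":0,"dx":-128,"dy":23,"dz":12,"ax":-1.4,"ay":-22,"az":-6.4},{"gripper":0,"dx":-170,"dy":30,"dz":15,"ax":-1.9,"ay":-29.3,"az":-8.5},{"gripper":0,"dx":-213,"dy":38,"dz":19,"ax":-2.3,"ay":-36.6,"az":-10.6},{"gripper":0,"dx":-256,"dy":45,"dz":23,"ax":-2.8,"ay":-44,"az":-12.7},{"gripper":0,"dx":-298,"dy":53,"dz":27,"ax":-3.3,"ay":-51.3,"az":-14.9},{"gripper":0,"dx":-341,"dy":60,"dz":31,"ax":-3.8,"ay":-58.6,"az":-17},{"gripper":0,"dx":-383,"dy":68,"dz":35,"ax":-4.2,"ay":-66,"az":-19.1},{"gripper":0,"dx":-426,"dy":75,"dz":38,"ax":-4.7,"ay":-73.2,"az":-21.2},{"gripper":0,"dx":-468,"dy":83,"dz":42,"ax":-5.2,"ay":-80.5,"az":-23.4},{"gripper":0,"dx":-511,"dy":90,"dz":46,"ax":-5.6,"ay":-88,"az":-25.5},{"gripper":0,"dx":-553.5,"dy":98,"dz":50,"ax":-6.1,"ay":-95.2,"az":-27.6},{"gripper":0,"dx":-553.5,"dy":98,"dz":50,"ax":-6.1,"ay":-95.2,"az":-27.6},{"gripper":0,"dx":-553.5,"dy":98,"dz":50,"ax":-6.1,"ay":-95.2,"az":-27.6},{"gripper":0,"dx":-553.5,"dy":98,"dz":50,"ax":-6.1,"ay":-95.2,"az":-27.6}]'

```text
time: 27.9
tcp_pos: [554.7, 214.9, 218.6]
eef_rot: [-0.573, 0.818, 0.043, -0.029]
contact_force: [-0.1, -0.1, -0.6]
gripper_width: 0.147
```

```bash
python3 - <<'E'
from plan import *
from place import *
from meas import *
w=cam("wrist","w20.png"); S=arm.state(); print(S["tcp_pos"],S["gripper_width"]*85,S["contact_force"])
t,Rm=place(0,ph=33,dz=110); e=go(t+[0,-20,-20],toolR(96,21,358),N=14)
d=cam("top"); paddles(d)
E
```

```text
[554.72670089 214.47073388 218.89789502] 12.117610272783226 [ 0.23656044 -0.59207195 -0.40214184]
N 14 shift [ 4.   6.  45.6] rot [-1.   0.6 88.1] | step/lim 0.52 q [-0.21  0.37  1.68  1.1   1.66  2.55] minmargin [2.52 1.04 1.   2.48 1.05 0.26] wristz 313
area 592 px [475. 236.] handle end x 466.8 y -440.0 far x 613.7 blade mean [ 575.8 -440.8] yaw -0.7 (handle fit 0.5)
```

View pics/w20.png

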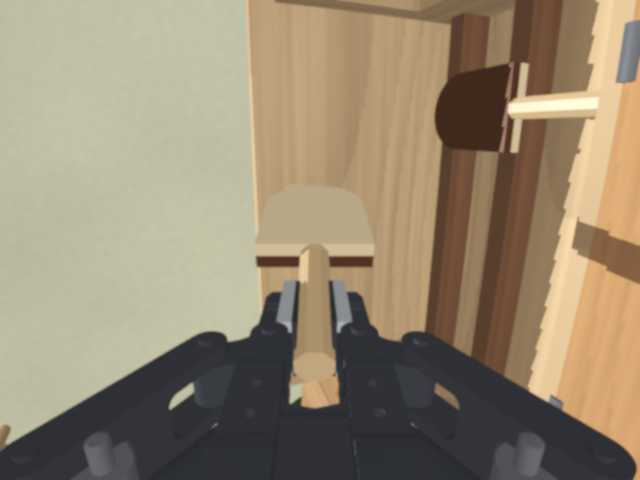

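```bash
python3 - <<'E'
from boxm import *
w=cam("wrist"); crop(w,400,40,640,200,3,"w20c.png")
def B(x,y,z): return np.r_[O+bx*x+by*y,z]
for k,p in {"end54":B(-84.7,-75,54),"end82":B(-89,-71,82),"sill in":B(-87.5,-75,75),"root54":B(-14.3,-77,54),"tip":B(65,-80,54),"slat1":B(-7.5+8,-40,40),"slat2":B(57.5+8,-40,40)}.items(): print(k,proj(w,[p])[0].round(1),((proj(w,[p])[0]-[400,40])*3).round())
c=-w["R"].T@w["tvec"]; print(c,b(c))
E
```

```text
end54 [614.1 116.5] [642. 230.]
end82 [587.1 123. ] [561. 249.]
sill in [594.6 115. ] [584. 225.]
root54 [507.  114.9] [321. 225.]
tip [434.3 113.6] [103. 221.]
slat1 [498.1 165.7] [294. 377.]
slat2 [442.5 158.7] [128. 356.]
[641.60050377  88.45544093 267.9303079 ] [[-209.  -67.]]
```

View pics/w20c.png

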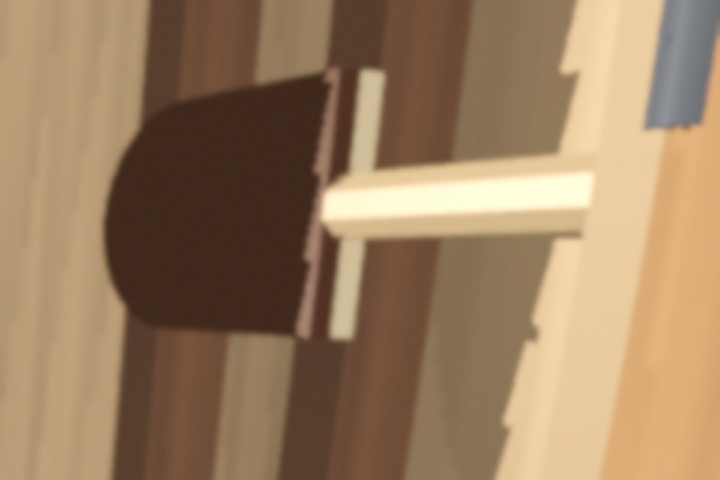

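step_arm --rows '[{"gripper":0,"dx":0,"dy":0,"dz":0,"ax":0,"ay":0,"az":8},{"gripper":0,"dx":0,"dy":0,"dz":0,"ax":0,"ay":0,"az":16},{"gripper":0,"dx":0,"dy":0,"dz":0,"ax":0,"ay":0,"az":24},{"gripper":0,"dx":0,"dy":0,"dz":0,"ax":0,"ay":0,"az":32},{"gripper":0,"dx":0,"dy":0,"dz":0,"ax":0,"ay":0,"az":40},{"gripper":0,"dx":0,"dy":0,"dz":0,"ax":0,"ay":0,"az":48},{"gripper":0,"dx":0,"dy":0,"dz":0,"ax":0,"ay":0,"az":56},{"gripper":0,"dx":0,"dy":0,"dz":0,"ax":0,"ay":0,"az":64},{"gripper":0,"dx":0,"dy":0,"dz":10,"ax":0,"ay":0,"az":72},{"gripper":0,"dx":2,"dy":3,"dz":25,"ax":-0.5,"ay":0.3,"az":80},{"gripper":0,"dx":4,"dy":6,"dz":45.5,"ax":-1,"ay":0.6,"az":88.1},{"gripper":0,"dx":4,"dy":6,"dz":45.5,"ax":-1,"ay":0.6,"az":88.1},{"gripper":0,"dx":4,"dy":6,"dz":45.5,"ax":-1,"ay":0.6,"az":88.1},{"gripper":0,"dx":4,"dy":6,"dz":45.5,"ax":-1,"ay":0.6,"az":88.1}]'

```text
time: 29.45
tcp_pos: [554.8, 255.4, 198.0]
eef_rot: [-0.386, 0.623, -0.54, -0.414]
contact_force: [-0.6, -0.6, -0.7]
gripper_width: 0.144
```

```bash
python3 - <<'E'
from plan import *
from place import *
from meas import *
w=cam("wrist","w21.png");d=cam("top"); crop(d,150,170,330,305,4,"t21.png"); S=arm.state(); print(S["tcp_pos"],S["gripper_width"]*85,S["contact_force"])
t,Rm=place(0,ph=32,back=0,dz=-2); print(t); e=go(t,Rm,N=6)
E
```

```text
[554.85116734 255.54800225 197.88383911] 12.079339146761509 [-1.25341943  0.00428018  0.48751085]
[554.6669814  274.38299005 104.20778124]
N 6 shift [80.8  1.  51.1] rot [ 0.1 -1.   2. ] | step/lim 0.19 q [-0.18  0.51  1.73  1.13  1.57  2.43] minmargin [2.59 1.05 0.95 2.49 1.13 0.26] wristz 215
```

View pics/w21.png

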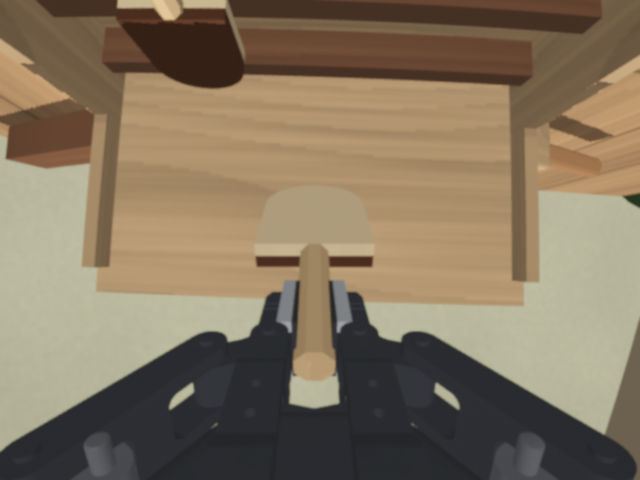

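View pics/t21.png

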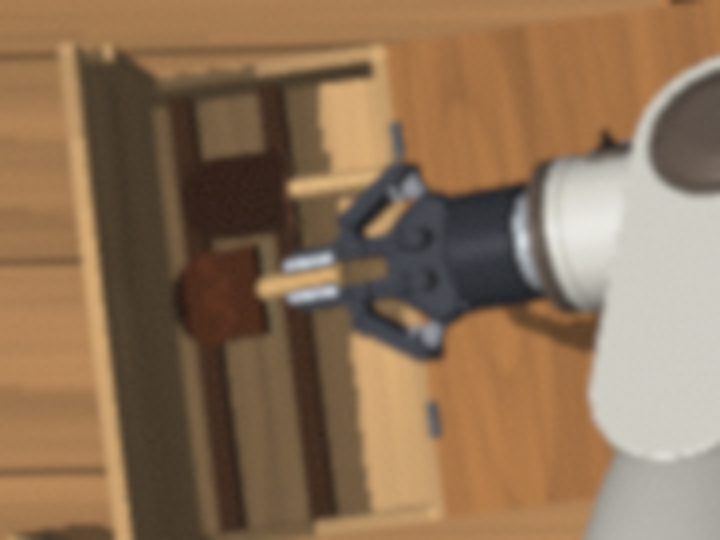

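step_arm --rows '[{"gripper":0,"dx":15,"dy":0,"dz":10,"ax":0,"ay":0,"az":0.5},{"gripper":0,"dx":30,"dy":0,"dz":19,"ax":0,"ay":0,"az":1},{"gripper":0,"dx":45,"dy":1,"dz":28,"ax":0,"ay":-0.5,"az":1.5},{"gripper":0,"dx":58,"dy":1,"dz":37,"ax":0,"ay":-1,"az":2},{"gripper":0,"dx":68,"dy":1,"dz":43,"ax":0,"ay":-1,"az":2},{"gripper":0,"dx":75,"dy":1,"dz":47.5,"ax":0,"ay":-1,"az":2},{"gripper":0,"dx":78,"dy":1,"dz":49.5,"ax":0,"ay":-1,"az":2},{"gripper":0,"dx":81,"dy":1,"dz":51,"ax":0,"ay":-1,"az":2},{"gripper":0,"dx":81,"dy":1,"dz":51,"ax":0,"ay":-1,"az":2}]'

```text
time: 30.45
tcp_pos: [554.3, 275.2, 104.2]
eef_rot: [-0.383, 0.609, -0.547, -0.428]
contact_force: [-0.9, 5.3, 2.4]
gripper_width: 0.141
```

```bash
python3 - <<'E'
from h import *
d=cam("top"); crop(d,150,170,330,305,4,"t22.png"); S=arm.state(); print(S["tcp_pos"],S["gripper_width"]*85,S["contact_force"])
E
```

```text
[554.32066414 275.19390859 104.26297876] 12.034470430777032 [0.10702708 4.40978501 1.79751059]
```

View pics/t22.png

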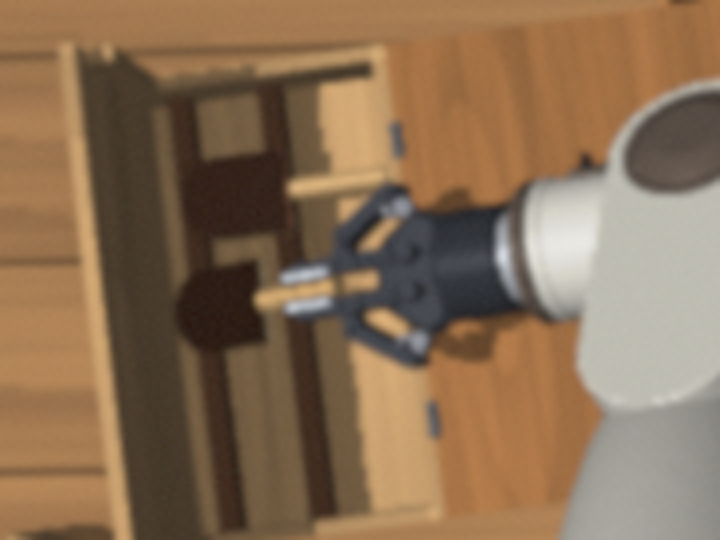

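step_arm --rows '[{"gripper":30,"dx":0,"dy":0,"dz":0,"ax":0,"ay":0,"az":0},{"gripper":30,"dx":0,"dy":0,"dz":0,"ax":0,"ay":0,"az":0},{"gripper":30,"dx":0,"dy":0,"dz":0,"ax":0,"ay":0,"az":0},{"gripper":30,"dx":0,"dy":0,"dz":0,"ax":0,"ay":0,"az":0},{"gripper":30,"dx":0,"dy":0,"dz":0,"ax":0,"ay":0,"az":0},{"gripper":30,"dx":-15,"dy":0,"dz":-30,"ax":0,"ay":0,"az":0},{"gripper":30,"dx":-50,"dy":0,"dz":-70,"ax":0,"ay":0,"az":0},{"gripper":30,"dx":-90,"dy":0,"dz":-110,"ax":0,"ay":0,"az":0},{"gripper":30,"dx":-130,"dy":0,"dz":-140,"ax":0,"ay":0,"az":0},{"gripper":30,"dx":-150,"dy":0,"dz":-150,"ax":0,"ay":0,"az":0},{"gripper":30,"dx":-150,"dy":0,"dz":-150,"ax":0,"ay":0,"az":0}]'

```text
time: 31.6
tcp_pos: [564.9, 184.9, 300.1]
eef_rot: [-0.384, 0.611, -0.547, -0.425]
contact_force: [0.5, 0.7, -0.7]
gripper_width: 0.351
```

```bash
python3 - <<'E'
from plan import *
from meas import *
d=cam("top","t23f.png"); crop(d,150,170,330,305,4,"t23.png"); S=arm.state(); print(S["tcp_pos"],S["contact_force"],S["q"])
paddles(d)
a=go([560,150,330],toolR(80,20,270),N=12)
b=go([470,-432,280],toolR(-1,12,180),a,N=20)
E
```

```text
[564.49737542 185.41206894 297.47204724] [ 0.43773087  0.0997954  -0.86039472] [-0.31840903  0.3049068   1.55075975  1.09769098  1.84933361  2.71139764]
area 592 px [475. 236.] handle end x 466.8 y -440.2 far x 613.7 blade mean [ 575.8 -440.8] yaw -0.6 (handle fit 0.6)
N 12 shift [-18.6   8.2 -43.8] rot [ 11.8  11.7 -83.8] | step/lim 0.61 q [-0.43  0.12  1.71  1.16  1.72  1.24] minmargin [2.37 0.8  0.97 2.47 0.94 0.1 ] wristz 416
N 20 shift [  12.4  248.4 -536.2] rot [-52.3  62.  -53.1] | step/lim 0.53 q [-1.39  0.07  1.97  1.47  1.3  -0.44] minmargin [1.41 0.55 0.71 2.39 1.07 1.57] wristz 347
```

View pics/t23.png

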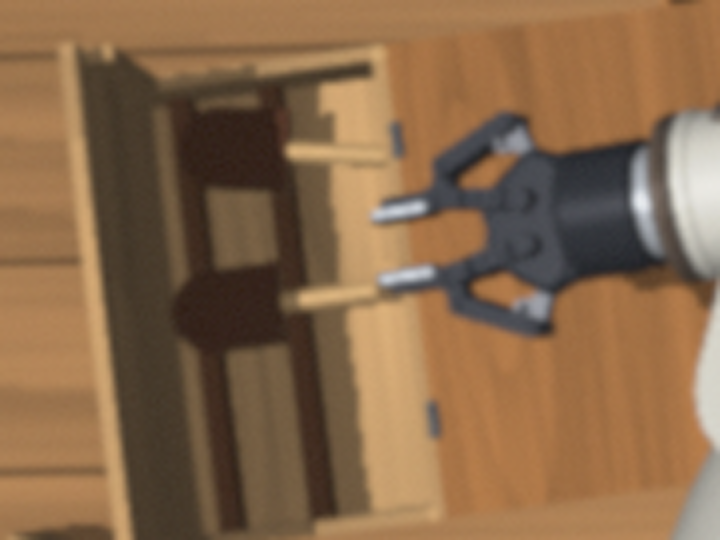

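step_arm --rows '[{"gripper":40,"dx":-19,"dy":8,"dz":-44,"ax":12,"ay":12,"az":-84},{"gripper":40,"dx":-19,"dy":8,"dz":-44,"ax":12,"ay":12,"az":-84},{"gripper":40,"dx":-19,"dy":8,"dz":-44,"ax":12,"ay":12,"az":-84},{"gripper":40,"dx":-19,"dy":8,"dz":-44,"ax":12,"ay":12,"az":-84},{"gripper":40,"dx":-19,"dy":8,"dz":-44,"ax":12,"ay":12,"az":-84},{"gripper":40,"dx":-19,"dy":8,"dz":-44,"ax":12,"ay":12,"az":-84},{"gripper":40,"dx":-19,"dy":8,"dz":-44,"ax":12,"ay":12,"az":-84},{"gripper":40,"dx":-19,"dy":8,"dz":-44,"ax":12,"ay":12,"az":-84},{"gripper":40,"dx":-19,"dy":8,"dz":-44,"ax":12,"ay":12,"az":-84},{"gripper":40,"dx":-19,"dy":8,"dz":-44,"ax":12,"ay":12,"az":-84},{"gripper":40,"dx":-19,"dy":8,"dz":-44,"ax":12,"ay":12,"az":-84},{"gripper":40,"dx":-19,"dy":8,"dz":-44,"ax":12,"ay":12,"az":-84}]'

```text
time: 32.85
tcp_pos: [559.9, 150.5, 328.0]
eef_rot: [-0.571, 0.816, -0.075, 0.05]
contact_force: [0.0, 0.7, -0.1]
gripper_width: 0.474
```

```bash
python3 - <<'E'
from plan import *
from h import *
w=cam("wrist","w24.png"); b=go([470,-432,280],toolR(-1,12,180),N=15)
E
```

```text
N 15 shift [  15.7  246.9 -537.1] rot [-52.   62.  -53.4] | step/lim 0.71 q [-1.39  0.07  1.97  1.47  1.3  -0.44] minmargin [1.41 0.55 0.71 2.39 1.08 1.57] wristz 347
```

View pics/w24.png

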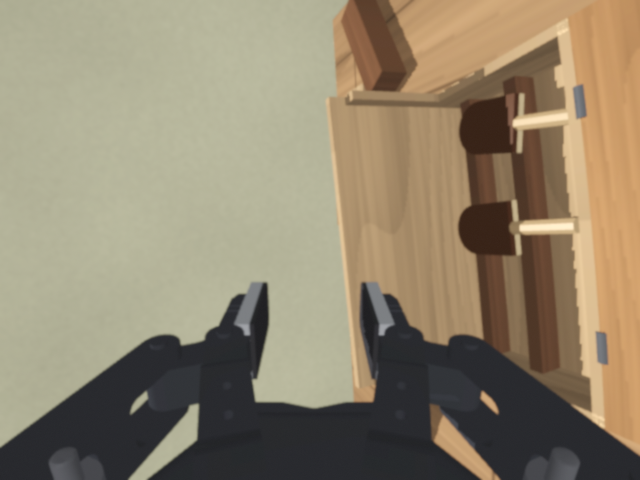

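```bash
python3 - <<'E'
from boxm import *
w=cam("wrist"); crop(w,440,60,640,280,3,"w24c.png"); d=cam("top"); crop(d,180,190,260,260,9,"t24c.png")
s=cam("scene"); crop(s,350,190,440,280,7,"s24c.png")
def B(x,y,z): return np.r_[O+bx*x+by*y,z]
for k,p in {"sill in0":B(-87.5,0,75),"sill in-80":B(-87.5,-110,75),"slat1":B(.5,-40,40)}.items(): print(k,proj(w,[p])[0].round(1),((proj(w,[p])[0]-[440,60])*3).round())
E
```

```text
sill in0 [577.8 229.1] [413. 507.]
sill in-80 [565.6  97.3] [377. 112.]
slat1 [515.5 191.1] [227. 393.]
```

View pics/w24c.png

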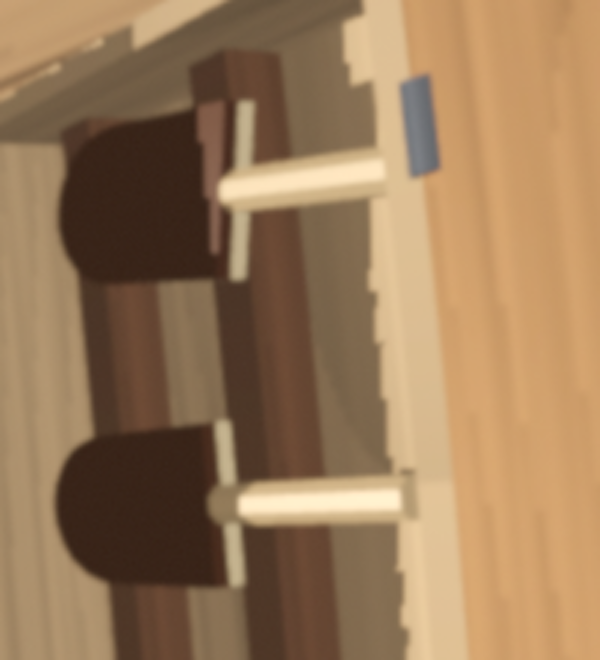

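View pics/t24c.png

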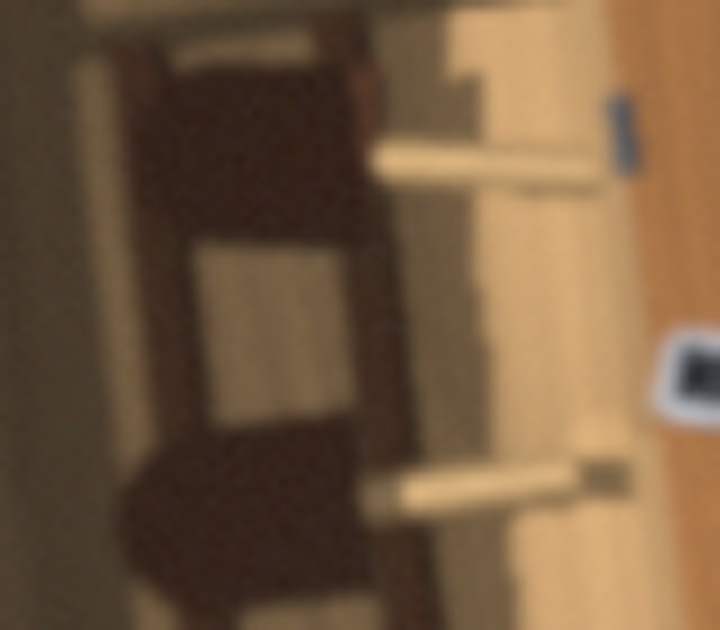

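View pics/s24c.png

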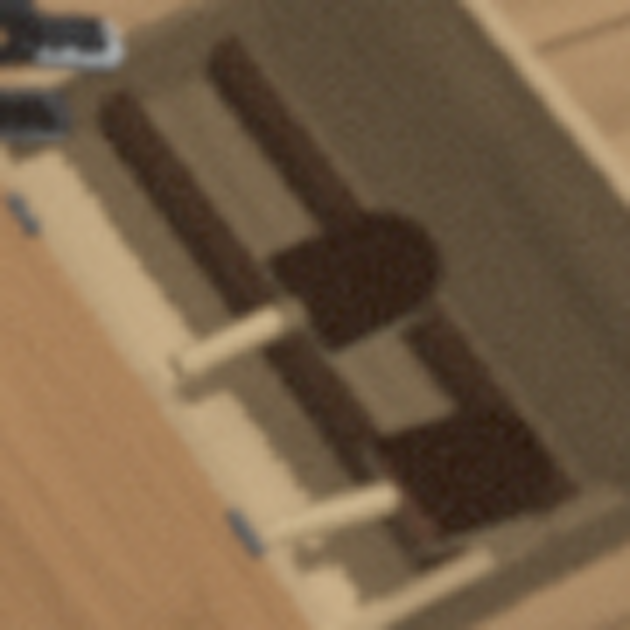

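```bash
python3 - <<'E'
from boxm import *
d=cam("top");s=cam("scene");w=cam("wrist")
T=(180+628/9,190+475/9); print("B end: z54",b(onz(d,[T],54)),"z75",b(onz(d,[T],75)),"z82",b(onz(d,[T],82)))
r=(180+365/9,190+497/9); print("B root z54",b(onz(d,[r],54)),"tip",b(onz(d,[(180+118/9,190+520/9)],54)))
W=(440+415/3,60+497/3); print("tri wrist-top end",[ (b(P),P[2],e) for P,e in [tri(d,T,w,W)]])
W2=(440+210/3,60+505/3); print("tri root",[ (b(P),P[2],e) for P,e in [tri(d,r,w,W2)]])
TA=(180+607/9,190+172/9); print("A end z54",b(onz(d,[TA],54)),"root",b(onz(d,[(180+372/9,190+160/9)],54)),"left edge",b(onz(d,[(180+140/9,190+150/9),(180+250/9,190+65/9)],54)))
E
```

```text
B end: z54 [[-84.3   5.2]] z75 [[-86.8   7.1]] z82 [[-87.7   7.7]]
B root z54 [[0.1 1.7]] tip [[80. -1.]]
tri wrist-top end [(array([[-84.3,   1.5]]), np.float64(66.500311586072), np.float64(9.945435562295637))]
tri root [(array([[0.8, 0.1]]), np.float64(52.05140739914148), np.float64(2.8680789221952194))]
A end z54 [[-88.7 -92.3]] root [[ -14.  -105.8]] left edge [[  60.3 -118.7]
 [  21.9 -141.6]]
```

step_arm --rows '[{"gripper":40,"dx":16,"dy":247,"dz":-537,"ax":-52,"ay":62,"az":-53.4},{"gripper":40,"dx":16,"dy":247,"dz":-537,"ax":-52,"ay":62,"az":-53.4},{"gripper":40,"dx":16,"dy":247,"dz":-537,"ax":-52,"ay":62,"az":-53.4},{"gripper":40,"dx":16,"dy":247,"dz":-537,"ax":-52,"ay":62,"az":-53.4},{"gripper":40,"dx":16,"dy":247,"dz":-537,"ax":-52,"ay":62,"az":-53.4},{"gripper":40,"dx":16,"dy":247,"dz":-537,"ax":-52,"ay":62,"az":-53.4},{"gripper":40,"dx":16,"dy":247,"dz":-537,"ax":-52,"ay":62,"az":-53.4},{"gripper":40,"dx":16,"dy":247,"dz":-537,"ax":-52,"ay":62,"az":-53.4},{"gripper":40,"dx":16,"dy":247,"dz":-537,"ax":-52,"ay":62,"az":-53.4},{"gripper":40,"dx":16,"dy":247,"dz":-537,"ax":-52,"ay":62,"az":-53.4},{"gripper":40,"dx":16,"dy":247,"dz":-537,"ax":-52,"ay":62,"az":-53.4},{"gripper":40,"dx":16,"dy":247,"dz":-537,"ax":-52,"ay":62,"az":-53.4},{"gripper":40,"dx":16,"dy":247,"dz":-537,"ax":-52,"ay":62,"az":-53.4},{"gripper":40,"dx":16,"dy":247,"dz":-537,"ax":-52,"ay":62,"az":-53.4},{"gripper":40,"dx":16,"dy":247,"dz":-537,"ax":-52,"ay":62,"az":-53.4},{"gripper":40,"dx":16,"dy":247,"dz":-537,"ax":-52,"ay":62,"az":-53.4}]'

```text
time: 34.8
tcp_pos: [471.5, -431.2, 280.8]
eef_rot: [0.005, 0.775, -0.005, 0.631]
contact_force: [-0.2, -0.4, -0.4]
gripper_width: 0.468
```

```bash
python3 - <<'E'
from plan import *
from meas import *
d=cam("top","t25.png"); paddles(d); S=arm.state(); print(S["tcp_pos"],S["q"])
crop(d,180,190,260,260,9,"t25c.png")
s=cam("scene"); crop(s,350,190,440,280,7,"s25c.png")
Rm=toolR(-0.7,12,180); g=np.array([492,-442.5,67]); t=g+19*Rm[:,2]; pre=t-85*Rm[:,2]
print(t,pre); p=go(pre,Rm); go(t,Rm,p)
E
```

```text
area 610 px [475. 236.] handle end x 464.0 y -440.2 far x 613.7 blade mean [ 574.5 -440.9] yaw -0.6 (handle fit 0.1)
[ 471.43893054 -431.30250578  280.84021133] [-1.39085335  0.0743653   1.97056992  1.47375283  1.30647991 -0.44217922]
[ 510.58341742 -442.72705057   63.04967787] [ 427.44707632 -441.71129802   80.72217159]
N 5 shift [-204.8   10.8   -2.4] rot [ 0.2 -0.3  0. ] | step/lim 0.67 q [-1.49  0.45  2.06  1.52  1.35 -0.92] minmargin [1.31 0.75 0.62 2.86 1.15 1.89] wristz 148
N 2 shift [-0.  0. 85.] rot [0. 0. 0.] | step/lim 0.69 q [-1.31  0.52  1.99  1.66  1.24 -0.93] minmargin [1.31 1.13 0.62 2.87 1.08 1.88] wristz 130
```

View pics/t25c.png

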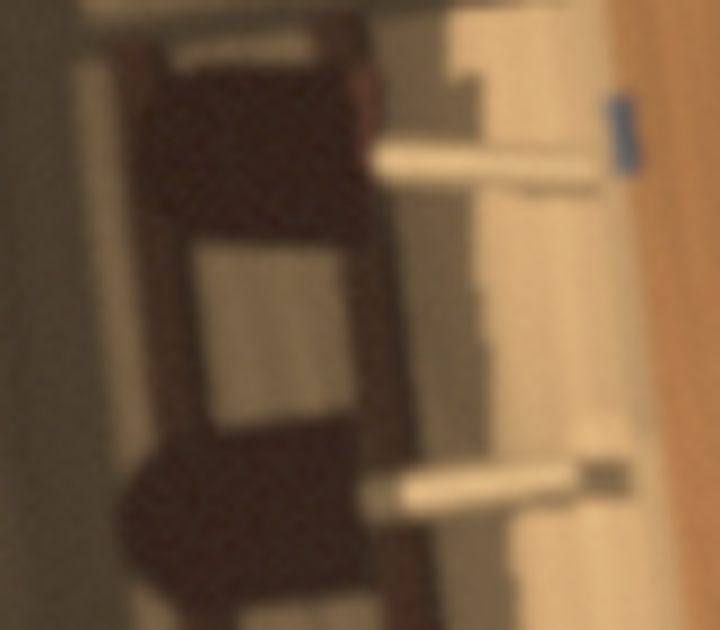

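View pics/s25c.png

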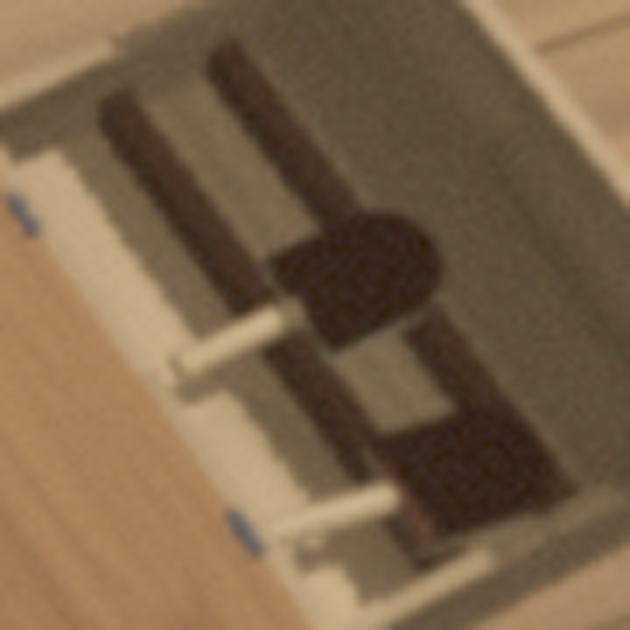

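step_arm --rows '[{"gripper":40,"dx":-40,"dy":3,"dz":-8,"ax":0,"ay":0,"az":0},{"gripper":40,"dx":-80,"dy":6,"dz":-8,"ax":0,"ay":0,"az":0},{"gripper":40,"dx":-120,"dy":8,"dz":-8,"ax":0,"ay":-0.3,"az":0},{"gripper":40,"dx":-160,"dy":10,"dz":-8,"ax":0,"ay":-0.3,"az":0},{"gripper":40,"dx":-190,"dy":11,"dz":-5,"ax":0.2,"ay":-0.3,"az":0},{"gripper":40,"dx":-205,"dy":11,"dz":-2.5,"ax":0.2,"ay":-0.3,"az":0},{"gripper":40,"dx":-205,"dy":11,"dz":-2.5,"ax":0.2,"ay":-0.3,"az":0},{"gripper":40,"dx":-205,"dy":11,"dz":-2.5,"ax":0.2,"ay":-0.3,"az":0},{"gripper":40,"dx":-205,"dy":11,"dz":-2.5,"ax":0.2,"ay":-0.3,"az":0}]'

```text
time: 35.8
tcp_pos: [427.2, -442.7, 81.3]
eef_rot: [0.004, 0.777, -0.004, 0.63]
contact_force: [0.1, -0.0, -0.9]
gripper_width: 0.469
```

```bash
python3 - <<'E'
from plan import *
from meas import *
Rm=toolR(-0.7,12,180); go([510.6,-442.7,63],Rm)
d=cam("top"); paddles(d); w=cam("wrist","w27.png")
E
```

```text
N 2 shift [-0.6 -1.  85.4] rot [ 0.  -0.   0.1] | step/lim 0.69 q [-1.31  0.52  1.99  1.66  1.24 -0.93] minmargin [1.31 1.13 0.62 2.87 1.08 1.88] wristz 130
area 594 px [475. 236.] handle end x 466.8 y -439.8 far x 613.7 blade mean [ 575.8 -440.8] yaw -0.7 (handle fit 0.1)
```

View pics/w27.png

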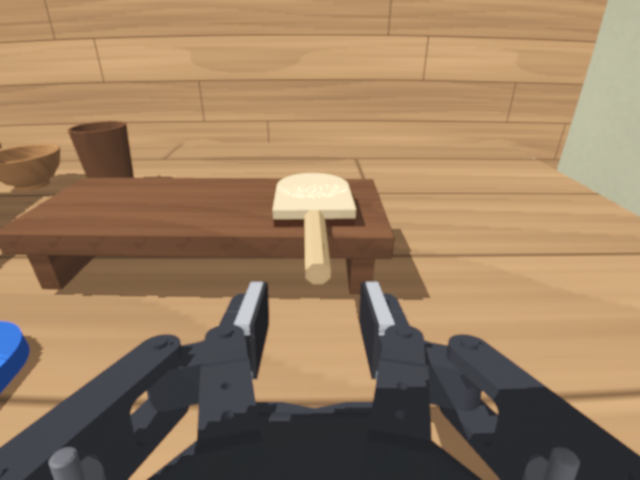

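Handle end at (318,272), blade at (314,195): centred between the pads. Advance, grip, lift.

step_arm --rows '[{"gripper":40,"dx":0,"dy":0,"dz":30,"ax":0,"ay":0,"az":0},{"gripper":40,"dx":0,"dy":0,"dz":60,"ax":0,"ay":0,"az":0},{"gripper":40,"dx":0,"dy":0,"dz":78,"ax":0,"ay":0,"az":0},{"gripper":40,"dx":-0.5,"dy":0,"dz":85,"ax":0,"ay":0,"az":0},{"gripper":40,"dx":-0.5,"dy":0,"dz":85,"ax":0,"ay":0,"az":0},{"gripper":0,"dx":-0.5,"dy":0,"dz":85,"ax":0,"ay":0,"az":0},{"gripper":0,"dx":-0.5,"dy":0,"dz":85,"ax":0,"ay":0,"az":0},{"gripper":0,"dx":-0.5,"dy":0,"dz":85,"ax":0,"ay":0,"az":0},{"gripper":0,"dx":-0.5,"dy":0,"dz":85,"ax":0,"ay":0,"az":0},{"gripper":0,"dx":-0.5,"dy":0,"dz":85,"ax":0,"ay":0,"az":0},{"gripper":0,"dx":10,"dy":0,"dz":85,"ax":0,"ay":0,"az":0},{"gripper":0,"dx":20,"dy":0,"dz":85,"ax":0,"ay":0,"az":0},{"gripper":0,"dx":20,"dy":0,"dz":85,"ax":0,"ay":0,"az":0}]' --force 100

```text
time: 37.2
tcp_pos: [514.7, -443.8, 83.7]
eef_rot: [0.004, 0.777, -0.004, 0.63]
contact_force: [0.0, 0.7, -1.1]
gripper_width: 0.146
```

```bash
python3 - <<'E'
from plan import *
from meas import *
from place import *
d=cam("top"); paddles(d); w=cam("wrist","w28.png"); S=arm.state(); print(S["tcp_pos"],S["gripper_width"]*85,S["contact_force"])
st=(S["q"],S["tcp_pos"],Rt())
a=go(S["tcp_pos"]+[-20,10,240],toolR(-1,12,180+90),st,N=14)
t,Rm=place(80,ph=33,dz=110); 
c=go(t+[0,-60,0],toolR(96,20,270),a,N=17); e=go(t+[0,-20,-20],toolR(96,21,358),c,N=14)
t,Rm=place(80,ph=32,back=2,dz=-2); e=go(t,Rm,e,N=6)
E
```

```text
area 575 px [477. 231.] handle end x 478.1 y -449.3 far x 622.2 blade mean [ 585.9 -449. ] yaw -1.7 (handle fit 4.0)
[ 514.38320041 -443.47886767   82.37970369] 12.143006634163788 [-0.13596748  0.40828278 -0.8996362 ]
N 14 shift [230.6  -9.6 -69.5] rot [-0.2  0.2 90.1] | step/lim 0.73 q [-1.34  0.04  1.91  1.46  1.27  1.24] minmargin [1.46 0.72 0.69 2.85 1.07 1.57] wristz 166
N 17 shift [-640.1  108.8   -8.1] rot [ -6.  -93.3 -26.8] | step/lim 0.73 q [-0.33  0.22  1.85  1.05  1.76  0.95] minmargin [1.46 0.69 0.68 2.44 1.02 1.57] wristz 328
N 14 shift [ 4.2  5.2 44.2] rot [-0.8  0.8 88. ] | step/lim 0.52 q [-0.25  0.23  1.87  1.07  1.67  2.48] minmargin [2.47 0.9  0.81 2.44 1.03 0.33] wristz 313
N 6 shift [81.3  0.7 49.2] rot [ 0. -1.  2.] | step/lim 0.22 q [-0.23  0.39  1.92  1.1   1.57  2.35] minmargin [2.55 0.91 0.76 2.46 1.12 0.33] wristz 215
```

View pics/w28.png

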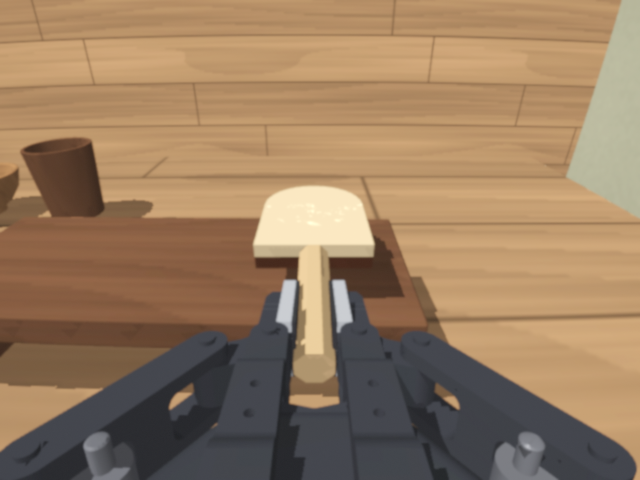

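step_arm --rows '[{"gripper":0,"dx":40,"dy":0,"dz":-10,"ax":0,"ay":0,"az":0},{"gripper":0,"dx":80,"dy":-3,"dz":-20,"ax":0,"ay":0,"az":0},{"gripper":0,"dx":110,"dy":-5,"dz":-30,"ax":0,"ay":0,"az":8},{"gripper":0,"dx":140,"dy":-8,"dz":-40,"ax":0,"ay":0,"az":16},{"gripper":0,"dx":170,"dy":-9,"dz":-50,"ax":0,"ay":0,"az":24},{"gripper":0,"dx":200,"dy":-9,"dz":-60,"ax":0,"ay":0,"az":32},{"gripper":0,"dx":230,"dy":-9,"dz":-70,"ax":0,"ay":0,"az":40},{"gripper":0,"dx":230,"dy":-9,"dz":-70,"ax":0,"ay":0,"az":48},{"gripper":0,"dx":230,"dy":-9,"dz":-70,"ax":0,"ay":0,"az":56},{"gripper":0,"dx":230,"dy":-9,"dz":-70,"ax":0,"ay":0,"az":64},{"gripper":0,"dx":230,"dy":-9,"dz":-70,"ax":0,"ay":0,"az":72},{"gripper":0,"dx":230,"dy":-9,"dz":-70,"ax":0,"ay":0,"az":80},{"gripper":0,"dx":230,"dy":-9,"dz":-70,"ax":0,"ay":0,"az":88},{"gripper":0,"dx":230,"dy":-9,"dz":-70,"ax":0,"ay":0,"az":90},{"gripper":0,"dx":230,"dy":-9,"dz":-70,"ax":0,"ay":0,"az":90}]'

```text
time: 38.8
tcp_pos: [493.6, -434.3, 321.0]
eef_rot: [0.443, -0.546, 0.553, -0.447]
contact_force: [-0.3, 0.8, -0.3]
gripper_width: 0.139
```

```bash
python3 - <<'E'
from plan import *
from place import *
from meas import *
w=cam("wrist","w29.png"); S=arm.state(); print(S["tcp_pos"],S["gripper_width"]*85,S["contact_force"])
t,Rm=place(80,ph=33,dz=110); 
c=go(t+[0,-60,0],toolR(96,20,270),N=17)
E
```

```text
[ 493.62886129 -434.38825419  321.07711572] 12.265541430695054 [ 0.47735866  0.19546129 -0.1347057 ]
N 17 shift [-641.2  106.5   -4.3] rot [ -6.  -93.  -26.7] | step/lim 0.73 q [-0.33  0.22  1.85  1.05  1.76  0.95] minmargin [1.46 0.7  0.68 2.44 1.02 1.57] wristz 328
```

View pics/w29.png

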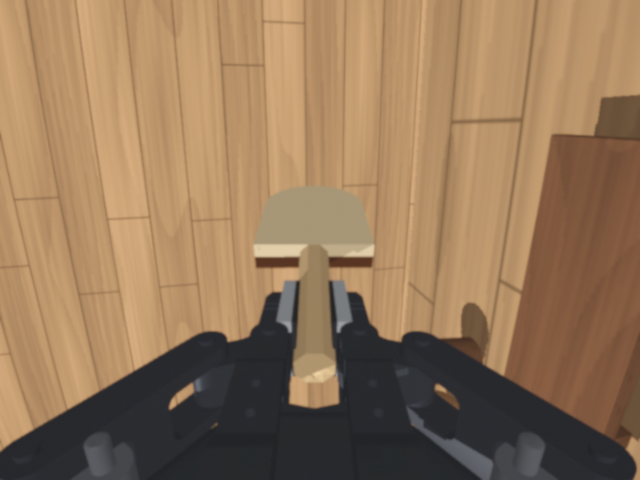

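Still held unchanged. Carry to the box (16 steps).

step_arm --rows '[{"gripper":0,"dx":-43,"dy":7,"dz":0,"ax":-0.4,"ay":-6.2,"az":-1.8},{"gripper":0,"dx":-86,"dy":14,"dz":-0.5,"ax":-0.8,"ay":-12.4,"az":-3.6},{"gripper":0,"dx":-128,"dy":21,"dz":-1,"ax":-1.2,"ay":-18.6,"az":-5.3},{"gripper":0,"dx":-171,"dy":28,"dz":-1,"ax":-1.6,"ay":-24.8,"az":-7.1},{"gripper":0,"dx":-214,"dy":36,"dz":-1.5,"ax":-2,"ay":-31,"az":-8.9},{"gripper":0,"dx":-256,"dy":43,"dz":-2,"ax":-2.4,"ay":-37.2,"az":-10.7},{"gripper":0,"dx":-299,"dy":50,"dz":-2,"ax":-2.8,"ay":-43.4,"az":-12.5},{"gripper":0,"dx":-342,"dy":57,"dz":-2,"ax":-3.2,"ay":-49.6,"az":-14.2},{"gripper":0,"dx":-385,"dy":64,"dz":-2.5,"ax":-3.6,"ay":-55.8,"az":-16},{"gripper":0,"dx":-427,"dy":71,"dz":-3,"ax":-4,"ay":-62,"az":-17.8},{"gripper":0,"dx":-470,"dy":78,"dz":-3,"ax":-4.4,"ay":-68.2,"az":-19.6},{"gripper":0,"dx":-513,"dy":85,"dz":-3.5,"ax":-4.8,"ay":-74.4,"az":-21.4},{"gripper":0,"dx":-556,"dy":92,"dz":-4,"ax":-5.2,"ay":-80.6,"az":-23.1},{"gripper":0,"dx":-598,"dy":99,"dz":-4,"ax":-5.6,"ay":-86.8,"az":-24.9},{"gripper":0,"dx":-641,"dy":106.5,"dz":-4.5,"ax":-6,"ay":-93,"az":-26.7},{"gripper":0,"dx":-641,"dy":106.5,"dz":-4.5,"ax":-6,"ay":-93,"az":-26.7},{"gripper":0,"dx":-641,"dy":106.5,"dz":-4.5,"ax":-6,"ay":-93,"az":-26.7},{"gripper":0,"dx":-641,"dy":106.5,"dz":-4.5,"ax":-6,"ay":-93,"az":-26.7}]'

```text
time: 40.65
tcp_pos: [475.1, 206.3, 218.5]
eef_rot: [-0.573, 0.818, 0.043, -0.029]
contact_force: [-0.1, -0.1, -0.6]
gripper_width: 0.147
```

```bash
python3 - <<'E'
from plan import *
from place import *
from meas import *
w=cam("wrist","w30.png"); S=arm.state(); print(S["tcp_pos"],S["gripper_width"]*85,S["contact_force"])
t,Rm=place(80,ph=33,dz=110); e=go(t+[0,-20,-20],toolR(96,21,358),N=14)
crop(w,400,0,640,240,3,"w30c.png")
E
```

```text
[475.29272411 205.89153719 218.65530291] 12.372456935325657 [ 0.12269285  0.20068139 -0.04508456]
N 14 shift [ 3.9  5.7 45.7] rot [-0.9  0.7 88. ] | step/lim 0.52 q [-0.25  0.23  1.87  1.07  1.67  2.48] minmargin [2.46 0.9  0.81 2.44 1.03 0.33] wristz 313
```

View pics/w30.png

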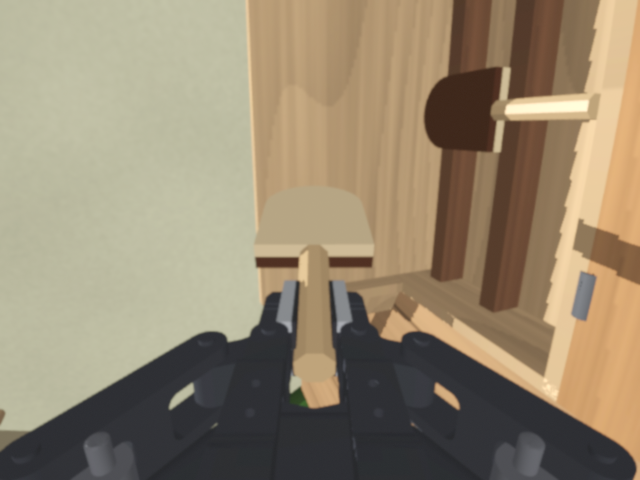

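View pics/w30c.png

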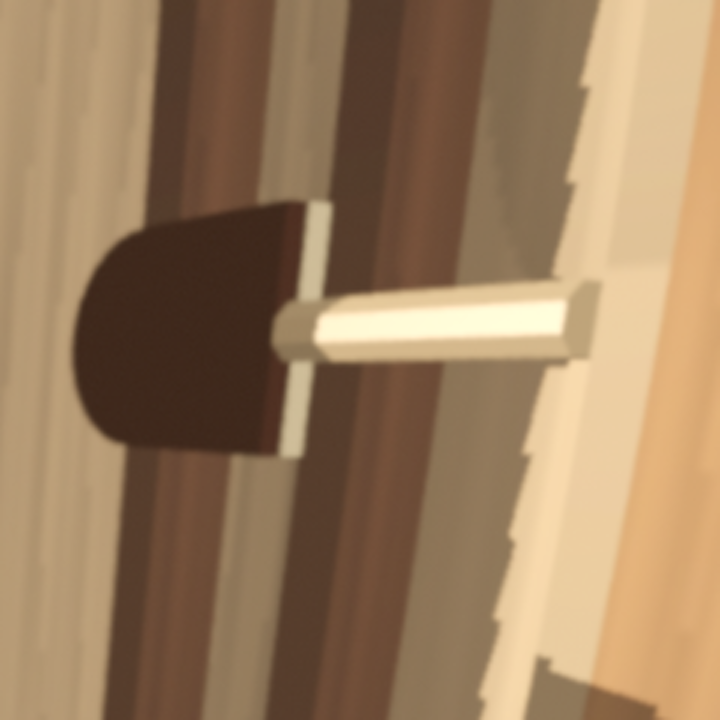

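step_arm --rows '[{"gripper":0,"dx":0,"dy":0,"dz":0,"ax":0,"ay":0,"az":8},{"gripper":0,"dx":0,"dy":0,"dz":0,"ax":0,"ay":0,"az":16},{"gripper":0,"dx":0,"dy":0,"dz":0,"ax":0,"ay":0,"az":24},{"gripper":0,"dx":0,"dy":0,"dz":0,"ax":0,"ay":0,"az":32},{"gripper":0,"dx":0,"dy":0,"dz":0,"ax":0,"ay":0,"az":40},{"gripper":0,"dx":0,"dy":0,"dz":0,"ax":0,"ay":0,"az":48},{"gripper":0,"dx":0,"dy":0,"dz":0,"ax":0,"ay":0,"az":56},{"gripper":0,"dx":0,"dy":0,"dz":0,"ax":0,"ay":0,"az":64},{"gripper":0,"dx":0,"dy":0,"dz":10,"ax":0,"ay":0,"az":72},{"gripper":0,"dx":2,"dy":3,"dz":25,"ax":-0.5,"ay":0.3,"az":80},{"gripper":0,"dx":4,"dy":6,"dz":45.5,"ax":-1,"ay":0.7,"az":88.1},{"gripper":0,"dx":4,"dy":6,"dz":45.5,"ax":-1,"ay":0.7,"az":88.1},{"gripper":0,"dx":4,"dy":6,"dz":45.5,"ax":-1,"ay":0.7,"az":88.1},{"gripper":0,"dx":4,"dy":6,"dz":45.5,"ax":-1,"ay":0.7,"az":88.1}]'

```text
time: 42.1
tcp_pos: [475.2, 246.7, 197.8]
eef_rot: [-0.386, 0.623, -0.54, -0.414]
contact_force: [-0.6, 0.6, -0.5]
gripper_width: 0.145
```

```bash
python3 - <<'E'
from plan import *
from place import *
from meas import *
w=cam("wrist","w31.png");d=cam("top"); crop(d,150,170,330,305,4,"t31.png"); S=arm.state(); print(S["tcp_pos"],S["gripper_width"]*85,S["contact_force"])
t,Rm=place(80,ph=32,back=2,dz=-2); print(t); e=go(t,Rm,N=6)
E
```

```text
[475.20043883 246.97021928 197.64618676] 11.979083512347689 [ 0.35048803  0.40517325 -0.3924934 ]
[475.3159814  264.03399005 104.20778124]
N 6 shift [81.1  0.9 49.4] rot [ 0.1 -1.1  2. ] | step/lim 0.22 q [-0.23  0.39  1.92  1.1   1.57  2.35] minmargin [2.55 0.91 0.76 2.46 1.12 0.32] wristz 215
```

View pics/w31.png

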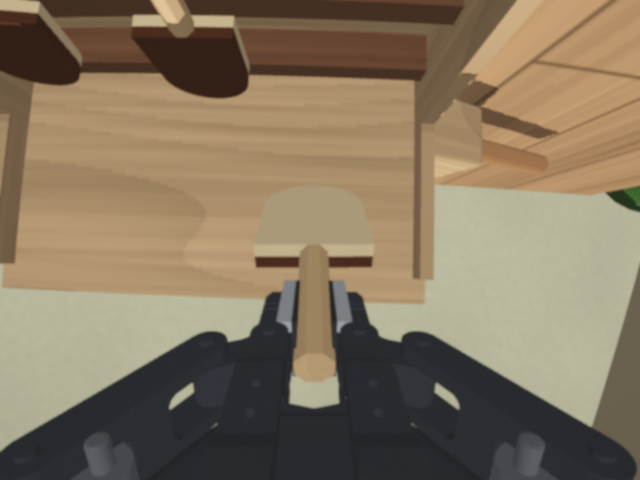

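View pics/t31.png

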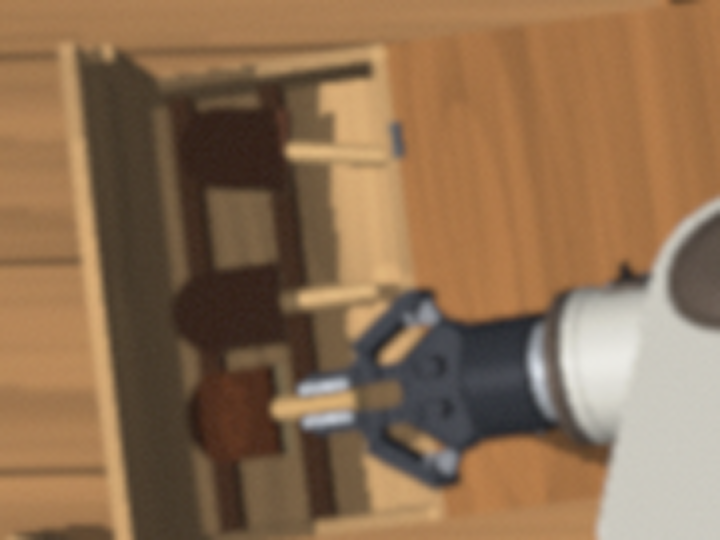

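step_arm --rows '[{"gripper":0,"dx":15,"dy":2,"dz":10,"ax":0,"ay":0,"az":0.5},{"gripper":0,"dx":30,"dy":4,"dz":19,"ax":0,"ay":0,"az":1},{"gripper":0,"dx":45,"dy":5,"dz":28,"ax":0,"ay":-0.5,"az":1.5},{"gripper":0,"dx":58,"dy":5,"dz":36,"ax":0,"ay":-1,"az":2},{"gripper":0,"dx":68,"dy":5,"dz":42,"ax":0,"ay":-1,"az":2},{"gripper":0,"dx":75,"dy":5,"dz":46,"ax":0,"ay":-1,"az":2},{"gripper":0,"dx":78,"dy":5,"dz":48,"ax":0,"ay":-1,"az":2},{"gripper":0,"dx":81,"dy":5,"dz":49.5,"ax":0,"ay":-1,"az":2},{"gripper":0,"dx":81,"dy":5,"dz":49.5,"ax":0,"ay":-1,"az":2}]'

```text
time: 43.1
tcp_pos: [470.7, 264.7, 104.4]
eef_rot: [-0.383, 0.609, -0.548, -0.427]
contact_force: [-0.6, 6.3, 2.1]
gripper_width: 0.146
```

```bash
python3 - <<'E'
from h import *
d=cam("top"); crop(d,150,170,330,305,4,"t32.png"); S=arm.state(); print(S["tcp_pos"],S["gripper_width"]*85,S["contact_force"])
E
```

```text
[470.72111583 264.67796905 104.44168854] 12.244632687724227 [0.26252546 5.00904024 1.48846276]
```

View pics/t32.png

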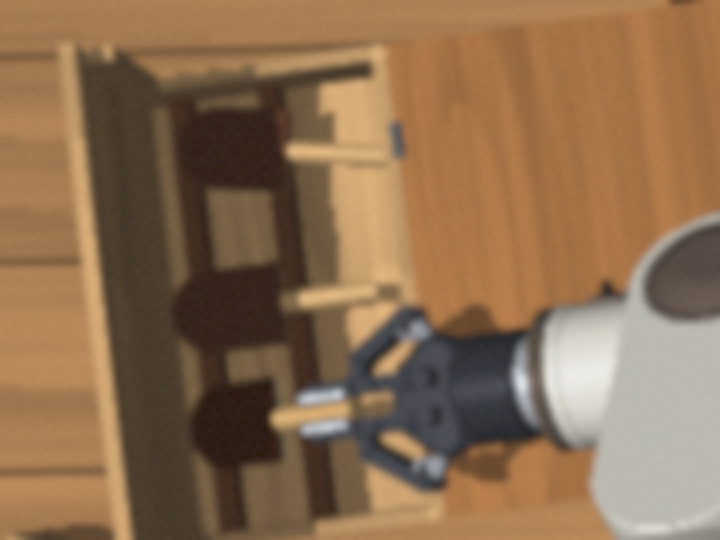

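step_arm --rows '[{"gripper":30,"dx":0,"dy":0,"dz":0,"ax":0,"ay":0,"az":0},{"gripper":30,"dx":0,"dy":0,"dz":0,"ax":0,"ay":0,"az":0},{"gripper":30,"dx":0,"dy":0,"dz":0,"ax":0,"ay":0,"az":0},{"gripper":30,"dx":0,"dy":0,"dz":0,"ax":0,"ay":0,"az":0},{"gripper":30,"dx":0,"dy":0,"dz":0,"ax":0,"ay":0,"az":0},{"gripper":30,"dx":-15,"dy":0,"dz":-30,"ax":0,"ay":0,"az":0},{"gripper":30,"dx":-50,"dy":0,"dz":-70,"ax":0,"ay":0,"az":0},{"gripper":30,"dx":-90,"dy":0,"dz":-110,"ax":0,"ay":0,"az":0},{"gripper":30,"dx":-130,"dy":0,"dz":-140,"ax":0,"ay":0,"az":0},{"gripper":30,"dx":-150,"dy":0,"dz":-150,"ax":0,"ay":0,"az":0},{"gripper":30,"dx":-150,"dy":0,"dz":-150,"ax":0,"ay":0,"az":0}]'

```text
time: 44.25
tcp_pos: [481.4, 174.7, 300.0]
eef_rot: [-0.384, 0.611, -0.548, -0.424]
contact_force: [-0.6, 0.8, -0.9]
gripper_width: 0.353
```

```bash
python3 - <<'E'
from plan import *
from h import *
d=cam("top","t33f.png"); crop(d,150,170,330,305,4,"t33.png"); S=arm.state(); print(S["tcp_pos"],S["contact_force"],S["q"])
# toward inspection over the box, tool down, camera over; bar grasp orientation: y along box x
z=np.array([0,0,-1.]); y=np.array([-.1045,.9945,0]); x=np.cross(y,z); Rd=np.c_[x,y,z]
a=go([540,120,380],toolR(96,45,270),N=14)
for sg in (1,-1):
    Rd=np.c_[sg*x,sg*y,z]; go([590,150,420],Rd,a,N=14); go([595,-96,320],Rd,a,N=14)
E
```

```text
[480.9644835  175.14932358 297.73426071] [ 0.33584644  0.40566078 -1.22177364] [-0.38656751  0.14845258  1.74223696  1.0568755   1.88886612  2.64688071]
N 14 shift [-56.1 -53.  -85.7] rot [-19.4  19.5 -88.4] | step/lim 0.48 q [-0.32  0.14  1.35  0.76  1.93  1.32] minmargin [2.41 0.82 0.94 2.15 0.82 0.16] wristz 423
N 14 shift [ 52.9 -45.7 -10.9] rot [  -0.   -68.9 -166.3] | step/lim 1.07 q [ 0.12  0.24  0.96 -0.    1.95 -1.55] minmargin [2.48 0.82 0.67 1.39 0.49 1.26] wristz 612
N 14 shift [  32.1  198.4 -113.5] rot [  -0.   -68.9 -166.3] | step/lim 1.20 q [-0.29  0.2   1.21 -0.    1.74 -1.96] minmargin [2.48 0.82 0.81 1.37 0.52 0.85] wristz 604
N 14 shift [ 52.9 -45.7 -10.9] rot [-45.   0.   0.] | step/lim 0.29 q [ 0.12  0.24  0.96 -0.    1.95  1.59] minmargin [2.48 0.81 0.84 1.39 0.84 1.22] wristz 623
N 14 shift [  32.1  198.4 -113.5] rot [-45.   0.   0.] | step/lim 0.26 q [-0.29  0.2   1.21 -0.    1.74  1.18] minmargin [2.47 0.82 1.08 1.39 0.86 1.49] wristz 616
```

View pics/t33.png

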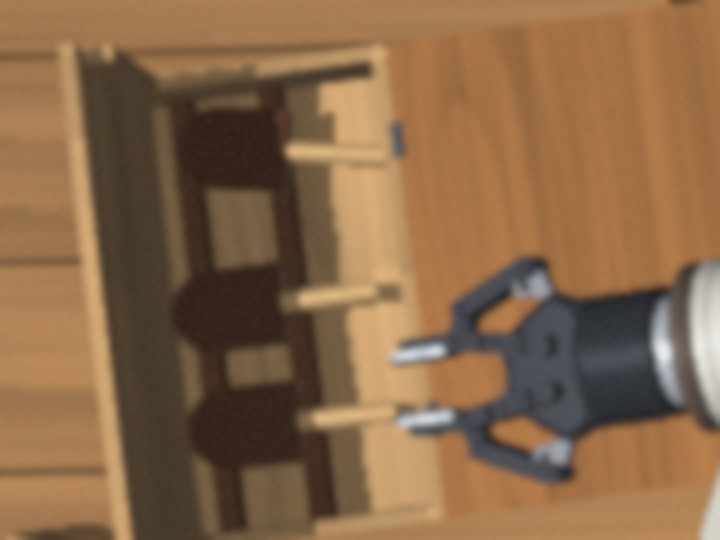

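```bash
python3 - <<'E'
from plan import *
z=np.array([0,0,-1.]); y=-np.array([-.1045,.9945,0]); Rd=np.c_[np.cross(y,z),y,z]
a=go([520,160,400],Rd,N=17)
a=go([480,260,330],Rd,a,N=5)
go([592,-96,150],Rd,a,N=10)
E
```

```text
N 17 shift [-89.3 -37.3 -53.3] rot [-54.2  54.2 -77.6] | step/lim 0.41 q [ 0.16  0.09  1.17 -0.    1.88  1.62] minmargin [2.41 0.77 0.94 1.39 0.75 0.16] wristz 432
N 5 shift [ -29.3 -103.6   70. ] rot [ 0.  0. -0.] | step/lim 0.30 q [ 0.36  0.08  1.32 -0.    1.74  1.82] minmargin [2.44 0.75 1.05 1.39 0.91 0.99] wristz 653
N 10 shift [ 74.2 365.7 180. ] rot [ 0.  0. -0.] | step/lim 0.53 q [-0.29  0.24  1.5  -0.    1.41  1.18] minmargin [2.44 0.74 1.16 1.39 1.05 0.99] wristz 473
```

step_arm --rows '[{"gripper":50,"dx":-89,"dy":-37,"dz":-53,"ax":-54.2,"ay":54.2,"az":-77.6},{"gripper":50,"dx":-89,"dy":-37,"dz":-53,"ax":-54.2,"ay":54.2,"az":-77.6},{"gripper":50,"dx":-89,"dy":-37,"dz":-53,"ax":-54.2,"ay":54.2,"az":-77.6},{"gripper":50,"dx":-89,"dy":-37,"dz":-53,"ax":-54.2,"ay":54.2,"az":-77.6},{"gripper":50,"dx":-89,"dy":-37,"dz":-53,"ax":-54.2,"ay":54.2,"az":-77.6},{"gripper":50,"dx":-89,"dy":-37,"dz":-53,"ax":-54.2,"ay":54.2,"az":-77.6},{"gripper":50,"dx":-89,"dy":-37,"dz":-53,"ax":-54.2,"ay":54.2,"az":-77.6},{"gripper":50,"dx":-89,"dy":-37,"dz":-53,"ax":-54.2,"ay":54.2,"az":-77.6},{"gripper":50,"dx":-89,"dy":-37,"dz":-53,"ax":-54.2,"ay":54.2,"az":-77.6},{"gripper":50,"dx":-89,"dy":-37,"dz":-53,"ax":-54.2,"ay":54.2,"az":-77.6},{"gripper":50,"dx":-89,"dy":-37,"dz":-53,"ax":-54.2,"ay":54.2,"az":-77.6},{"gripper":50,"dx":-89,"dy":-37,"dz":-53,"ax":-54.2,"ay":54.2,"az":-77.6},{"gripper":50,"dx":-89,"dy":-37,"dz":-53,"ax":-54.2,"ay":54.2,"az":-77.6},{"gripper":50,"dx":-89,"dy":-37,"dz":-53,"ax":-54.2,"ay":54.2,"az":-77.6},{"gripper":50,"dx":-89,"dy":-37,"dz":-53,"ax":-54.2,"ay":54.2,"az":-77.6},{"gripper":50,"dx":-89,"dy":-37,"dz":-53,"ax":-54.2,"ay":54.2,"az":-77.6}]'

```text
time: 45.9
tcp_pos: [520.0, 160.2, 397.0]
eef_rot: [-0.001, 0.999, 0.052, -0.003]
contact_force: [-0.7, -0.6, -0.4]
gripper_width: 0.589
```

```bash
python3 - <<'E'
from plan import *
from h import *
w=cam("wrist","w34.png")
z=np.array([0,0,-1.]); y=-np.array([-.1045,.9945,0]); Rd=np.c_[np.cross(y,z),y,z]
go([530,250,420],Rd); go([592,-96,150],Rd)
E
```

```text
N 3 shift [ 19.  -88.5 -22.9] rot [-0.1  0.3 -0.1] | step/lim 0.40 q [0.31 0.19 1.02 0.   1.94 1.78] minmargin [2.49 0.77 0.9  1.39 0.85 1.03] wristz 727
N 9 shift [ 46.3 262.7 246.1] rot [-0.1  0.3 -0.1] | step/lim 0.41 q [-0.29  0.24  1.5  -0.    1.41  1.18] minmargin [2.51 0.76 1.06 1.39 0.91 1.19] wristz 473
```

View pics/w34.png

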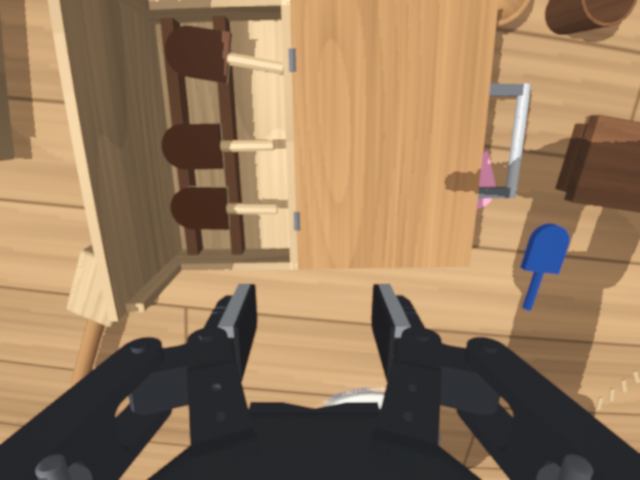

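```bash
python3 - <<'E'
from boxm import *
w=cam("wrist"); crop(w,140,0,320,270,4,"w34c.png"); 
import cv2
im=cv2.imread("pics/w34c.png"); cv2.imwrite("pics/w34c.png",cv2.resize(im,(533,800))[:600])
E
```

```text
(no output)
```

View pics/w34c.png

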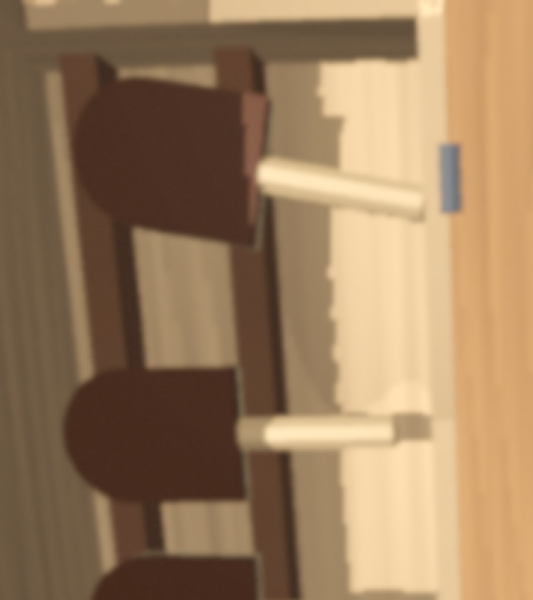

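step_arm --rows '[{"gripper":40,"dx":8,"dy":45,"dz":0,"ax":0,"ay":0,"az":0},{"gripper":40,"dx":16,"dy":90,"dz":0,"ax":0,"ay":0,"az":0},{"gripper":40,"dx":24,"dy":135,"dz":40,"ax":0,"ay":0.3,"az":0},{"gripper":40,"dx":32,"dy":180,"dz":80,"ax":0,"ay":0.3,"az":0},{"gripper":40,"dx":40,"dy":220,"dz":120,"ax":0,"ay":0.3,"az":0},{"gripper":40,"dx":46,"dy":250,"dz":160,"ax":0,"ay":0.3,"az":0},{"gripper":40,"dx":46,"dy":263,"dz":200,"ax":0,"ay":0.3,"az":0},{"gripper":40,"dx":46,"dy":263,"dz":246,"ax":0,"ay":0.3,"az":0},{"gripper":40,"dx":46,"dy":263,"dz":246,"ax":0,"ay":0.3,"az":0},{"gripper":40,"dx":46,"dy":263,"dz":246,"ax":0,"ay":0.3,"az":0}]'

```text
time: 47.0
tcp_pos: [591.9, -96.1, 149.9]
eef_rot: [-0.002, 0.999, 0.052, -0.001]
contact_force: [0.3, -0.1, -0.1]
gripper_width: 0.466
```

```bash
python3 - <<'E'
from plan import *
from h import *
w=cam("wrist","w35.png")
z=np.array([0,0,-1.]); y=-np.array([-.1045,.9945,0]); Rd=np.c_[np.cross(y,z),y,z]
go([594,-96.5,50],Rd)
E
```

```text
N 3 shift [  0.8   0.9 102.4] rot [-0.1 -0.1  0. ] | step/lim 0.31 q [-0.29  0.33  1.6  -0.    1.21  1.18] minmargin [2.51 0.92 1.08 1.39 1.05 1.63] wristz 373
```

View pics/w35.png

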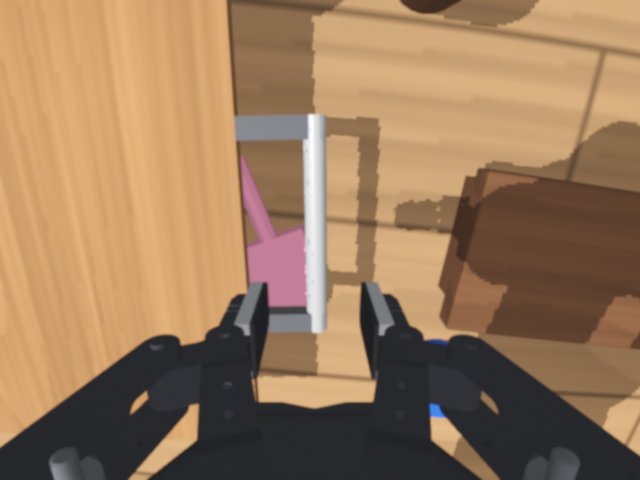

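step_arm --rows '[{"gripper":40,"dx":1,"dy":1,"dz":40,"ax":0,"ay":0,"az":0},{"gripper":40,"dx":1,"dy":1,"dz":80,"ax":0,"ay":0,"az":0},{"gripper":40,"dx":1,"dy":1,"dz":101,"ax":0,"ay":0,"az":0},{"gripper":40,"dx":1,"dy":1,"dz":101,"ax":0,"ay":0,"az":0},{"gripper":40,"dx":1,"dy":1,"dz":101,"ax":0,"ay":0,"az":0},{"gripper":0,"dx":1,"dy":1,"dz":101,"ax":0,"ay":0,"az":0},{"gripper":0,"dx":1,"dy":1,"dz":101,"ax":0,"ay":0,"az":0},{"gripper":0,"dx":1,"dy":1,"dz":101,"ax":0,"ay":0,"az":0},{"gripper":0,"dx":1,"dy":1,"dz":101,"ax":0,"ay":0,"az":0},{"gripper":0,"dx":1,"dy":1,"dz":101,"ax":0,"ay":0,"az":0}]' --force 50

```text
time: 48.05
tcp_pos: [595.0, -96.7, 52.7]
eef_rot: [-0.0, 0.999, 0.053, 0.003]
contact_force: [-1.5, 2.4, 11.4]
gripper_width: 0.144
```

```bash
python3 - <<'E'
from h import *
S=arm.state(); print(S["tcp_pos"],S["contact_force"],S["gripper_width"]*85,Rt().round(3))
E
```

```text
[594.95510359 -96.65367347  52.70872042] [-1.48257249  2.42426493 11.38396527] 12.215728688917137 [[ 0.994  0.106  0.005]
 [ 0.106 -0.994  0.001]
 [ 0.006 -0.001 -1.   ]]
```

step_arm --rows '[{"gripper":0,"dx":0,"dy":0,"dz":-16,"ax":0,"ay":0,"az":0},{"gripper":0,"dx":0,"dy":-1.5,"dz":-36.4,"ax":0,"ay":0,"az":0},{"gripper":0,"dx":0,"dy":-7.6,"dz":-72.3,"ax":0,"ay":0,"az":0},{"gripper":0,"dx":0,"dy":-18.1,"dz":-107.2,"ax":0,"ay":0,"az":0},{"gripper":0,"dx":0,"dy":-33,"dz":-140.5,"ax":0,"ay":0,"az":0},{"gripper":0,"dx":0,"dy":-51.8,"dz":-171.6,"ax":0,"ay":0,"az":0},{"gripper":0,"dx":0,"dy":-74.4,"dz":-200.2,"ax":0,"ay":0,"az":0},{"gripper":0,"dx":0,"dy":-100.5,"dz":-225.7,"ax":0,"ay":0,"az":0},{"gripper":0,"dx":0,"dy":-129.5,"dz":-247.7,"ax":0,"ay":0,"az":0},{"gripper":0,"dx":0,"dy":-161,"dz":-265.9,"ax":0,"ay":0,"az":0},{"gripper":0,"dx":0,"dy":-194.6,"dz":-280,"ax":0,"ay":0,"az":0},{"gripper":0,"dx":0,"dy":-229.7,"dz":-289.8,"ax":0,"ay":0,"az":0},{"gripper":0,"dx":0,"dy":-265.7,"dz":-295.1,"ax":0,"ay":0,"az":0},{"gripper":0,"dx":0,"dy":-302.1,"dz":-295.9,"ax":0,"ay":0,"az":0},{"gripper":0,"dx":0,"dy":-338.4,"dz":-292.1,"ax":0,"ay":0,"az":0},{"gripper":0,"dx":0,"dy":-338.4,"dz":-292.1,"ax":0,"ay":0,"az":0}]'

```text
time: 49.65
tcp_pos: [556.5, 243.4, 345.3]
eef_rot: [-0.002, 0.998, 0.055, 0.003]
contact_force: [-3.7, 2.8, 13.2]
gripper_width: 0.139
```

```bash
python3 - <<'E'
from h import *
S=arm.state(); print(S["tcp_pos"],S["contact_force"],S["gripper_width"]*85,Rt().round(3))
cam("top","t36.png")
E
```

```text
[556.45632565 243.36387125 345.34784543] [-3.65864318  2.78467042 13.18392285] 11.794562151436615 [[ 0.994  0.11   0.005]
 [ 0.11  -0.994  0.004]
 [ 0.006 -0.004 -1.   ]]
```

View pics/t36.png

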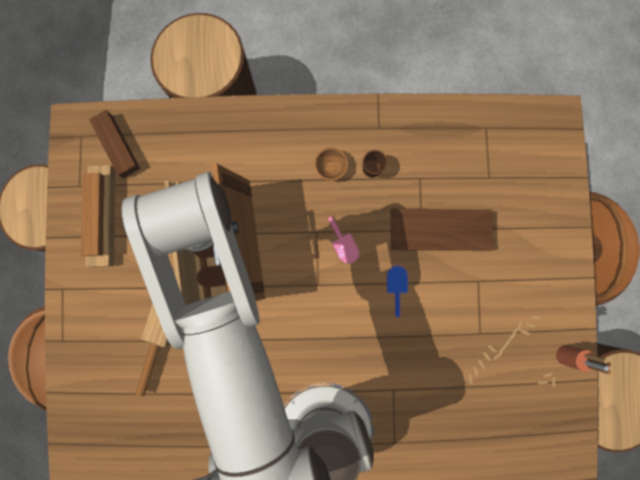

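step_arm --rows '[{"gripper":0,"dx":0,"dy":-18,"dz":3.5,"ax":0,"ay":0,"az":0},{"gripper":0,"dx":0,"dy":-35,"dz":8.5,"ax":0,"ay":0,"az":0},{"gripper":0,"dx":0,"dy":-52,"dz":14,"ax":0,"ay":0,"az":0},{"gripper":0,"dx":0,"dy":-69,"dz":21,"ax":0,"ay":0,"az":0},{"gripper":0,"dx":0,"dy":-86,"dz":29,"ax":0,"ay":0,"az":0},{"gripper":0,"dx":0,"dy":-101,"dz":38,"ax":0,"ay":0,"az":0},{"gripper":0,"dx":0,"dy":-116,"dz":48,"ax":0,"ay":0,"az":0},{"gripper":0,"dx":0,"dy":-131,"dz":59,"ax":0,"ay":0,"az":0},{"gripper":0,"dx":0,"dy":-145,"dz":71,"ax":0,"ay":0,"az":0},{"gripper":0,"dx":0,"dy":-157.5,"dz":83,"ax":0,"ay":0,"az":0},{"gripper":0,"dx":0,"dy":-169,"dz":96,"ax":0,"ay":0,"az":0},{"gripper":0,"dx":0,"dy":-175,"dz":103,"ax":0,"ay":0,"az":0},{"gripper":0,"dx":0,"dy":-180,"dz":110,"ax":0,"ay":0,"az":0},{"gripper":0,"dx":0,"dy":-181,"dz":112,"ax":0,"ay":0,"az":0},{"gripper":0,"dx":0,"dy":-181,"dz":112,"ax":0,"ay":0,"az":0}]'

```text
time: 51.2
tcp_pos: [536.8, 420.9, 232.7]
eef_rot: [-0.002, 0.999, 0.054, 0.001]
contact_force: [-13.4, 6.4, 4.9]
gripper_width: 0.141
```

```bash
python3 - <<'E'
from h import *
S=arm.state(); print(S["tcp_pos"],S["contact_force"],S["gripper_width"]*85)
s=cam("scene","s37.png"); crop(s,330,140,470,300,4,"s37c.png")
E
```

```text
[536.84057646 420.85356838 232.74964879] [-13.35370719   6.42727961   4.9049879 ] 11.997177556315584
```

View pics/s37c.png

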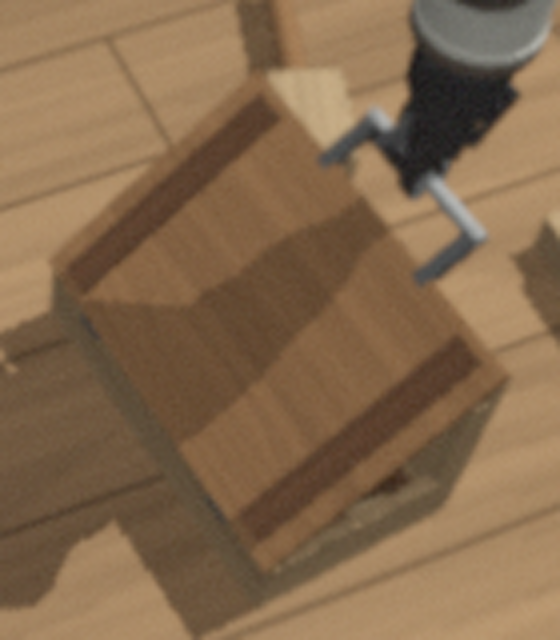

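step_arm --rows '[{"gripper":0,"dx":0,"dy":-1.5,"dz":2,"ax":0,"ay":0,"az":0},{"gripper":0,"dx":0,"dy":-1.5,"dz":2,"ax":0,"ay":0,"az":0},{"gripper":0,"dx":0,"dy":-1.5,"dz":2,"ax":0,"ay":0,"az":0},{"gripper":50,"dx":0,"dy":-1,"dz":2,"ax":0,"ay":0,"az":0},{"gripper":50,"dx":0,"dy":-1,"dz":2,"ax":0,"ay":0,"az":0},{"gripper":50,"dx":0,"dy":-1,"dz":2,"ax":0,"ay":0,"az":0},{"gripper":50,"dx":0,"dy":-1,"dz":2,"ax":0,"ay":0,"az":0},{"gripper":50,"dx":0,"dy":-1,"dz":-20,"ax":0,"ay":0,"az":0},{"gripper":50,"dx":0,"dy":-1,"dz":-60,"ax":0,"ay":0,"az":0},{"gripper":50,"dx":0,"dy":-1,"dz":-100,"ax":0,"ay":0,"az":0},{"gripper":50,"dx":-30,"dy":-20,"dz":-120,"ax":0,"ay":0,"az":0},{"gripper":50,"dx":-80,"dy":-40,"dz":-120,"ax":0,"ay":0,"az":0},{"gripper":50,"dx":-120,"dy":-60,"dz":-120,"ax":0,"ay":0,"az":0},{"gripper":50,"dx":-160,"dy":-80,"dz":-120,"ax":0,"ay":0,"az":0},{"gripper":50,"dx":-200,"dy":-90,"dz":-120,"ax":0,"ay":0,"az":0},{"gripper":50,"dx":-230,"dy":-90,"dz":-120,"ax":0,"ay":0,"az":0},{"gripper":50,"dx":-230,"dy":-90,"dz":-120,"ax":0,"ay":0,"az":0}]'

```text
time: 52.95
tcp_pos: [296.8, 484.7, 352.0]
eef_rot: [-0.002, 0.999, 0.055, 0.001]
contact_force: [0.5, -0.7, 0.3]
gripper_width: 0.586
```

```bash
python3 - <<'E'
from h import *
S=arm.state(); print(S["tcp_pos"],S["contact_force"])
s=cam("scene","s38.png"); crop(s,330,140,470,300,4,"s38c.png"); d=cam("top","t38.png"); w=cam("wrist","w38.png")
E
```

```text
[296.81830121 484.6831876  352.04583497] [ 0.54567929 -0.70031769  0.29152405]
```

View pics/s38c.png

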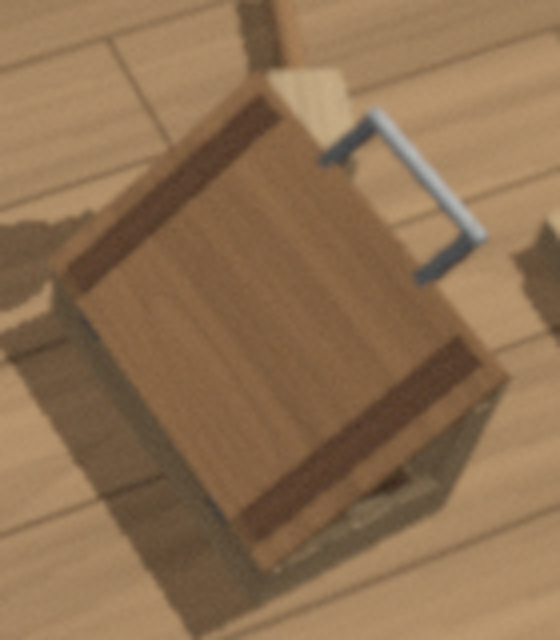

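View pics/t38.png

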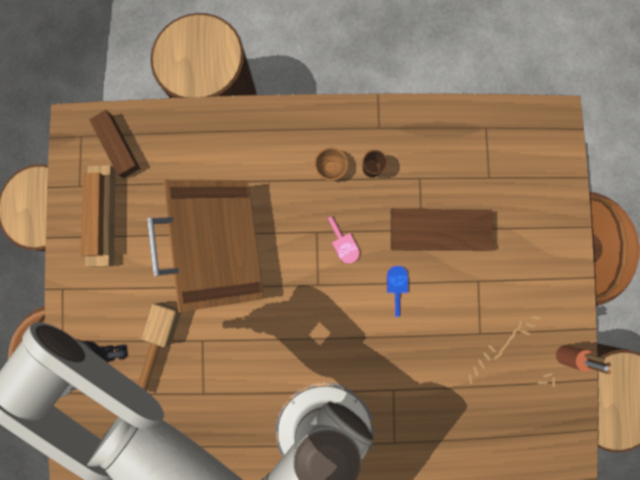

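View pics/w38.png

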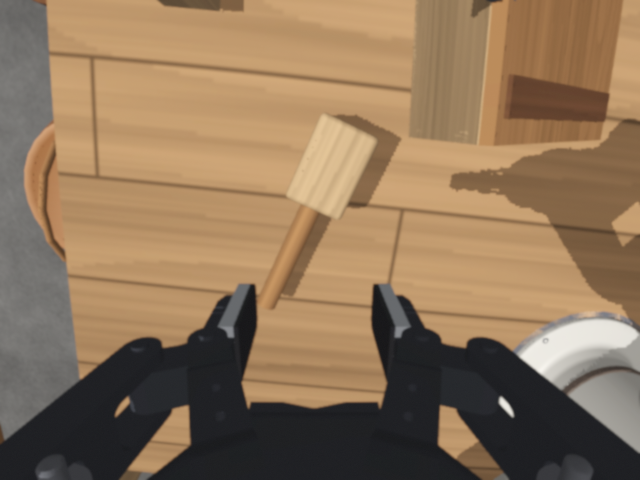

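```bash
python3 - <<'E'
import cv2,numpy as np
a=cv2.imread("pics/top0.png").astype(int);b=cv2.imread("pics/t38.png").astype(int)
D=np.abs(a-b).sum(2)
for n,(u0,v0,u1,v1) in dict(box=(140,170,275,310),bowl=(310,145,355,185),cup=(358,145,400,180),mallet=(138,300,178,390),pink=(325,212,362,266),blue=(384,262,412,320)).items(): print(n,(D[v0:v1,u0:u1]>60).sum())
from rig import arm
print(arm.job_done())
E
```

```text
box 93
bowl 0
cup 0
mallet 15
pink 0
blue 20
the job is handed in; nothing more can be done
None
```

I opened the drop-front door and put all three paddles into the box dark side up. Each was gripped end-on by its handle, rolled half a turn and set down on the slats. I then pushed the door back up until it was shut, and handed the job in at about 53 s.

**Last checks**
- **Paddles:** before closing the door, the wrist and top views showed all three dark side up and flat on both slats, none on another.
- **Door:** with the door shut, the gripper was within 1 mm in depth and height of where it first gripped the bar. It sat about 3 mm off along the bar.
- **Bystanders:** comparing the top view with the start, the bowl, cup and pink look-alike showed no change. The mallet and blue look-alike showed 15 and 20 changed pixels, and the box 93. I put that down to shadows, but did not check it further.

**What disagreed**
- **First paddle moved:** it shifted about 3 cm and turned about 10° in the box while I was placing the second. I think this was the announced knock, but I can't rule out that the gripper touched it. It stayed flat, with its handle end just inside the sill, so I left it.
- **Short drop:** I released each paddle with its blade tip resting in the box and its handle tilted up about 32°, so the handle end dropped the last several centimetres.
- **Inside not seen at the end:** once the door was shut I could not see the paddles again.

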